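Demould the resin sample mounts and set each before its pigment jar

TASK

Two or three coloured resin sample mounts are stuck in the bores of the demoulding block: drive each one out onto the exit ledge by pushing the drift rod through its bore from the other side, keeping your fingers off a mount until it is out. Then lay each mount on the light panel squarely in front of the label side of the jar of its own colour, 60 mm from the middle of the jar to the middle of the mount (jars may get knocked: go by where they stand at the end, upright). Finish with the rod back in both saddles of its stand as it was, and leave everything else in its place.

Things in the scene. Friction and masses are not known exactly. Their poses are not given: they have to be found in the camera images.
- mould: fixed grey block with a clear top plate, 170 (x) x 44 (y) x 70 mm plus 6 mm brass caps, on an aluminium base whose -y side runs on 80 mm as a flat exit ledge 28 mm above the table, level with the bore floors. Three bores 27.5 mm wide run along its y at x = -55, 0, 55 mm, axis 41 mm above the table. Origin: on the table under the block's centre. Entry face y = +22, exit face -22, ledge end -102 mm
- bore1 (a point): middle of the entry mouth (+y face) of the middle bore, on its axis. A sprung pad in each bore's roof holds its mount, which slides under about 8 to 12 N and must leave towards -y onto the ledge
- rod: drift rod, 140 g: square orange handle 20 x 20 x 80 mm and a round steel shank 10 mm thick, 90 mm long. Origin: centre of the handle, on the axis; x axis along the rod to the tip; centre of mass about 30 to 45 mm ahead of the origin. Starts on the wooden stand
- rod_tip (a point): tip of the shank, 130 mm from the rod's origin
- stand: fixed wooden rod stand, base 150 x 50 x 6 mm; origin on the table below the middle of a resting rod's handle, x axis towards the shank end. Two saddles 12 mm long: at x = -32 mm for the handle (26 mm between lips, floor 22, lips 30 mm above the table), at x = +90 mm for the shank (16 mm between lips, floor 27, lips 35 mm)
- stand_rest (a point): where the rod's origin lies when it rests on the stand, 32 mm above the table; the resting rod's x axis is along the stand's x axis
- panel: fixed light panel, white with a grey rim, 260 (x) x 380 (y) x 12 mm; origin at the centre of its underside, on the table
- mount_red: red cast-resin sample mount, an eight-sided bar 26 mm across flats and 30 mm long, 30 g; origin at its centre, y axis along its length (at the start along the bore, flats level and upright). It starts in any of the three bores, or is absent; its ends then lie 10 mm inside the entry face and 4 mm inside the exit face
- mount_blue: blue cast-resin sample mount, an eight-sided bar 26 mm across flats and 30 mm long, 30 g; origin at its centre, y axis along its length (at the start along the bore, flats level and upright). It starts in any of the three bores, or is absent; its ends then lie 10 mm inside the entry face and 4 mm inside the exit face
- mount_yellow: yellow cast-resin sample mount, an eight-sided bar 26 mm across flats and 30 mm long, 30 g; origin at its centre, y axis along its length (at the start along the bore, flats level and upright). It starts in any of the three bores, or is absent; its ends then lie 10 mm inside the entry face and 4 mm inside the exit face
- jar_red: square glass pigment jar with red contents and red lid, 42 x 42 x 55 mm, 160 g, loose on the light panel; origin at the centre of its underside; its white label (and a white bar on the lid's edge above it) is on its -x side, which faces roughly towards the robot
- spot_red (a point): where the centre of the red mount belongs: 60 mm from the jar's middle straight out from its label side, 13 mm above the panel; moves with the jar
- jar_blue: square glass pigment jar with blue contents and blue lid, 42 x 42 x 55 mm, 160 g, loose on the light panel; origin at the centre of its underside; its white label (and a white bar on the lid's edge above it) is on its -x side, which faces roughly towards the robot
- spot_blue (a point): where the centre of the blue mount belongs: 60 mm from the jar's middle straight out from its label side, 13 mm above the panel; moves with the jar
- jar_yellow: square glass pigment jar with yellow contents and yellow lid, 42 x 42 x 55 mm, 160 g, loose on the light panel; origin at the centre of its underside; its white label (and a white bar on the lid's edge above it) is on its -x side, which faces roughly towards the robot
- spot_yellow (a point): where the centre of the yellow mount belongs: 60 mm from the jar's middle straight out from its label side, 13 mm above the panel; moves with the jar
- weight_a: brass weight 28 mm wide, 30 mm high, near corner of the panel (-y); a bystander, leave alone; origin at its underside's centre
- weight_b: brass weight 28 mm wide, 30 mm high, near corner of the panel (+y); a bystander, leave alone; origin at its underside's centre
- tape_roll: roll of cream tape, 90 mm across, 25 mm high; a bystander, leave alone; origin at its underside's centre
- brush_cup: white cup of brushes, 72 mm across, cup 90 mm, brushes to 190 mm high; a bystander, leave alone; origin at its underside's centre
- brush: flat brush lying along y, about 230 mm long, 6 mm high; a bystander, leave alone; origin at its underside's centre
- folder: ivory-coloured folding tool lying along y, 22 x 150 x 6 mm; a bystander, leave alone; origin at its underside's centre
- loupe: black stand magnifier, 44 mm across, 45 mm high; a bystander, leave alone; origin at its underside's centre
Things that resemble listed ones, but are neither listed nor needed, are in the scene too. Of the things that look like the rod, the larger one is meant.

How it is judged:
By the outcome, as a careful person would: the job done as asked, in the order asked, and still so for the second after the job is handed in, with the robot touching nothing.
Of mount_red, mount_blue, mount_yellow only 2 to 3 are there at a start; the rules pass over those that are not, and their reading is None.
At some moment in a run one of jar_red, jar_blue, jar_yellow may be knocked a few centimetres aside while the robot is not near it.
Once in a run the grip may slacken for a moment while it holds something.
It also fails if it takes over 210 s, if anything falls off the work surface, if the arm or the gripper's body presses on something with over 40 N, if the wrist force passes 120 N, or if a joint passes its speed limit or range.

ROBOT

A 6-joint arm with a two-finger parallel gripper is mounted at the origin on the work surface. World frame = base frame: x ahead of the robot, y to its left, z up, the work surface at z = 0. Lengths are in m, angles in rad, forces in N, time in s.
With the tool pointing down it reaches from about 0.35 to 0.875 m from the base axis. Payload 15.5 kg.
Tool frame: the origin (TCP) lies at the very end of the fingers, on their centre line; the grasp point (between the pads) lies 19 mm behind it; z points along the fingers, y is the direction in which the jaws open and shut (so a half turn about z gives the same grasp; the last joint's range is limited). The gripper opens to 85 mm and grips with 20 to 120 N. Pads are 22 mm wide; open, the fingers measure 114 mm over their backs; the gripper's body (76 mm by 85 mm) begins 54 mm behind the grasp point. The pads swing forward as they close: fully open they stand 13 mm farther back than shut.
Start: joints at [1.141, 0.494, 1.345, -0, 1.302, -0.096], TCP at [0.205, 0.59, 0.198] pointing down, gripper open.
Joint ranges: [-2.91, 2.91], [-0.82, 2.16], [0.22, 2.67], [-1.22, 4.37], [0.12, 2.79], [-3.08, 3.08]. Speed limits (rad/s): [1.89, 1.89, 2.57, 3.01, 3.01, 3.01].

INTERFACE

Orientations are given as a unit quaternion [w, x, y, z].
In Python, from rig import monitor, imaging, r gives the robot as it stands. The module is installed in compiled form; this text tells all that it offers.
- The arm moves only by the tool arm_command, never from a script. Its argument "plan" is a list of rows, each an object of numbers: "x", "y", "z": the shift along the tool's x, y, z in m; "ax", "ay", "az": the turn, a rotation vector about the tool's x, y, z in degrees. A call has 1 to 10 rows; each row shifts and turns the commanded pose from where the row before left it, along the tool's axes as they then stand; what a row does not reach is not made up. A row lasts 1/10 s, in which the tool goes at most 50 mm and 8.59 degrees, less where a joint would pass 70% of its speed; a pose out of reach is approached as far as the arm can. A call with a gripper value outside its range is refused whole. "hand" is the finger opening in m, from 0 to 0.0854, set as the call begins (left out, the last holds). The fingers move at their own pace and stop on an object; "newtons" is the grip in N (left out, the last holds). Time passes only in rows, so rows that do not move let the fingers close. It gives the time, the measured TCP pose, the force and the opening at its end, in the units of the state.
- monitor.get_obs(): the state, without advancing time (a new reading comes with each control period).
- imaging.read_camera(name): name is "scene" or "top" or "wrist"; returns the picture (384x512x3 uint8, red, green, blue); there is no depth.
- imaging.calibration(name): a dict with "fovy" (degrees; the focal length in pixels is half the picture's height over the tangent of half this angle, whatever the lens; pixels are square), "cx", "cy" (the principal point, pixels), "world_to_cam" (4x4, takes a point from world to camera coordinates); the wrist camera has in their place "tool_from_camera" (4x4, takes a point from camera to tool coordinates, whose origin is the TCP and whose axes are the flange's). Camera axes: x right, y up, looking along -z (the intrinsics and any distortion apply to the point x, -y, -z); pixel columns grow to the right and rows downward; lengths in m; the calibration is good to about 2 mm. A picture is of the moment at which its call begins: read the wrist's pose just before it. calibration takes no time and is no camera call.
- r.hand_in(): hands the job in, once; it reports no verdict.
The state is a dict: "time_s": time; "joint_positions": joint angles; "qvel": joint speeds; "joint_torque": joint torques, N m; "ee_pos": TCP position; "orientation": TCP orientation; "wrist_force": force on the tool from outside, world axes, zero at the start; "ft_torque": the same for the moment, N m; "opening": finger opening in m.
Only numpy, scipy, OpenCV 4.12 (cv2) and the standard library are available. Lean on these libraries where they do the work, as an engineer would, in place of code of your own. Each camera call takes 0.05 s, during which the arm holds its last target.

## Working session

There is one attempt and no reset: what is moved stays moved. The work goes in short steps, Python scripts to look and compute and a tool call to move; the robot and the scene stay as the last step left them, time stands still between calls to the robot, and variables do not carry over. Pictures are saved under pics/ and viewed, and the job is handed in when it is done.

Besides the shell and the picture viewer there is one more tool, called after "Emit:" as name(argument=value, ...), one argument or row to a line, values as JSON. arm_command: Moves the arm, as the interface text tells. Its arguments: {"type":"object","properties":{"plan":{"type":"array"},"hand":{"type":"number"},"newtons":{"type":"number"}},"required":["plan"]}

```bash
mkdir -p pics; ls; cat > h.py <<'E'
import numpy as np, cv2
from rig import monitor, imaging, r
def cam(n):
    c=imaging.calibration(n); return c
def grab(n,fn):
    im=imaging.read_camera(n); cv2.imwrite('pics/'+fn+'.png',im[:,:,::-1]); return im
E
python3 - <<'E'
from h import *
print(monitor.get_obs())
for n in ['scene','top','wrist']:
    print(n,cam(n)); grab(n,n+'0')
print(monitor.get_obs()['time_s'])
E
```

```text
pics
{'time_s': 0.0, 'joint_positions': array([ 1.14048673e+00,  4.94197056e-01,  1.34614388e+00, -2.78147606e-05,
        1.30251374e+00, -9.55056840e-02]), 'qvel': array([-0.00021677, -0.00022062,  0.00055427, -0.00029527, -0.00033196,
       -0.0018396 ]), 'joint_torque': array([-1.15939674e-03, -8.82176542e+01, -3.83879077e+01, -1.83045936e-04,
        1.02650566e-02,  4.62655578e-05]), 'ee_pos': array([0.20520116, 0.58991529, 0.19778734]), 'orientation': array([-1.51046049e-04,  1.66617511e-01,  9.86021403e-01, -6.12812336e-04]), 'wrist_force': array([-0.18579256, -0.09372192,  0.324284  ]), 'ft_torque': array([ 0.00588462, -0.00614631, -0.02745214]), 'opening': 0.08530257753203187}
scene {'fovy': 56.045249056004586, 'cx': 258.14370295027203, 'cy': 198.72672493409817, 'world_to_cam': array([[ 0.80420603,  0.59433836, -0.00381793, -0.34070679],
       [-0.37793909,  0.5163303 ,  0.76848232,  0.15547576],
       [ 0.45870983, -0.61657517,  0.63985964, -1.37193569],
       [ 0.        ,  0.        ,  0.        ,  1.        ]])}
top {'fovy': 49.374716652933415, 'cx': 252.3213464340923, 'cy': 191.93078520208533, 'world_to_cam': array([[ 7.98225105e-03, -9.99968034e-01,  4.63477595e-04,
        -2.76645947e-02],
       [ 9.80106873e-01,  7.91562556e-03,  1.98312534e-01,
        -4.71442481e-01],
       [-1.98309863e-01, -1.12872285e-03,  9.80138727e-01,
        -1.21037127e+00],
       [ 0.00000000e+00,  0.00000000e+00,  0.00000000e+00,
         1.00000000e+00]])}
wrist {'fovy': 58.324137154086216, 'cx': 257.92548714566067, 'cy': 193.07701874016036, 'tool_from_camera': array([[ 3.62244759e-04,  9.56813549e-01,  2.90702083e-01,
         7.45785513e-02],
       [ 9.99999886e-01, -4.37223109e-04,  1.92968266e-04,
         3.50320831e-04],
       [ 3.11736320e-04,  2.90701980e-01, -9.56813598e-01,
        -1.75598523e-01],
       [ 0.00000000e+00,  0.00000000e+00,  0.00000000e+00,
         1.00000000e+00]])}
0.15
```

View pics/scene0.png

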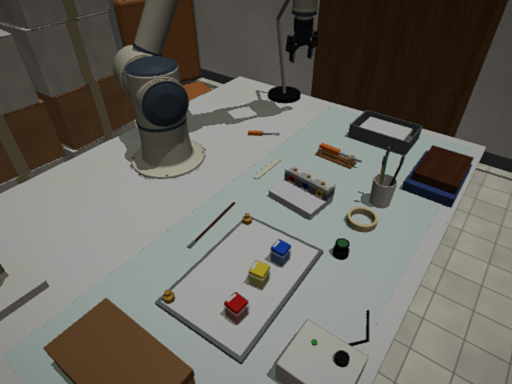

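View pics/top0.png

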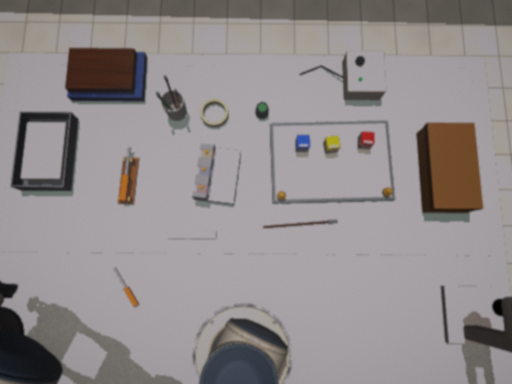

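View pics/wrist0.png

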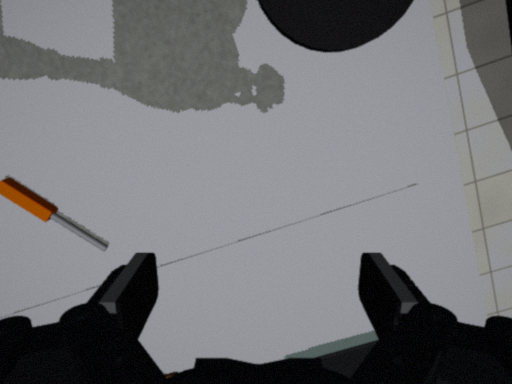

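```bash
cat >> h.py <<'E'
from scipy.spatial.transform import Rotation as R
def pose(o=None):
    o=o or monitor.get_obs(); q=np.array(o['orientation']); T=np.eye(4); T[:3,:3]=R.from_quat(q[[1,2,3,0]]).as_matrix(); T[:3,3]=o['ee_pos']; return T
def w2c(n,T=None):
    c=imaging.calibration(n)
    if n=='wrist': return np.linalg.inv((pose() if T is None else T)@c['tool_from_camera']),c
    return c['world_to_cam'],c
def K(c):
    f=192/np.tan(np.radians(c['fovy']/2)); return f,c['cx'],c['cy']
def proj(n,P,T=None):
    W,c=w2c(n,T); f,cx,cy=K(c); P=np.atleast_2d(P); q=P@W[:3,:3].T+W[:3,3]
    return np.c_[cx+f*q[:,0]/-q[:,2], cy-f*q[:,1]/-q[:,2]]
def unp(n,uv,z,T=None):
    W,c=w2c(n,T); f,cx,cy=K(c); uv=np.atleast_2d(np.array(uv,float)); C=np.linalg.inv(W)
    d=np.c_[(uv[:,0]-cx)/f,-(uv[:,1]-cy)/f,-np.ones(len(uv))]@C[:3,:3].T
    t=(z-C[2,3])/d[:,2]; return C[:3,3]+d*t[:,None]
def crop(fn,x0,y0,x1,y1,s,out):
    im=cv2.imread('pics/'+fn+'.png')[y0:y1,x0:x1]; cv2.imwrite('pics/'+out+'.png',cv2.resize(im,None,fx=s,fy=s,interpolation=cv2.INTER_CUBIC))
E
python3 - <<'E'
from h import *
for n,uv,z in [('handle',(124,190),.032),('shank tip',(130,150),.032),('block',(204,172),.07),('ledge corner',(240,150),.028),('ledge c2',(236,203),.028),('jb',(303,140),.067),('jy',(333,143),.067),('jr',(367,139),.067),('panel',(331,162),.012),('tape',(214,113),.025),('cup',(176,110),.09)]:
    print(n,unp('top',uv,z).round(3))
crop('top0',90,130,250,220,5,'t0a'); crop('scene0',240,130,400,230,5,'s0a')
E
```

```text
handle [[0.478 0.368 0.032]]
shank tip [[0.605 0.358 0.032]]
block [[0.527 0.121 0.07 ]]
ledge corner [[0.609 0.016 0.028]]
ledge c2 [[0.441 0.026 0.028]]
jb [[ 0.63  -0.177  0.067]]
jy [[ 0.621 -0.268  0.067]]
jr [[ 0.635 -0.371  0.067]]
panel [[ 0.577 -0.27   0.012]]
tape [[0.732 0.1   0.025]]
cup [[0.714 0.209 0.09 ]]
```

View pics/t0a.png

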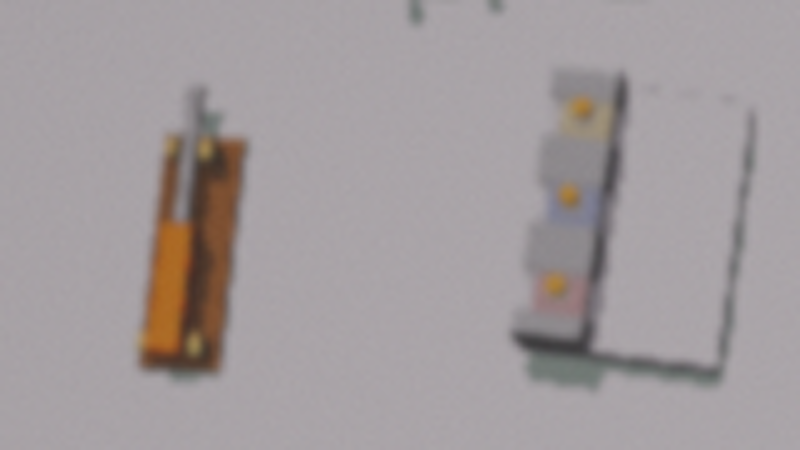

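View pics/s0a.png

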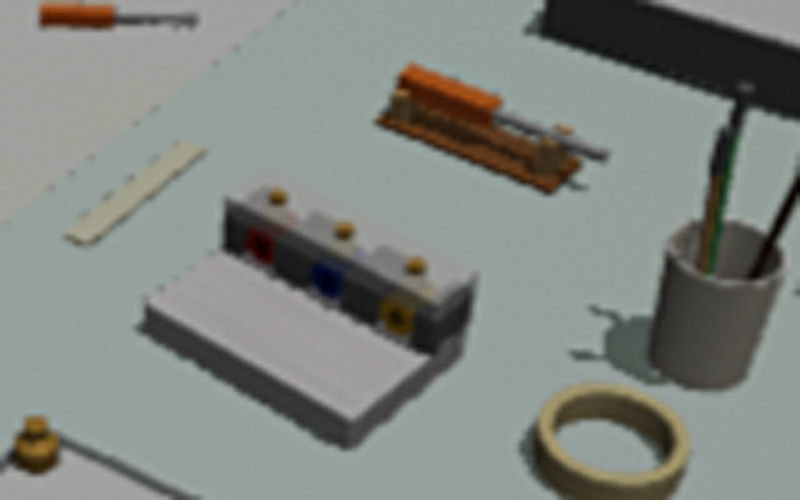

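```bash
cat >> h.py <<'E'
def st():
    o=monitor.get_obs(); T=pose(o); y=np.degrees(np.arctan2(T[1,1],T[0,1]))
    tilt=np.degrees(np.arccos(np.clip(-T[2,2],-1,1)))
    print('t %.2f pos %s yaw(tool y) %.2f tilt %.2f open %.4f F %s M %s j %s'%(o['time_s'],T[:3,3].round(4),y,tilt,o['opening'],np.round(o['wrist_force'],1),np.round(o['ft_torque'],2),np.round(o['joint_positions'],2)))
    return T,y
def goto(p,yaw,T=None):
    # turn by az first (tool z down), then shift in the turned tool axes
    T0=pose() if T is None else T
    c,s=np.cos(np.radians(yaw)),np.sin(np.radians(yaw))
    Rt=np.array([[-s,c,0],[c,s,0],[0,0,-1.]])
    rv=np.degrees(R.from_matrix(T0[:3,:3].T@Rt).as_rotvec())
    d=Rt.T@(np.array(p)-T0[:3,3])
    print('turn',rv.round(2),'then shift mm (turned axes)',(d*1000).round(2))
    Tn=np.eye(4);Tn[:3,:3]=Rt;Tn[:3,3]=p; return Tn
E
python3 - <<'E'
from h import *
st(); goto([.5,.36,.16],84)
E
```

```text
t 0.15 pos [0.2052 0.59   0.1979] yaw(tool y) 70.82 tilt 0.05 open 0.0856 F [-0.7  1.1 -0.2] M [0.01 0.03 0.06] j [ 1.14  0.49  1.35  0.    1.3  -0.1 ]
turn [-5.000e-02 -1.000e-02 -1.318e+01] then shift mm (turned axes) [-317.21 -197.97   37.94]
```

Emit:
arm_command(
  plan=[
    {"az": -6.6},
    {"az": -6.6},
    {"x": -0.04,"y": -0.025,"z": 0.005},
    {"x": -0.04,"y": -0.025,"z": 0.005},
    {"x": -0.04,"y": -0.025,"z": 0.005},
    {"x": -0.04,"y": -0.025,"z": 0.005},
    {"x": -0.04,"y": -0.025,"z": 0.005},
    {"x": -0.04,"y": -0.025,"z": 0.005},
    {"x": -0.04,"y": -0.025,"z": 0.005},
    {"x": -0.037,"y": -0.023,"z": 0.003},
  ],
)

```text
invalid input at $.plan[0]: expected keys x, y, z, ax, ay, az
```

```bash
python3 - <<'E'
from h import *
T,_=st(); np.save('T1.npy',T); grab('wrist','w1'); st()
E
```

```text
t 0.15 pos [0.2052 0.59   0.1979] yaw(tool y) 70.82 tilt 0.05 open 0.0856 F [-0.7  1.1 -0.2] M [0.01 0.03 0.06] j [ 1.14  0.49  1.35  0.    1.3  -0.1 ]
t 0.20 pos [0.2053 0.5901 0.198 ] yaw(tool y) 70.82 tilt 0.04 open 0.0854 F [-1.2  0.2 -0. ] M [ 0.02 -0.06  0.13] j [ 1.14  0.49  1.35 -0.    1.3  -0.1 ]
```

View pics/w1.png

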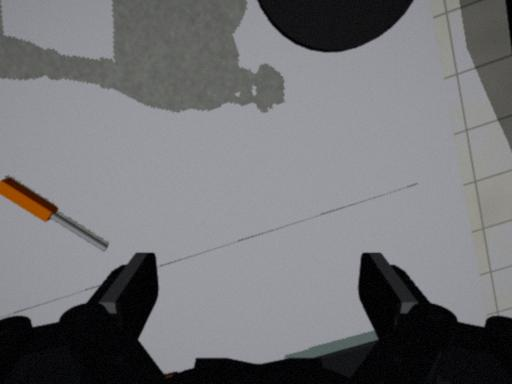

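Emit:
arm_command(
  plan=[
    {"x": 0,"y": 0,"z": 0,"ax": 0,"ay": 0,"az": -6.6},
    {"x": 0,"y": 0,"z": 0,"ax": 0,"ay": 0,"az": -6.6},
    {"x": -0.04,"y": -0.025,"z": 0.005,"ax": 0,"ay": 0,"az": 0},
    {"x": -0.04,"y": -0.025,"z": 0.005,"ax": 0,"ay": 0,"az": 0},
    {"x": -0.04,"y": -0.025,"z": 0.005,"ax": 0,"ay": 0,"az": 0},
    {"x": -0.04,"y": -0.025,"z": 0.005,"ax": 0,"ay": 0,"az": 0},
    {"x": -0.04,"y": -0.025,"z": 0.005,"ax": 0,"ay": 0,"az": 0},
    {"x": -0.04,"y": -0.025,"z": 0.005,"ax": 0,"ay": 0,"az": 0},
    {"x": -0.04,"y": -0.025,"z": 0.005,"ax": 0,"ay": 0,"az": 0},
    {"x": -0.037,"y": -0.023,"z": 0.003,"ax": 0,"ay": 0,"az": 0},
  ],
)

```text
time_s: 1.2
ee_pos: [0.5014, 0.3586, 0.1599]
orientation: [-0.0, 0.052, 0.999, -0.0]
wrist_force: [0.9, 0.5, -0.3]
opening: 0.0853
```

```bash
python3 - <<'E'
from h import *
T,_=st(); np.save('T1.npy',T); grab('wrist','w1'); st()
E
```

```text
t 1.20 pos [0.5014 0.3586 0.1599] yaw(tool y) 84.00 tilt 0.03 open 0.0853 F [ 0.9  0.5 -0.3] M [-0.01 -0.   -0.03] j [ 0.52  0.52  1.41 -0.    1.21 -0.94]
t 1.25 pos [0.5062 0.355  0.1596] yaw(tool y) 83.85 tilt 0.13 open 0.0857 F [ 5.3 -6.7 -0.4] M [-0.19 -0.17 -0.04] j [ 0.52  0.52  1.41 -0.    1.21 -0.95]
```

View pics/w1.png

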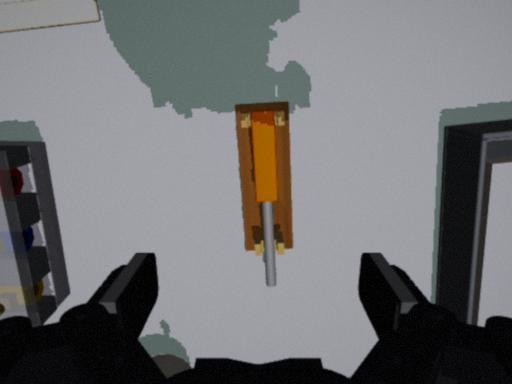

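```bash
python3 - <<'E'
from h import *
T,_=st(); np.save('T1.npy',T); grab('wrist','w1'); st(); crop('w1',220,90,320,300,3.6,'w1a')
cv2.imwrite('pics/w1b.png',cv2.resize(cv2.imread('pics/w1.png')[110:330,0:100],None,fx=2.7,fy=2.7,interpolation=cv2.INTER_CUBIC))
E
```

```text
t 1.25 pos [0.5062 0.355  0.1596] yaw(tool y) 83.85 tilt 0.13 open 0.0857 F [ 5.3 -6.7 -0.4] M [-0.19 -0.17 -0.04] j [ 0.52  0.52  1.41 -0.    1.21 -0.95]
t 1.30 pos [0.5038 0.3569 0.1597] yaw(tool y) 83.77 tilt 0.06 open 0.0855 F [-0.3  1.1 -0.5] M [ 0.04  0.02 -0.02] j [ 0.52  0.52  1.41 -0.    1.21 -0.94]
```

View pics/w1a.png

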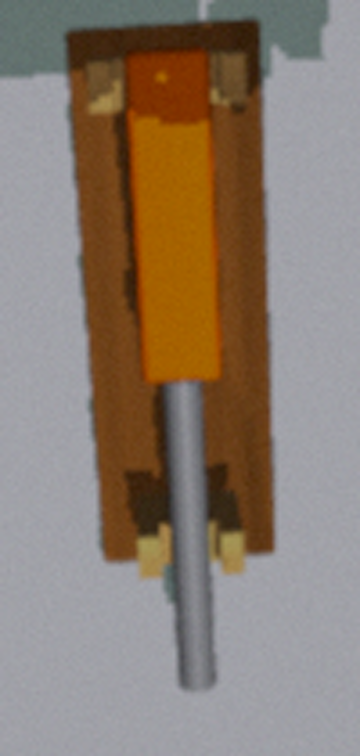

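```bash
python3 - <<'E'
from h import *
T,_=st(); np.save('T1.npy',T); grab('wrist','w2'); st(); crop('w2',220,90,320,300,3.6,'w2a')
cv2.imwrite('pics/w2b.png',cv2.resize(cv2.imread('pics/w2.png')[110:330,0:100],None,fx=2.7,fy=2.7,interpolation=cv2.INTER_CUBIC))
E
```

```text
t 1.30 pos [0.5038 0.3569 0.1597] yaw(tool y) 83.77 tilt 0.06 open 0.0855 F [-0.3  1.1 -0.5] M [ 0.04  0.02 -0.02] j [ 0.52  0.52  1.41 -0.    1.21 -0.94]
t 1.35 pos [0.5017 0.3585 0.1599] yaw(tool y) 83.82 tilt 0.03 open 0.0854 F [-0.3  0.9  0.2] M [0.03 0.07 0.  ] j [ 0.52  0.52  1.41 -0.    1.21 -0.94]
```

View pics/w2a.png

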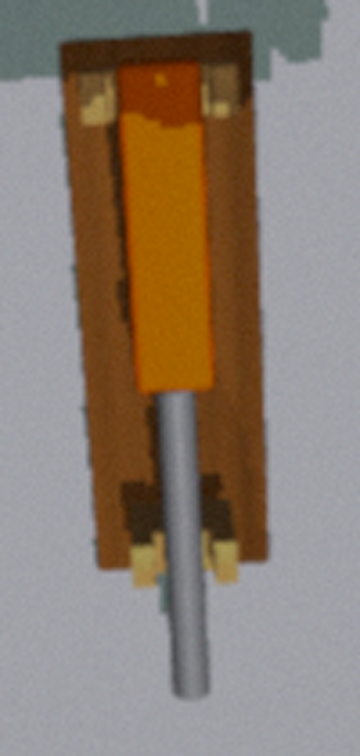

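View pics/w2b.png

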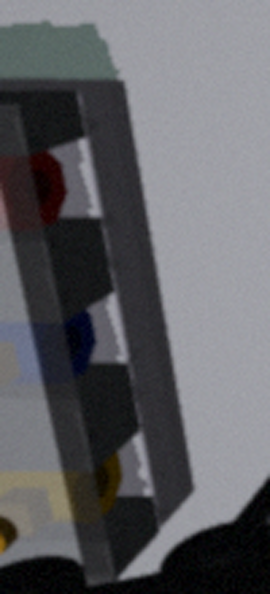

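```bash
python3 - <<'E'
from h import *
T=np.load('T1.npy')
c=lambda p:(220+np.array(p)/3.6*[1,1])+[0,-130]
def U(p,z): return unp('wrist',c(p),z,T)[0]
pts={'fl':((137,390),.042),'fr':((213,387),.042),'bl':((121,112),.042),'br':((203,120),.042),'tip':((190,695),.033),'sh0':((175,392),.037),'sfl':((99,570),.006),'sfr':((267,560),.006),'sbr':((248,75),.006),'sbl':((65,75),.006)}
Q={k:U(p,z) for k,(p,z) in pts.items()}
for k in Q: print(k,Q[k].round(4))
f=(Q['fl']+Q['fr'])/2; b=(Q['bl']+Q['br'])/2; d=f-b
print('center',((f+b)/2).round(4),'len',np.linalg.norm(d),'yaw',np.degrees(np.arctan2(d[1],d[0])))
d2=Q['tip']-b; print('yaw tip',np.degrees(np.arctan2(d2[1],d2[0])), 'tip-f',np.linalg.norm((Q['tip']-f)[:2]))
E
```

```text
fl [0.5233 0.3552 0.042 ]
fr [0.5246 0.3741 0.042 ]
bl [0.4554 0.3589 0.042 ]
br [0.4593 0.3777 0.042 ]
tip [0.616  0.3599 0.033 ]
sh0 [0.5265 0.3646 0.037 ]
sfl [0.5885 0.3369 0.006 ]
sfr [0.5906 0.386  0.006 ]
sbr [0.4527 0.3918 0.006 ]
sbl [0.4476 0.3447 0.006 ]
center [0.4906 0.3665 0.042 ] len 0.06671753105668221 yaw -3.09665734322454
yaw tip -3.0062621878406612 tip-f 0.09220372755466144
```

```bash
python3 - <<'E'
from h import *
st(); goto([.5045,.3656,.014],86.9)
E
```

```text
t 1.35 pos [0.5017 0.3585 0.1599] yaw(tool y) 83.82 tilt 0.03 open 0.0854 F [-0.3  0.9  0.2] M [0.03 0.07 0.  ] j [ 0.52  0.52  1.41 -0.    1.21 -0.94]
turn [-0.02 -0.02 -3.08] then shift mm (turned axes) [ -2.38   7.26 145.87]
```

Emit:
arm_command(
  plan=[
    {"x": 0,"y": 0,"z": 0.01,"ax": 0,"ay": 0,"az": -3.1},
    {"x": -0.0024,"y": 0.0073,"z": 0.03,"ax": 0,"ay": 0,"az": 0},
    {"x": 0,"y": 0,"z": 0.03,"ax": 0,"ay": 0,"az": 0},
    {"x": 0,"y": 0,"z": 0.01,"ax": 0,"ay": 0,"az": 0},
    {"x": 0,"y": 0,"z": 0,"ax": 0,"ay": 0,"az": 0},
    {"x": 0,"y": 0,"z": 0,"ax": 0,"ay": 0,"az": 0},
  ],
  hand=0.06,
)

```text
time_s: 1.95
ee_pos: [0.5029, 0.3681, 0.0815]
orientation: [0.0, 0.025, 1.0, 0.0]
wrist_force: [-0.3, 0.1, -0.0]
opening: 0.0603
```

```bash
python3 - <<'E'
from h import *
st(); goto([.5045,.3656,.014],86.9); grab('wrist','w3'); st()
E
```

```text
t 1.95 pos [0.5029 0.3681 0.0815] yaw(tool y) 87.14 tilt 0.06 open 0.0603 F [-0.3  0.1 -0. ] M [-0.05  0.03 -0.02] j [ 0.54  0.62  1.47  0.    1.05 -0.98]
turn [0.03 0.05 0.24] then shift mm (turned axes) [-1.72 -2.4  67.46]
t 2.00 pos [0.5033 0.3681 0.0818] yaw(tool y) 87.14 tilt 0.11 open 0.0600 F [0.9 1.  0.6] M [0.01 0.   0.04] j [ 0.54  0.62  1.47 -0.    1.05 -0.98]
```

View pics/w3.png

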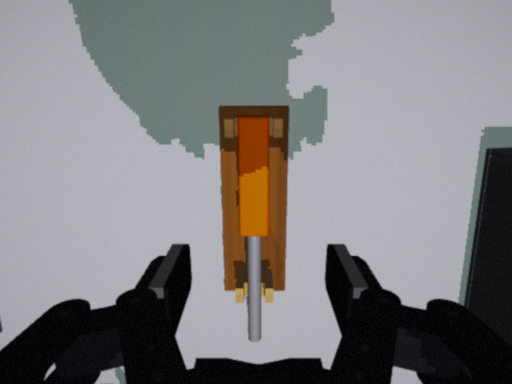

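```bash
python3 - <<'E'
from h import *
T=pose()
for p,z in [((254,235),.042),((253.5,118),.042),((255,339),.034),((252,288),.006)]: print(unp('wrist',p,z,T).round(4))
crop('w3',205,95,305,345,2.4,'w3a')
E
```

```text
[[0.524  0.3649 0.042 ]]
[[0.4461 0.3687 0.042 ]]
[[0.6155 0.3608 0.034 ]]
[[0.5878 0.3595 0.006 ]]
```

View pics/w3a.png

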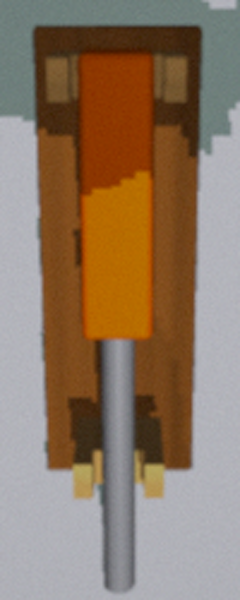

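Emit:
arm_command(
  plan=[
    {"x": -0.001,"y": -0.0023,"z": 0.02,"ax": 0,"ay": 0,"az": 0},
    {"x": 0,"y": 0,"z": 0.025,"ax": 0,"ay": 0,"az": 0},
    {"x": 0,"y": 0,"z": 0.022,"ax": 0,"ay": 0,"az": 0},
    {"x": 0,"y": 0,"z": 0,"ax": 0,"ay": 0,"az": 0},
    {"x": 0,"y": 0,"z": 0,"ax": 0,"ay": 0,"az": 0},
  ],
  hand=0.06,
)

```text
time_s: 2.5
ee_pos: [0.5042, 0.3655, 0.0146]
orientation: [0.0, 0.025, 1.0, 0.0]
wrist_force: [0.1, 0.3, 0.0]
opening: 0.0601
```

Emit:
arm_command(
  plan=[
    {"x": 0,"y": 0,"z": 0,"ax": 0,"ay": 0,"az": 0},
    {"x": 0,"y": 0,"z": 0,"ax": 0,"ay": 0,"az": 0},
    {"x": 0,"y": 0,"z": 0,"ax": 0,"ay": 0,"az": 0},
    {"x": 0,"y": 0,"z": 0,"ax": 0,"ay": 0,"az": 0},
    {"x": 0,"y": 0,"z": 0,"ax": 0,"ay": 0,"az": 0},
  ],
  hand=0.01,
  newtons=80,
)

```text
time_s: 3.0
ee_pos: [0.5037, 0.3652, 0.0136]
orientation: [0.0, 0.025, 1.0, 0.0]
wrist_force: [-0.4, -1.1, 0.0]
opening: 0.0101
```

```bash
python3 - <<'E'
from h import *
st()
E
```

```text
t 3.00 pos [0.5037 0.3652 0.0136] yaw(tool y) 87.12 tilt 0.02 open 0.0101 F [-0.4 -1.1  0. ] M [ 0.02  0.01 -0.04] j [ 0.53  0.71  1.52  0.    0.91 -0.99]
```

```bash
python3 - <<'E'
from h import *
grab('wrist','w4'); st()
im=grab('top','t4'); crop('t4',90,130,250,220,4,'t4a')
E
```

```text
t 3.05 pos [0.5037 0.3652 0.0135] yaw(tool y) 87.12 tilt 0.01 open 0.0096 F [ 1.   0.4 -0.4] M [-0.03 -0.06 -0.02] j [ 0.53  0.71  1.52 -0.    0.91 -0.99]
```

View pics/w4.png

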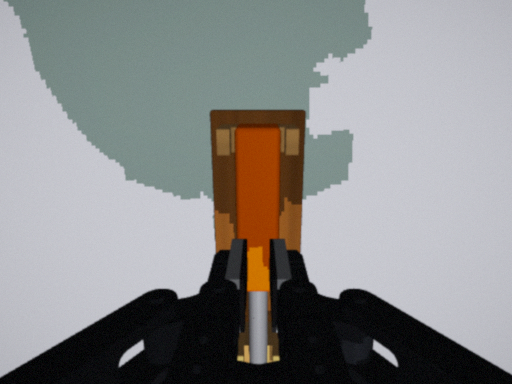

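```bash
python3 - <<'E'
from h import *
grab('scene','s4'); crop('s4',240,90,400,210,5,'s4a'); st()
E
```

```text
t 3.15 pos [0.5036 0.3651 0.0134] yaw(tool y) 87.11 tilt 0.01 open 0.0099 F [-1.  -0.3 -0.4] M [ 0.    0.04 -0.01] j [ 0.53  0.71  1.52  0.    0.91 -0.99]
```

View pics/s4a.png

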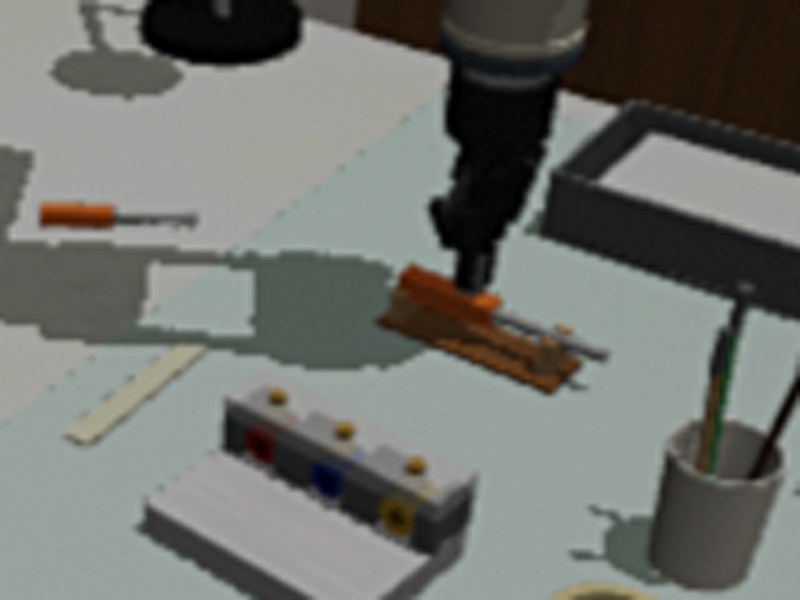

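```bash
python3 - <<'E'
from h import *
T=pose()
for n in ['scene','top','wrist']:
    print(n,proj(n,[T[:3,3],T[:3,3]+[0,0,.019],T[:3,3]+[0,0,.03],T[:3,3]+[0,0,.073]],T).round(1).tolist())
crop('s4',310,110,380,165,11,'s4b')
E
```

```text
scene [[332.9, 155.2], [333.5, 150.9], [333.9, 148.3], [335.5, 138.2]]
top [[127.2, 183.0], [125.4, 181.7], [124.3, 180.8], [119.9, 177.6]]
wrist [[257.1, 229.7], [257.0, 244.7], [256.9, 254.9], [256.5, 312.0]]
```

View pics/s4b.png

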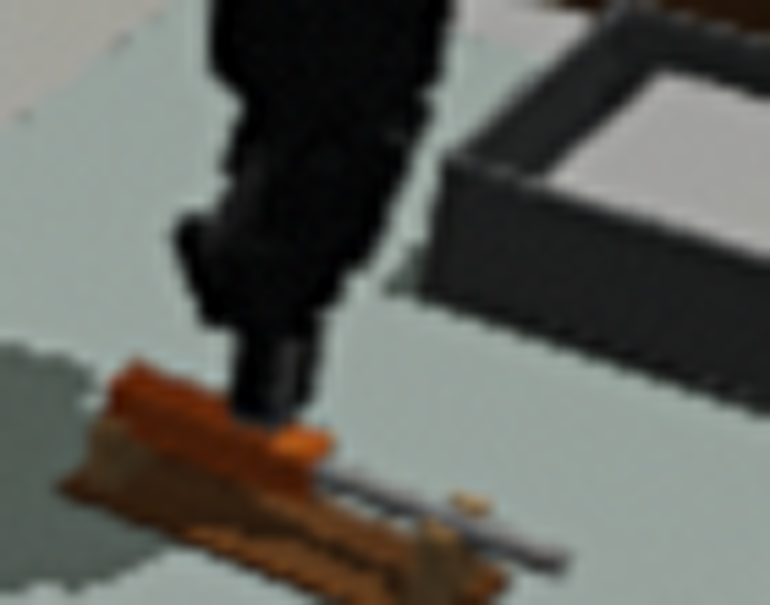

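View pics/t4a.png

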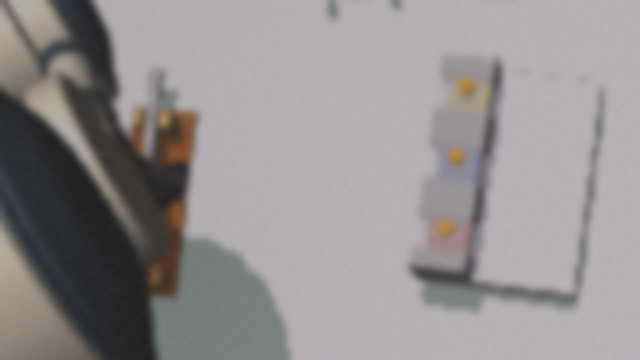

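Emit:
arm_command(
  plan=[
    {"x": 0,"y": 0,"z": 0,"ax": 0,"ay": 0,"az": 0},
    {"x": 0,"y": 0,"z": 0,"ax": 0,"ay": 0,"az": 0},
    {"x": 0,"y": 0,"z": 0,"ax": 0,"ay": 0,"az": 0},
    {"x": 0,"y": 0,"z": 0,"ax": 0,"ay": 0,"az": 0},
  ],
  hand=0.045,
)

```text
time_s: 3.55
ee_pos: [0.5037, 0.3652, 0.0134]
orientation: [-0.0, 0.025, 1.0, -0.0]
wrist_force: [-0.4, -0.6, -0.1]
opening: 0.0449
```

```bash
python3 - <<'E'
from h import *
st(); grab('wrist','w5'); grab('scene','s5'); crop('s5',310,110,380,165,11,'s5b'); crop('w5',180,200,340,320,4,'w5b')
E
```

```text
t 3.55 pos [0.5037 0.3652 0.0134] yaw(tool y) 87.12 tilt 0.00 open 0.0449 F [-0.4 -0.6 -0.1] M [-0.    0.07  0.04] j [ 0.53  0.71  1.52  0.    0.91 -0.99]
```

View pics/s5b.png

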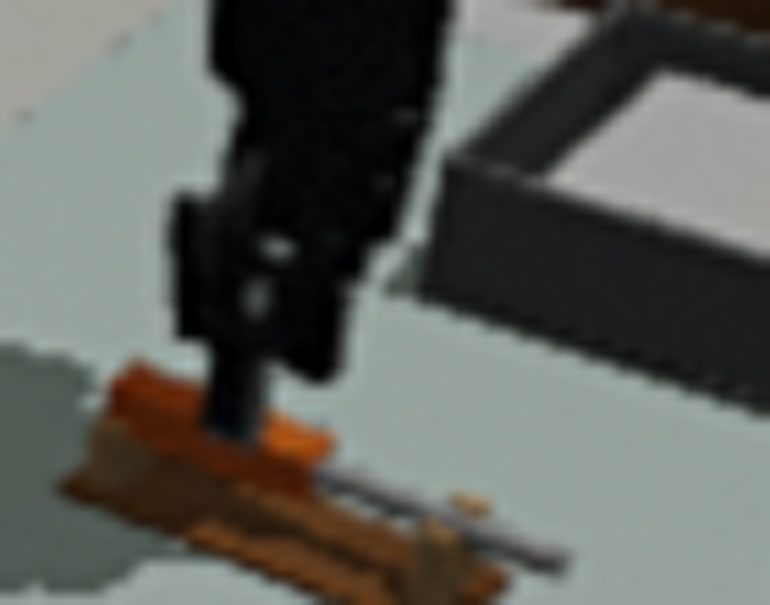

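View pics/w5b.png

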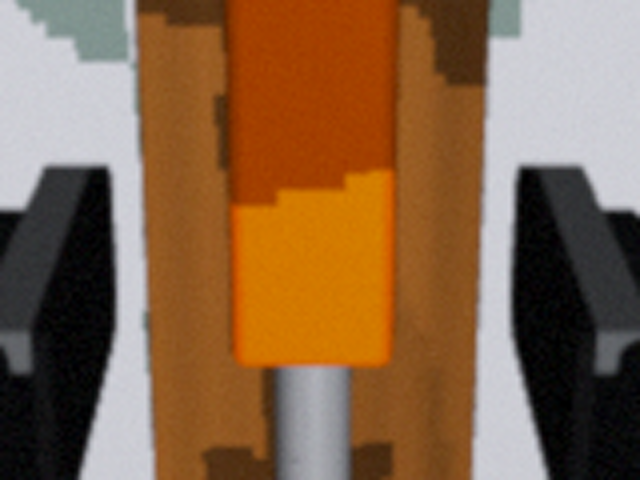

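Emit:
arm_command(
  plan=[
    {"x": 0,"y": 0,"z": 0.006,"ax": 0,"ay": 0,"az": 0},
    {"x": 0,"y": 0,"z": 0.006,"ax": 0,"ay": 0,"az": 0},
    {"x": 0,"y": 0,"z": 0.006,"ax": 0,"ay": 0,"az": 0},
    {"x": 0,"y": 0,"z": 0,"ax": 0,"ay": 0,"az": 0},
  ],
)

```text
time_s: 4.05
ee_pos: [0.503, 0.3648, -0.0058]
orientation: [-0.001, 0.025, 1.0, -0.0]
wrist_force: [0.4, 0.1, 0.4]
opening: 0.0451
```

```bash
python3 - <<'E'
from h import *
st()
E
```

```text
t 4.05 pos [ 0.503   0.3648 -0.0058] yaw(tool y) 87.12 tilt 0.10 open 0.0451 F [0.4 0.1 0.4] M [-0.09 -0.06 -0.05] j [ 0.53  0.73  1.53 -0.    0.88 -0.99]
```

Emit:
arm_command(
  plan=[
    {"x": 0,"y": 0,"z": 0.004,"ax": 0,"ay": 0,"az": 0},
    {"x": 0,"y": 0,"z": 0.004,"ax": 0,"ay": 0,"az": 0},
    {"x": 0,"y": 0,"z": 0.002,"ax": 0,"ay": 0,"az": 0},
    {"x": 0,"y": 0,"z": 0,"ax": 0,"ay": 0,"az": 0},
  ],
)

```text
time_s: 4.45
ee_pos: [0.5035, 0.3651, -0.015]
orientation: [-0.0, 0.025, 1.0, -0.0]
wrist_force: [0.3, -1.0, -0.8]
opening: 0.0447
```

Emit:
arm_command(
  plan=[
    {"x": 0,"y": 0,"z": 0,"ax": 0,"ay": 0,"az": 0},
    {"x": 0,"y": 0,"z": 0,"ax": 0,"ay": 0,"az": 0},
    {"x": 0,"y": 0,"z": 0,"ax": 0,"ay": 0,"az": 0},
    {"x": 0,"y": 0,"z": 0,"ax": 0,"ay": 0,"az": 0},
    {"x": 0,"y": 0,"z": 0,"ax": 0,"ay": 0,"az": 0},
  ],
  hand=0.005,
  newtons=80,
)

```text
time_s: 4.95
ee_pos: [0.5038, 0.3654, -0.0142]
orientation: [0.0, 0.025, 1.0, 0.0]
wrist_force: [-1.0, 1.3, 6.9]
opening: 0.0185
```

```bash
python3 - <<'E'
from h import *
st(); grab('wrist','w6'); grab('scene','s6'); crop('s6',310,110,380,165,11,'s6b'); crop('w6',180,100,340,370,2.2,'w6b')
E
```

```text
t 4.95 pos [ 0.5038  0.3654 -0.0142] yaw(tool y) 87.12 tilt 0.04 open 0.0185 F [-1.   1.3  6.9] M [0.07 0.14 0.02] j [ 0.53  0.75  1.54  0.    0.86 -0.99]
```

View pics/s6b.png

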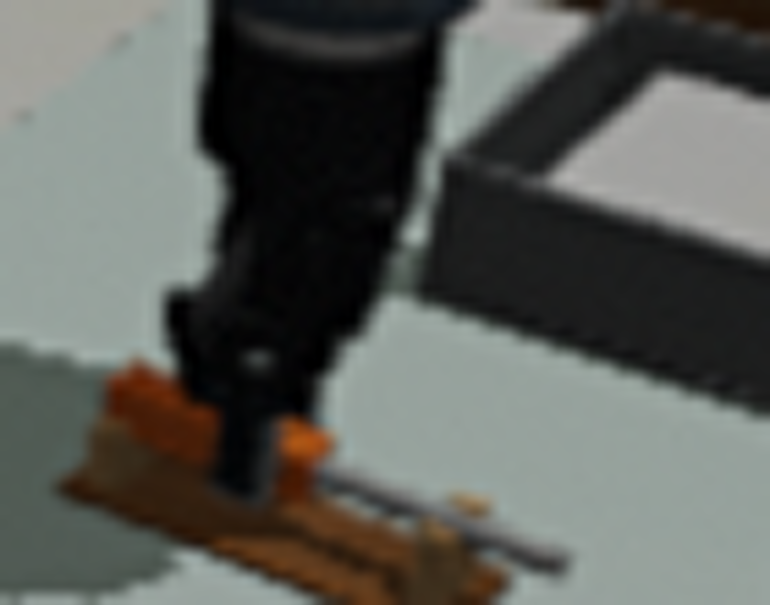

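View pics/w6b.png

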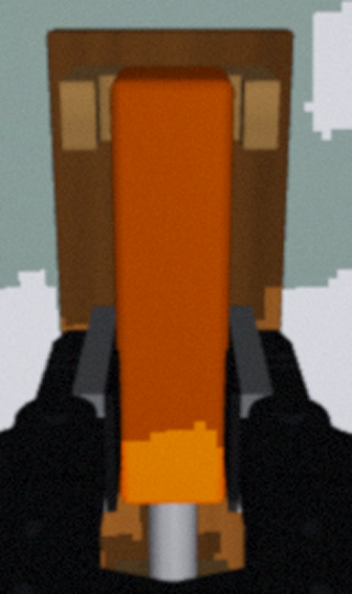

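Emit:
arm_command(
  plan=[
    {"x": 0,"y": 0,"z": -0.02,"ax": 0,"ay": 0,"az": 0},
    {"x": 0,"y": 0,"z": -0.03,"ax": 0,"ay": 0,"az": 0},
    {"x": 0,"y": 0,"z": -0.04,"ax": 0,"ay": 0,"az": 0},
    {"x": 0,"y": 0,"z": -0.04,"ax": 0,"ay": 0,"az": 0},
    {"x": 0,"y": 0,"z": -0.03,"ax": 0,"ay": 0,"az": 0},
    {"x": 0,"y": 0,"z": -0.01,"ax": 0,"ay": 0,"az": 0},
    {"x": 0,"y": 0,"z": 0,"ax": 0,"ay": 0,"az": 0},
  ],
)

```text
time_s: 5.75
ee_pos: [0.5041, 0.3654, 0.1564]
orientation: [0.001, 0.025, 1.0, 0.001]
wrist_force: [-1.1, 0.2, -2.1]
opening: 0.0187
```

Emit:
arm_command(
  plan=[
    {"x": -0.004,"y": -0.03,"z": 0,"ax": 0,"ay": 0,"az": 0},
    {"x": -0.006,"y": -0.036,"z": 0,"ax": 0,"ay": 0,"az": 0},
    {"x": -0.006,"y": -0.036,"z": 0,"ax": 0,"ay": 0,"az": 0},
    {"x": -0.006,"y": -0.036,"z": 0,"ax": 0,"ay": 0,"az": 0},
    {"x": -0.006,"y": -0.036,"z": 0,"ax": 0,"ay": 0,"az": 0},
    {"x": -0.006,"y": -0.03,"z": 0,"ax": 0,"ay": 0,"az": 0},
    {"x": -0.006,"y": -0.02,"z": 0,"ax": 0,"ay": 0,"az": 0},
    {"x": 0,"y": 0,"z": 0,"ax": 0,"ay": 0,"az": 0},
    {"x": 0,"y": 0,"z": 0,"ax": 0,"ay": 0,"az": 0},
  ],
)

```text
time_s: 6.65
ee_pos: [0.5315, 0.1392, 0.1539]
orientation: [-0.001, 0.026, 1.0, -0.0]
wrist_force: [-0.1, 0.3, -2.3]
opening: 0.0187
```

```bash
python3 - <<'E'
from h import *
T,_=st();np.save('T7.npy',T); grab('wrist','w7');st()
E
```

```text
t 6.65 pos [0.5315 0.1392 0.1539] yaw(tool y) 87.06 tilt 0.15 open 0.0187 F [-0.1  0.3 -2.3] M [ 0.01 -0.01 -0.  ] j [ 0.15  0.44  1.59  0.    1.12 -1.37]
t 6.70 pos [0.5316 0.1397 0.1542] yaw(tool y) 87.11 tilt 0.12 open 0.0186 F [ 0.6  0.2 -2. ] M [-0.02  0.01 -0.  ] j [ 0.15  0.44  1.59  0.    1.12 -1.37]
```

View pics/w7.png

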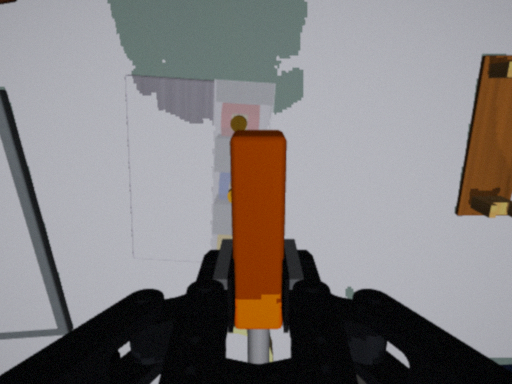

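Emit:
arm_command(
  plan=[
    {"x": 0,"y": 0.03,"z": 0,"ax": 0,"ay": 0,"az": 0},
    {"x": 0,"y": 0.03,"z": 0,"ax": 0,"ay": 0,"az": 0},
    {"x": 0,"y": 0.02,"z": 0,"ax": 0,"ay": 0,"az": 0},
    {"x": 0,"y": 0.01,"z": 0,"ax": 0,"ay": 0,"az": 0},
    {"x": 0,"y": 0,"z": 0,"ax": 0,"ay": 0,"az": 0},
    {"x": 0,"y": 0,"z": 0,"ax": 0,"ay": 0,"az": 0},
  ],
)

```text
time_s: 7.3
ee_pos: [0.5365, 0.229, 0.155]
orientation: [-0.0, 0.025, 1.0, -0.0]
wrist_force: [-0.4, 0.7, -0.9]
opening: 0.0185
```

```bash
python3 - <<'E'
from h import *
T,_=st();np.save('T8.npy',T); grab('wrist','w8');st(); crop('w8',0,60,200,300,2.5,'w8a')
E
```

```text
t 7.30 pos [0.5365 0.229  0.155 ] yaw(tool y) 87.16 tilt 0.04 open 0.0185 F [-0.4  0.7 -0.9] M [-0.02  0.04  0.04] j [ 0.3   0.48  1.5  -0.    1.16 -1.22]
t 7.35 pos [0.5366 0.2287 0.1551] yaw(tool y) 87.11 tilt 0.04 open 0.0190 F [ 0.7  0.1 -2. ] M [-0.01 -0.02 -0.04] j [ 0.3   0.48  1.5  -0.    1.16 -1.22]
```

View pics/w8a.png

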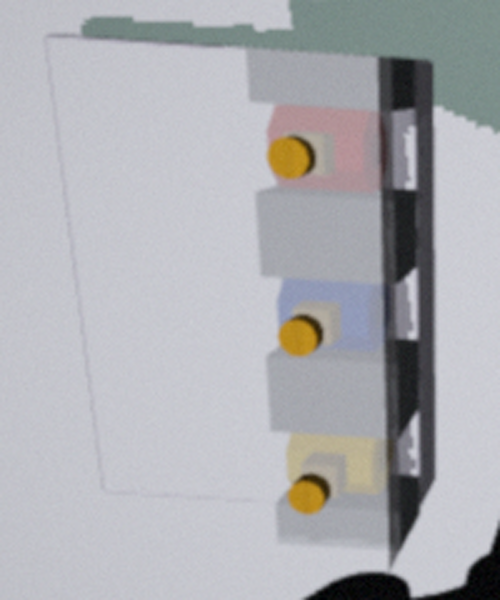

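```bash
python3 - <<'E'
from h import *
T=np.load('T8.npy')
c=lambda p:np.array(p)/2.5+[0,60]
def U(p,z): return unp('wrist',c(p),z,T)[0]
def ang(a,b): d=b-a; return np.linalg.norm(d[:2]).round(4),np.degrees(np.arctan2(d[1],d[0])).round(2)
L={'ledgeN':((46,36),.028),'ledgeF':((103,491),.028),'exN':((247,50),.07),'exF':((277,540),.07),'enN':((379,57),.07),'enF':((390,560),.07),'c0':((290,157),.076),'c1':((300,336),.076),'c2':((307,494),.076)}
Q={k:U(*v) for k,v in L.items()}
for k in Q: print(k,Q[k].round(4))
for a,b in [('ledgeN','ledgeF'),('exN','exF'),('enN','enF'),('c0','c1'),('c1','c2'),('c0','c2'),('ledgeN','exN'),('ledgeF','exF'),('exN','enN')]: print(a,b,ang(Q[a],Q[b]))
E
```

```text
ledgeN [0.4409 0.0344 0.028 ]
ledgeF [0.6079 0.0145 0.028 ]
exN [0.4505 0.1189 0.07  ]
exF [0.6089 0.1    0.07  ]
enN [0.4543 0.1566 0.07  ]
enF [0.6185 0.1375 0.07  ]
c0 [0.4808 0.1286 0.076 ]
c1 [0.5352 0.1225 0.076 ]
c2 [0.5891 0.1158 0.076 ]
ledgeN ledgeF (np.float64(0.1681), np.float64(-6.8))
exN exF (np.float64(0.1595), np.float64(-6.81))
enN enF (np.float64(0.1653), np.float64(-6.64))
c0 c1 (np.float64(0.0547), np.float64(-6.42))
c1 c2 (np.float64(0.0544), np.float64(-7.05))
c0 c2 (np.float64(0.1091), np.float64(-6.74))
ledgeN exN (np.float64(0.0851), np.float64(83.53))
ledgeF exF (np.float64(0.0855), np.float64(89.3))
exN enN (np.float64(0.0379), np.float64(84.27))
```

```bash
python3 - <<'E'
from h import *
T=np.load('T8.npy')
P=np.array([[.0595,.01,-.056],[.0595,-.01,-.056],[-.0205,.01,-.056],[-.0205,-.01,-.056],[-.0205,0,-.046],[-.11,0,-.046]])
print(proj('wrist',P@T[:3,:3].T+T[:3,3],T).round(1).tolist())
crop('w8',215,115,305,384,2.2,'w8b'); crop('w7',215,115,305,384,2.2,'w7b')
st(); u=np.array([np.sin(np.radians(6.75)),np.cos(np.radians(6.75))]); v=np.array([u[1],-u[0]])
O=np.array([.5357,.1255])
def m(x,y): return O+x*v+y*u
for b in (-.055,0,.055): print(b,m(b,.027+.1105).round(4),m(b,-.05+.1105).round(4))
p=m(.055,.15+.02); goto([*p,.155],-6.75)
E
```

```text
[[285.5, 133.9], [227.6, 133.8], [281.0, 329.0], [232.5, 329.0], [256.8, 313.8], [256.9, 462.0]]
t 7.35 pos [0.5366 0.2287 0.1551] yaw(tool y) 87.11 tilt 0.04 open 0.0190 F [ 0.7  0.1 -2. ] M [-0.01 -0.02 -0.04] j [ 0.3   0.48  1.5  -0.    1.16 -1.22]
-0.055 [0.4972 0.2685] [0.4882 0.192 ]
0 [0.5519 0.262 ] [0.5428 0.1856]
0.055 [0.6065 0.2556] [0.5974 0.1791]
turn [-5.000e-02 -0.000e+00  9.386e+01] then shift mm (turned axes) [67.44 66.27  0.13]
```

View pics/w8b.png

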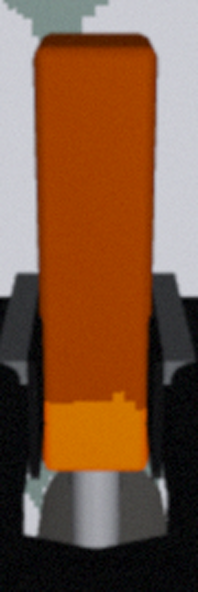

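Emit:
arm_command(
  plan=[
    {"x": 0,"y": 0,"z": 0,"ax": 0,"ay": 0,"az": 8.5},
    {"x": 0,"y": 0,"z": 0,"ax": 0,"ay": 0,"az": 8.5},
    {"x": 0,"y": 0,"z": 0,"ax": 0,"ay": 0,"az": 8.5},
    {"x": 0,"y": 0,"z": 0,"ax": 0,"ay": 0,"az": 8.5},
    {"x": 0,"y": 0,"z": 0,"ax": 0,"ay": 0,"az": 8.5},
    {"x": 0,"y": 0,"z": 0,"ax": 0,"ay": 0,"az": 8.5},
    {"x": 0,"y": 0,"z": 0,"ax": 0,"ay": 0,"az": 8.5},
    {"x": 0,"y": 0,"z": 0,"ax": 0,"ay": 0,"az": 8.5},
    {"x": 0,"y": 0,"z": 0,"ax": 0,"ay": 0,"az": 8.5},
    {"x": 0,"y": 0,"z": 0,"ax": 0,"ay": 0,"az": 8.5},
  ],
)

```text
time_s: 8.35
ee_pos: [0.5369, 0.2282, 0.1554]
orientation: [0.0, 0.697, 0.718, -0.0]
wrist_force: [0.3, -0.8, -1.4]
opening: 0.0177
```

Emit:
arm_command(
  plan=[
    {"x": 0,"y": 0,"z": 0,"ax": 0,"ay": 0,"az": 5},
    {"x": 0,"y": 0,"z": 0,"ax": 0,"ay": 0,"az": 3.9},
    {"x": 0.025,"y": 0.025,"z": 0,"ax": 0,"ay": 0,"az": 0},
    {"x": 0.03,"y": 0.03,"z": 0,"ax": 0,"ay": 0,"az": 0},
    {"x": 0.013,"y": 0.012,"z": 0,"ax": 0,"ay": 0,"az": 0},
    {"x": 0,"y": 0,"z": 0,"ax": 0,"ay": 0,"az": 0},
    {"x": 0,"y": 0,"z": 0,"ax": 0,"ay": 0,"az": 0},
  ],
)

```text
time_s: 9.05
ee_pos: [0.6112, 0.2879, 0.155]
orientation: [-0.0, 0.748, 0.664, -0.0]
wrist_force: [-0.2, -0.7, -1.5]
opening: 0.0182
```

```bash
cat >> h.py <<'E'
u=np.array([np.sin(np.radians(6.75)),np.cos(np.radians(6.75))]); v=np.array([u[1],-u[0]]); O=np.array([.5357,.1255])
def m(x,y): return O+x*v+y*u
def im_(p): d=np.array(p[:2])-O; return d@v,d@u
E
python3 - <<'E'
from h import *
T,_=st();np.save('T9.npy',T); grab('wrist','w9');
p=m(.055,.027+.1105); goto([*p,-.005],-6.75); print(im_(T[:3,3]))
E
```

```text
t 9.05 pos [0.6112 0.2879 0.155 ] yaw(tool y) -6.82 tilt 0.06 open 0.0182 F [-0.2 -0.7 -1.5] M [0.04 0.   0.03] j [ 0.35  0.61  1.26 -0.    1.28  0.47]
turn [-0.05  0.04 -0.08] then shift mm (turned axes) [-32.52  -0.58 160.15]
(np.float64(0.055884124786121744), np.float64(0.1701796845625386))
```

View pics/w9.png

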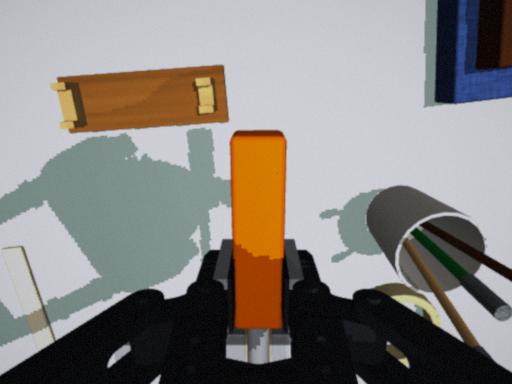

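```bash
python3 - <<'E'
from h import *
T=np.load('T9.npy')
for p,z in [((368,215),.09),((395,190),.0),((510,315),.19),((400,240),.09),((228,121),.006),((214,112),.03),((140,127),.006)]:
    q=unp('wrist',p,z,T)[0]; print(p,q.round(3),'mould',np.round(im_(q),3))
E
```

```text
(368, 215) [0.69  0.263 0.09 ] mould [0.137 0.154]
(395, 190) [0.744 0.249 0.   ] mould [0.193 0.147]
(510, 315) [0.727 0.245 0.19 ] mould [0.176 0.141]
(400, 240) [0.714 0.239 0.09 ] mould [0.164 0.134]
(228, 121) [0.589 0.337 0.006] mould [0.028 0.216]
(214, 112) [0.58  0.347 0.03 ] mould [0.018 0.225]
(140, 127) [0.506 0.341 0.006] mould [-0.054  0.21 ]
```

Emit:
arm_command(
  plan=[
    {"x": -0.016,"y": -0.0006,"z": 0.01,"ax": 0,"ay": 0,"az": 0},
    {"x": -0.0165,"y": 0,"z": 0.03,"ax": 0,"ay": 0,"az": 0},
    {"x": 0,"y": 0,"z": 0.04,"ax": 0,"ay": 0,"az": 0},
    {"x": 0,"y": 0,"z": 0.04,"ax": 0,"ay": 0,"az": 0},
    {"x": 0,"y": 0,"z": 0.02,"ax": 0,"ay": 0,"az": 0},
    {"x": 0,"y": 0,"z": 0,"ax": 0,"ay": 0,"az": 0},
    {"x": 0,"y": 0,"z": 0,"ax": 0,"ay": 0,"az": 0},
  ],
)

```text
time_s: 9.8
ee_pos: [0.607, 0.2563, 0.0163]
orientation: [0.0, 0.748, 0.664, 0.0]
wrist_force: [0.6, 0.9, -0.3]
opening: 0.0185
```

```bash
python3 - <<'E'
from h import *
T,_=st();np.save('T10.npy',T); grab('wrist','w10');grab('scene','s10');grab('top','t10')
p=m(.055,.027+.1105); goto([*p,-.005],-6.75); print(im_(T[:3,3]))
crop('s10',250,110,390,230,5.5,'s10a');crop('t10',90,110,250,220,4.5,'t10a')
E
```

```text
t 9.80 pos [0.607  0.2563 0.0163] yaw(tool y) -6.80 tilt 0.01 open 0.0185 F [ 0.6  0.9 -0.3] M [ 0.06  0.04 -0.  ] j [ 0.31  0.74  1.42 -0.    0.98  0.43]
turn [ 0.14 -0.06 -0.04] then shift mm (turned axes) [-1.46 -1.29 22.26]
(np.float64(0.05539007404224944), np.float64(0.13825967124850452))
```

View pics/w10.png

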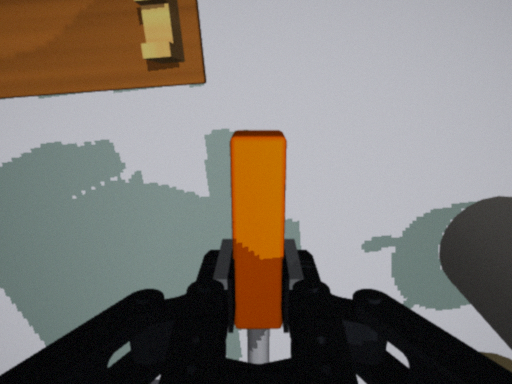

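View pics/s10a.png

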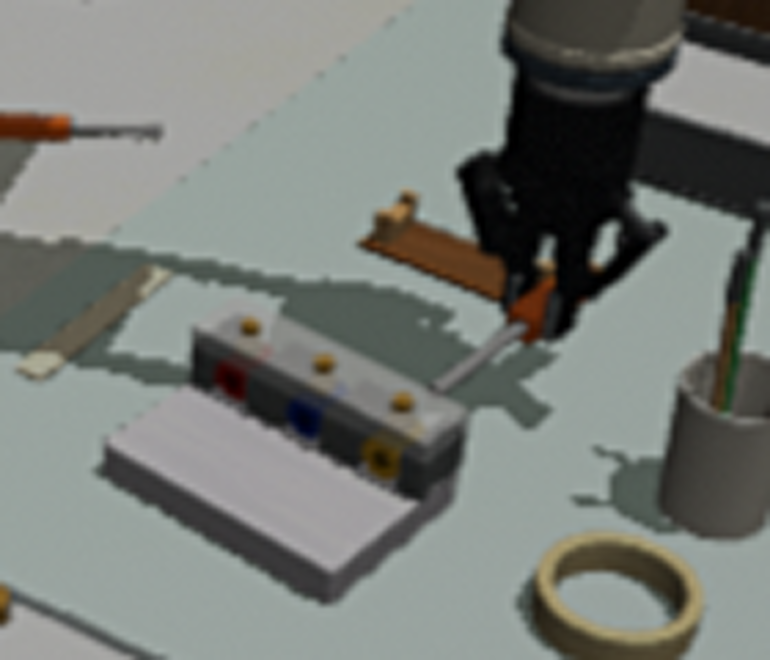

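View pics/t10a.png

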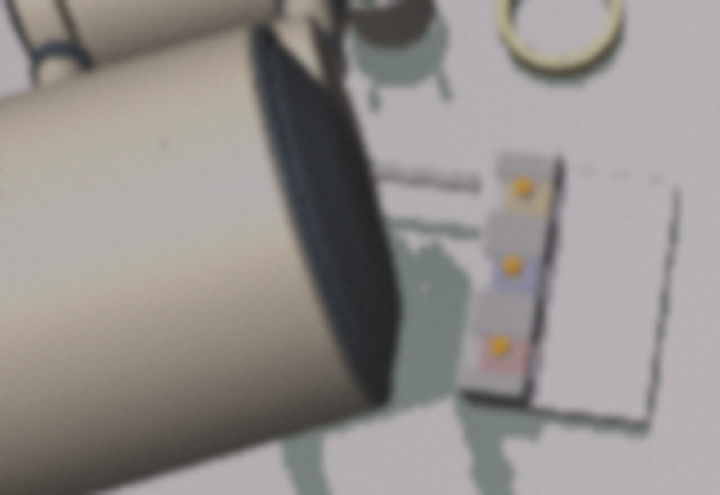

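```bash
python3 - <<'E'
from h import *
T=np.load('T10.npy'); a,b=im_(T[:3,3]); t=b-.1105
for x,y,z in [(a,t,T[2,3]+.046),(a,t+.03,T[2,3]+.046),(.055,-.003,.076),(0,-.003,.076),(-.055,-.003,.076)]:
    P=[*m(x,y),z]; print((proj('top',P)[0]-[90,110])*4.5,(proj('scene',P)[0]-[250,110])*5.5)
E
```

```text
[479.13486146 184.45582625] [430.98271134 393.93985692]
[435.16334313 179.09006115] [460.37188548 371.39725419]
[521.98141431 184.51679536] [402.06346892 398.2834101 ]
[509.72392136 263.83478484] [324.1072429  359.28543216]
[497.25093187 344.54724806] [249.98052426 322.20318376]
```

Emit:
arm_command(
  plan=[
    {"x": 0,"y": -0.001,"z": 0.01,"ax": 0,"ay": 0,"az": 0},
    {"x": 0,"y": 0,"z": 0.008,"ax": 0,"ay": 0,"az": 0},
    {"x": 0,"y": 0,"z": 0.003,"ax": 0,"ay": 0,"az": 0},
    {"x": 0,"y": 0,"z": 0,"ax": 0,"ay": 0,"az": 0},
    {"x": 0,"y": 0,"z": 0,"ax": 0,"ay": 0,"az": 0},
  ],
)

```text
time_s: 10.45
ee_pos: [0.606, 0.2568, -0.0057]
orientation: [-0.0, 0.748, 0.664, -0.0]
wrist_force: [-0.6, 0.3, -1.6]
opening: 0.0185
```

```bash
python3 - <<'E'
from h import *
T,_=st(); goto([*m(.0545,.027+.1105),-.005],-6.75); print(im_(T[:3,3]))
E
```

```text
t 10.45 pos [ 0.606   0.2568 -0.0057] yaw(tool y) -6.78 tilt 0.01 open 0.0185 F [-0.6  0.3 -1.6] M [0.03 0.02 0.05] j [ 0.31  0.77  1.43 -0.    0.94  0.43]
turn [-0.01  0.01 -0.03] then shift mm (turned axes) [-1.18  0.14 -0.73]
(np.float64(0.05435729641325994), np.float64(0.13868161910437773))
```

Emit:
arm_command(
  plan=[
    {"x": -0.005,"y": 0,"z": 0,"ax": 0,"ay": 0,"az": 0},
    {"x": -0.005,"y": 0,"z": 0,"ax": 0,"ay": 0,"az": 0},
    {"x": -0.003,"y": 0,"z": 0,"ax": 0,"ay": 0,"az": 0},
    {"x": 0,"y": 0,"z": 0,"ax": 0,"ay": 0,"az": 0},
  ],
)

```text
time_s: 10.85
ee_pos: [0.6045, 0.2433, -0.0055]
orientation: [0.0, 0.748, 0.664, -0.0]
wrist_force: [0.6, 0.5, -2.6]
opening: 0.0185
```

Emit:
arm_command(
  plan=[
    {"x": -0.005,"y": 0,"z": 0,"ax": 0,"ay": 0,"az": 0},
    {"x": -0.005,"y": 0,"z": 0,"ax": 0,"ay": 0,"az": 0},
    {"x": -0.005,"y": 0,"z": 0,"ax": 0,"ay": 0,"az": 0},
  ],
)

```text
time_s: 11.15
ee_pos: [0.6033, 0.2298, -0.0053]
orientation: [-0.0, 0.748, 0.664, 0.001]
wrist_force: [1.0, 10.1, -2.3]
opening: 0.0185
```

```bash
python3 - <<'E'
from h import *
T,_=st(); print(im_(T[:3,3]))
E
```

```text
t 11.15 pos [ 0.6033  0.2298 -0.0053] yaw(tool y) -6.78 tilt 0.12 open 0.0185 F [ 1.  10.1 -2.3] M [ 1.59 -0.17  0.02] j [0.27 0.76 1.47 0.   0.91 0.39]
(np.float64(0.054833706299653145), np.float64(0.11154645859752457))
```

Emit:
arm_command(
  plan=[
    {"x": -0.005,"y": 0,"z": 0,"ax": 0,"ay": 0,"az": 0},
    {"x": -0.005,"y": 0,"z": 0,"ax": 0,"ay": 0,"az": 0},
    {"x": -0.005,"y": 0,"z": 0,"ax": 0,"ay": 0,"az": 0},
    {"x": -0.005,"y": 0,"z": 0,"ax": 0,"ay": 0,"az": 0},
    {"x": -0.005,"y": 0,"z": 0,"ax": 0,"ay": 0,"az": 0},
  ],
)

```text
time_s: 11.65
ee_pos: [0.5996, 0.2037, -0.0056]
orientation: [-0.0, 0.748, 0.664, -0.0]
wrist_force: [-0.2, 0.3, -1.0]
opening: 0.0185
```

```bash
python3 - <<'E'
from h import *
T,_=st(); print(im_(T[:3,3])); grab('scene','s11'); crop('s11',250,110,390,230,5.5,'s11a')
E
```

```text
t 11.65 pos [ 0.5996  0.2037 -0.0056] yaw(tool y) -6.78 tilt 0.01 open 0.0185 F [-0.2  0.3 -1. ] M [0.01 0.01 0.  ] j [ 0.23  0.75  1.5  -0.    0.89  0.35]
(np.float64(0.054273307275631795), np.float64(0.0851598934119285))
```

View pics/s11a.png

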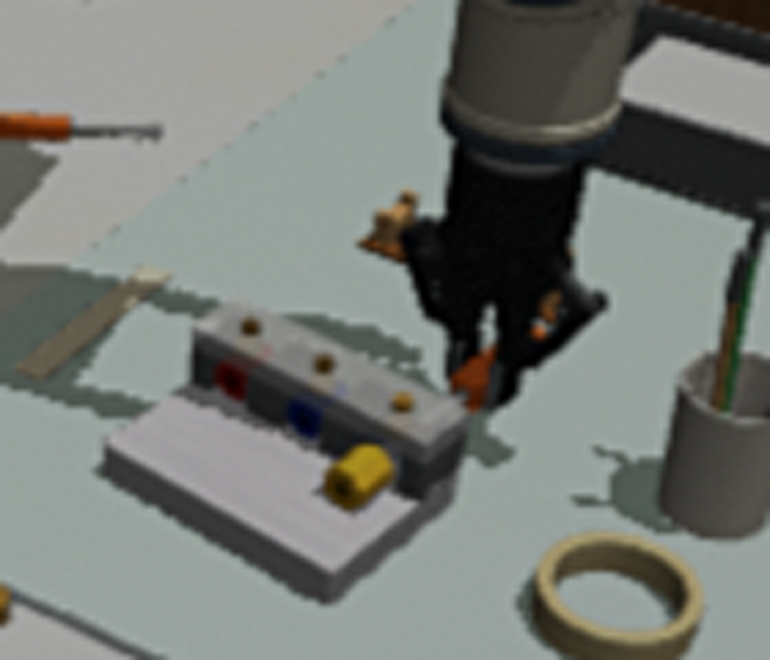

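Emit:
arm_command(
  plan=[
    {"x": -0.004,"y": 0,"z": 0,"ax": 0,"ay": 0,"az": 0},
    {"x": -0.004,"y": 0,"z": 0,"ax": 0,"ay": 0,"az": 0},
    {"x": -0.004,"y": 0,"z": 0,"ax": 0,"ay": 0,"az": 0},
    {"x": -0.004,"y": 0,"z": 0,"ax": 0,"ay": 0,"az": 0},
    {"x": -0.004,"y": 0,"z": 0,"ax": 0,"ay": 0,"az": 0},
    {"x": -0.003,"y": 0,"z": 0,"ax": 0,"ay": 0,"az": 0},
    {"x": 0,"y": 0,"z": 0,"ax": 0,"ay": 0,"az": 0},
  ],
)

```text
time_s: 12.4
ee_pos: [0.5969, 0.1809, -0.0056]
orientation: [-0.0, 0.748, 0.664, -0.0]
wrist_force: [-0.1, 0.1, -1.0]
opening: 0.0187
```

```bash
python3 - <<'E'
from h import *
T,_=st(); print(im_(T[:3,3])); goto([*m(.0545,.028+.1105),-.005],-6.75)
E
```

```text
t 12.40 pos [ 0.5969  0.1809 -0.0056] yaw(tool y) -6.80 tilt 0.01 open 0.0187 F [-0.1  0.1 -1. ] M [ 0.06  0.   -0.01] j [ 0.2   0.74  1.53 -0.    0.88  0.32]
(np.float64(0.0542979906824424), np.float64(0.062241767132656244))
turn [-0.01  0.01 -0.05] then shift mm (turned axes) [76.26  0.2  -0.65]
```

Emit:
arm_command(
  plan=[
    {"x": 0.015,"y": 0,"z": 0,"ax": 0,"ay": 0,"az": 0},
    {"x": 0.02,"y": 0,"z": 0,"ax": 0,"ay": 0,"az": 0},
    {"x": 0.02,"y": 0,"z": 0,"ax": 0,"ay": 0,"az": 0},
    {"x": 0.015,"y": 0,"z": 0,"ax": 0,"ay": 0,"az": 0},
    {"x": 0.007,"y": 0,"z": 0,"ax": 0,"ay": 0,"az": 0},
    {"x": 0,"y": 0,"z": 0,"ax": 0,"ay": 0,"az": 0},
    {"x": 0,"y": 0,"z": 0,"ax": 0,"ay": 0,"az": 0},
  ],
)

```text
time_s: 13.1
ee_pos: [0.6059, 0.2577, -0.0058]
orientation: [0.0, 0.748, 0.664, -0.0]
wrist_force: [0.3, -0.1, -0.7]
opening: 0.0185
```

```bash
python3 - <<'E'
from h import *
T,_=st(); print(im_(T[:3,3])); goto([*m(-.0005,.028+.1105),-.005],-6.75)
grab('wrist','w12'); grab('top','t12'); crop('t12',90,110,250,220,4.5,'t12a')
E
```

```text
t 13.10 pos [ 0.6059  0.2577 -0.0058] yaw(tool y) -6.76 tilt 0.03 open 0.0185 F [ 0.3 -0.1 -0.7] M [-0.01 -0.04 -0.  ] j [ 0.31  0.77  1.43 -0.    0.94  0.43]
(np.float64(0.05417759046367788), np.float64(0.13949210110752336))
turn [-0.02  0.02 -0.01] then shift mm (turned axes) [ -0.99 -54.68  -0.79]
```

View pics/w12.png

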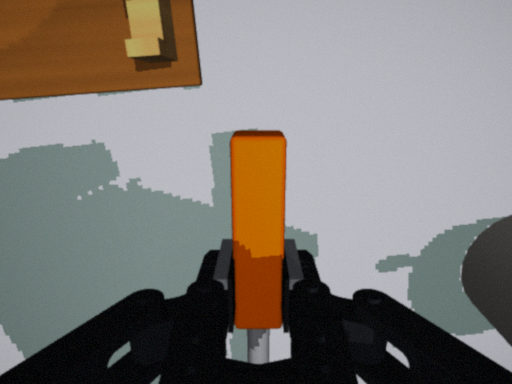

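View pics/t12a.png

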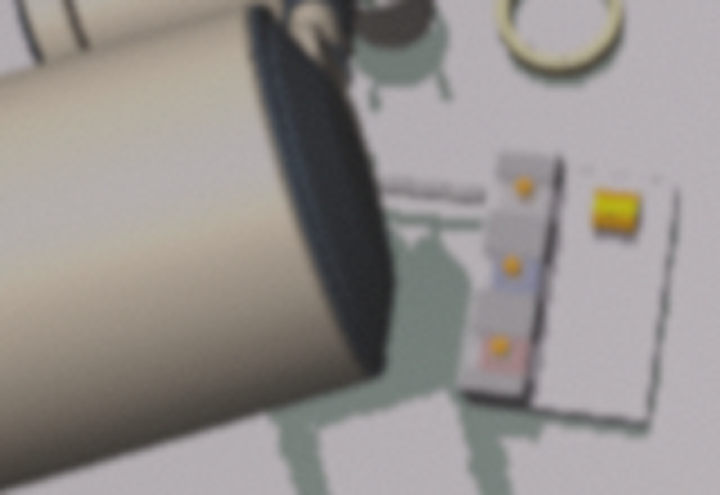

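Emit:
arm_command(
  plan=[
    {"x": 0,"y": -0.02,"z": 0,"ax": 0,"ay": 0,"az": 0},
    {"x": -0.001,"y": -0.025,"z": 0,"ax": 0,"ay": 0,"az": 0},
    {"x": 0,"y": -0.0097,"z": 0,"ax": 0,"ay": 0,"az": 0},
    {"x": 0,"y": 0,"z": 0,"ax": 0,"ay": 0,"az": 0},
    {"x": 0,"y": 0,"z": 0,"ax": 0,"ay": 0,"az": 0},
  ],
)

```text
time_s: 13.7
ee_pos: [0.5528, 0.2632, -0.0053]
orientation: [0.0, 0.748, 0.664, 0.001]
wrist_force: [-0.7, 1.1, -1.6]
opening: 0.0186
```

```bash
python3 - <<'E'
from h import *
T,_=st(); print(im_(T[:3,3])); goto([*m(-.0005,-.05+.1105),-.005],-6.75)
E
```

```text
t 13.70 pos [ 0.5528  0.2632 -0.0053] yaw(tool y) -6.80 tilt 0.07 open 0.0186 F [-0.7  1.1 -1.6] M [ 0.   -0.05  0.04] j [ 0.35  0.72  1.56 -0.    0.86  0.47]
(np.float64(0.0008163433433508059), np.float64(0.13879627734432415))
turn [ 0.06 -0.03 -0.05] then shift mm (turned axes) [-78.3   -1.32  -0.31]
```

Emit:
arm_command(
  plan=[
    {"x": -0.006,"y": -0.0005,"z": 0,"ax": 0,"ay": 0,"az": 0},
    {"x": -0.006,"y": 0,"z": 0,"ax": 0,"ay": 0,"az": 0},
    {"x": -0.005,"y": 0,"z": 0,"ax": 0,"ay": 0,"az": 0},
    {"x": -0.005,"y": 0,"z": 0,"ax": 0,"ay": 0,"az": 0},
  ],
)

```text
time_s: 14.1
ee_pos: [0.5493, 0.2416, -0.0055]
orientation: [-0.0, 0.748, 0.664, 0.001]
wrist_force: [1.0, 9.8, -0.5]
opening: 0.0184
```

Emit:
arm_command(
  plan=[
    {"x": -0.005,"y": 0,"z": 0,"ax": 0,"ay": 0,"az": 0},
    {"x": -0.005,"y": 0,"z": 0,"ax": 0,"ay": 0,"az": 0},
    {"x": -0.005,"y": 0,"z": 0,"ax": 0,"ay": 0,"az": 0},
  ],
)

```text
time_s: 14.4
ee_pos: [0.5476, 0.227, -0.0054]
orientation: [-0.0, 0.748, 0.664, 0.001]
wrist_force: [0.5, 9.3, -3.0]
opening: 0.0185
```

Emit:
arm_command(
  plan=[
    {"x": -0.005,"y": 0,"z": 0,"ax": 0,"ay": 0,"az": 0},
    {"x": -0.005,"y": 0,"z": 0,"ax": 0,"ay": 0,"az": 0},
    {"x": -0.005,"y": 0,"z": 0,"ax": 0,"ay": 0,"az": 0},
    {"x": -0.005,"y": 0,"z": 0,"ax": 0,"ay": 0,"az": 0},
    {"x": -0.005,"y": 0,"z": 0,"ax": 0,"ay": 0,"az": 0},
    {"x": -0.004,"y": 0,"z": 0,"ax": 0,"ay": 0,"az": 0},
    {"x": -0.004,"y": 0,"z": 0,"ax": 0,"ay": 0,"az": 0},
    {"x": -0.004,"y": 0,"z": 0,"ax": 0,"ay": 0,"az": 0},
    {"x": -0.003,"y": 0,"z": 0,"ax": 0,"ay": 0,"az": 0},
    {"x": 0,"y": 0,"z": 0,"ax": 0,"ay": 0,"az": 0},
  ],
)

```text
time_s: 15.4
ee_pos: [0.542, 0.1865, -0.0056]
orientation: [-0.0, 0.748, 0.664, -0.0]
wrist_force: [0.3, 0.6, -1.0]
opening: 0.0183
```

```bash
python3 - <<'E'
from h import *
T,_=st(); print(im_(T[:3,3])); goto([*m(-.0005,.028+.1105),-.005],-6.75)
grab('scene','s13'); crop('s13',250,110,390,230,5.5,'s13a')
E
```

```text
t 15.40 pos [ 0.542   0.1865 -0.0056] yaw(tool y) -6.80 tilt 0.01 open 0.0183 F [ 0.3  0.6 -1. ] M [ 0.04  0.01 -0.  ] j [ 0.23  0.69  1.66 -0.    0.79  0.35]
(np.float64(-0.000921670164593471), np.float64(0.061365072187562444))
turn [-0.01  0.01 -0.05] then shift mm (turned axes) [77.13  0.42 -0.63]
```

View pics/s13a.png

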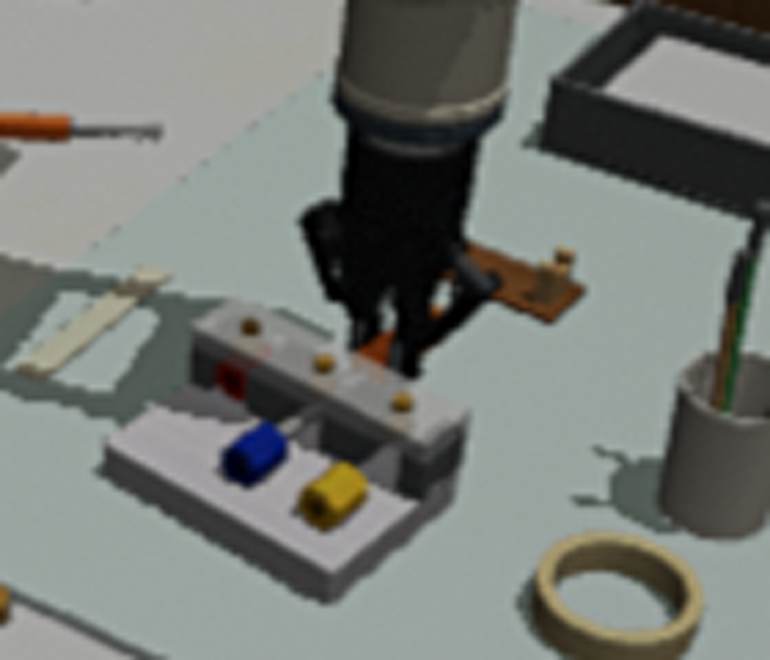

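Blue is out next to yellow, and only red remains. I'll retract and move to the red bore at x = -55.

Emit:
arm_command(
  plan=[
    {"x": 0.015,"y": 0,"z": 0,"ax": 0,"ay": 0,"az": 0},
    {"x": 0.02,"y": 0,"z": 0,"ax": 0,"ay": 0,"az": 0},
    {"x": 0.02,"y": 0,"z": 0,"ax": 0,"ay": 0,"az": 0},
    {"x": 0.015,"y": 0,"z": 0,"ax": 0,"ay": 0,"az": 0},
    {"x": 0.007,"y": 0,"z": 0,"ax": 0,"ay": 0,"az": 0},
    {"x": 0,"y": 0,"z": 0,"ax": 0,"ay": 0,"az": 0},
    {"x": 0,"y": -0.02,"z": 0,"ax": 0,"ay": 0,"az": 0},
    {"x": 0,"y": -0.024,"z": 0,"ax": 0,"ay": 0,"az": 0},
    {"x": 0,"y": -0.01,"z": 0,"ax": 0,"ay": 0,"az": 0},
    {"x": 0,"y": 0,"z": 0,"ax": 0,"ay": 0,"az": 0},
  ],
)

```text
time_s: 16.45
ee_pos: [0.4964, 0.2693, -0.0056]
orientation: [-0.0, 0.748, 0.664, -0.001]
wrist_force: [-0.5, -0.5, -1.2]
opening: 0.0181
```

```bash
python3 - <<'E'
from h import *
T,_=st(); print(im_(T[:3,3])); goto([*m(-.0555,-.05+.1105),-.005],-6.75)
E
```

```text
t 16.45 pos [ 0.4964  0.2693 -0.0056] yaw(tool y) -6.76 tilt 0.07 open 0.0181 F [-0.5 -0.5 -1.2] M [ 0.05 -0.05  0.05] j [ 0.39  0.68  1.68 -0.    0.78  0.51]
(np.float64(-0.05593546192915077), np.float64(0.1382107764313918))
turn [-0.06  0.04 -0.01] then shift mm (turned axes) [-77.71   0.44  -0.57]
```

Emit:
arm_command(
  plan=[
    {"x": -0.006,"y": 0,"z": 0,"ax": 0,"ay": 0,"az": 0},
    {"x": -0.006,"y": 0,"z": 0,"ax": 0,"ay": 0,"az": 0},
    {"x": -0.005,"y": 0,"z": 0,"ax": 0,"ay": 0,"az": 0},
    {"x": -0.005,"y": 0,"z": 0,"ax": 0,"ay": 0,"az": 0},
  ],
)

```text
time_s: 16.85
ee_pos: [0.4961, 0.248, -0.0054]
orientation: [0.0, 0.748, 0.664, 0.001]
wrist_force: [1.3, 8.9, -2.0]
opening: 0.0179
```

Emit:
arm_command(
  plan=[
    {"x": -0.005,"y": 0,"z": 0,"ax": 0,"ay": 0,"az": 0},
    {"x": -0.005,"y": 0,"z": 0,"ax": 0,"ay": 0,"az": 0},
    {"x": -0.005,"y": 0,"z": 0,"ax": 0,"ay": 0,"az": 0},
  ],
)

```text
time_s: 17.15
ee_pos: [0.4944, 0.2332, -0.0054]
orientation: [0.0, 0.748, 0.664, 0.001]
wrist_force: [0.8, 8.5, -2.3]
opening: 0.0184
```

Emit:
arm_command(
  plan=[
    {"x": -0.005,"y": 0,"z": 0,"ax": 0,"ay": 0,"az": 0},
    {"x": -0.005,"y": 0,"z": 0,"ax": 0,"ay": 0,"az": 0},
    {"x": -0.005,"y": 0,"z": 0,"ax": 0,"ay": 0,"az": 0},
    {"x": -0.005,"y": 0,"z": 0,"ax": 0,"ay": 0,"az": 0},
    {"x": -0.005,"y": 0,"z": 0,"ax": 0,"ay": 0,"az": 0},
    {"x": -0.004,"y": 0,"z": 0,"ax": 0,"ay": 0,"az": 0},
    {"x": -0.004,"y": 0,"z": 0,"ax": 0,"ay": 0,"az": 0},
    {"x": -0.004,"y": 0,"z": 0,"ax": 0,"ay": 0,"az": 0},
    {"x": -0.003,"y": 0,"z": 0,"ax": 0,"ay": 0,"az": 0},
    {"x": 0,"y": 0,"z": 0,"ax": 0,"ay": 0,"az": 0},
  ],
)

```text
time_s: 18.15
ee_pos: [0.4884, 0.1929, -0.0056]
orientation: [-0.0, 0.748, 0.664, -0.0]
wrist_force: [1.0, -0.4, -1.3]
opening: 0.0183
```

```bash
python3 - <<'E'
from h import *
T,_=st(); print(im_(T[:3,3])); goto([*m(-.0555,.04+.1105),-.005],-6.75)
grab('scene','s14'); crop('s14',250,110,390,230,5.5,'s14a')
E
```

```text
t 18.15 pos [ 0.4884  0.1929 -0.0056] yaw(tool y) -6.80 tilt 0.01 open 0.0183 F [ 1.  -0.4 -1.3] M [ 0.07 -0.04  0.02] j [ 0.26  0.65  1.78 -0.    0.71  0.38]
(np.float64(-0.05493918357095417), np.float64(0.06138462864028296))
turn [-0.01  0.01 -0.05] then shift mm (turned axes) [89.12 -0.56 -0.62]
```

View pics/s14a.png

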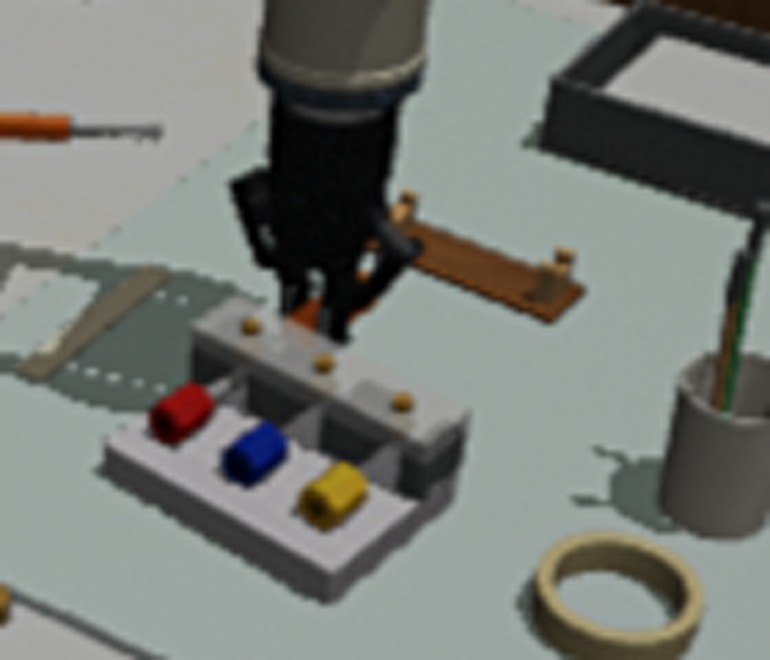

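Emit:
arm_command(
  plan=[
    {"x": 0.015,"y": 0,"z": 0,"ax": 0,"ay": 0,"az": 0},
    {"x": 0.02,"y": 0,"z": 0,"ax": 0,"ay": 0,"az": 0},
    {"x": 0.02,"y": 0,"z": 0,"ax": 0,"ay": 0,"az": 0},
    {"x": 0.015,"y": 0,"z": 0,"ax": 0,"ay": 0,"az": 0},
    {"x": 0.008,"y": 0,"z": 0,"ax": 0,"ay": 0,"az": 0},
    {"x": 0,"y": 0,"z": 0,"ax": 0,"ay": 0,"az": 0},
    {"x": 0,"y": 0,"z": -0.02,"ax": 0,"ay": 0,"az": 0},
    {"x": 0,"y": 0,"z": -0.03,"ax": 0,"ay": 0,"az": 0},
    {"x": 0,"y": 0,"z": -0.03,"ax": 0,"ay": 0,"az": 0},
    {"x": 0,"y": 0,"z": -0.03,"ax": 0,"ay": 0,"az": 0},
  ],
)

```text
time_s: 19.2
ee_pos: [0.4972, 0.2698, 0.1054]
orientation: [-0.0, 0.748, 0.664, -0.0]
wrist_force: [0.4, -0.6, -1.3]
opening: 0.0182
```

Emit:
arm_command(
  plan=[
    {"x": 0,"y": 0,"z": -0.02,"ax": 0,"ay": 0,"az": -8},
    {"x": 0,"y": 0,"z": 0,"ax": 0,"ay": 0,"az": -8.5},
    {"x": 0,"y": 0,"z": 0,"ax": 0,"ay": 0,"az": -8.5},
    {"x": 0,"y": 0,"z": 0,"ax": 0,"ay": 0,"az": -8.5},
    {"x": 0,"y": 0,"z": 0,"ax": 0,"ay": 0,"az": -8.5},
    {"x": 0,"y": 0,"z": 0,"ax": 0,"ay": 0,"az": -8.5},
    {"x": 0,"y": 0,"z": 0,"ax": 0,"ay": 0,"az": -8.5},
    {"x": 0,"y": 0,"z": 0,"ax": 0,"ay": 0,"az": -8.5},
    {"x": 0,"y": 0,"z": 0,"ax": 0,"ay": 0,"az": -8.5},
    {"x": 0,"y": 0,"z": 0,"ax": 0,"ay": 0,"az": -8.5},
  ],
)

```text
time_s: 20.2
ee_pos: [0.4974, 0.2699, 0.1242]
orientation: [-0.0, 0.104, 0.995, -0.0]
wrist_force: [0.2, -1.4, -1.3]
opening: 0.0184
```

Emit:
arm_command(
  plan=[
    {"x": 0,"y": 0,"z": 0,"ax": 0,"ay": 0,"az": -6},
    {"x": 0,"y": 0,"z": 0,"ax": 0,"ay": 0,"az": -3.9},
    {"x": 0,"y": 0,"z": 0,"ax": 0,"ay": 0,"az": 0},
    {"x": 0,"y": 0,"z": 0,"ax": 0,"ay": 0,"az": 0},
  ],
)

```text
time_s: 20.6
ee_pos: [0.4975, 0.2702, 0.1243]
orientation: [-0.0, 0.022, 1.0, -0.0]
wrist_force: [0.2, 0.0, -2.2]
opening: 0.0184
```

```bash
python3 - <<'E'
from h import *
T,_=st(); goto([.5038,.3654,.156],87.12)
E
```

```text
t 20.60 pos [0.4975 0.2702 0.1243] yaw(tool y) 87.46 tilt 0.03 open 0.0184 F [ 0.2  0.  -2.2] M [ 0.02  0.03 -0.03] j [ 0.39  0.5   1.58 -0.    1.07 -1.13]
turn [-0.02 -0.03  0.34] then shift mm (turned axes) [ -1.53  95.37 -31.74]
```

Emit:
arm_command(
  plan=[
    {"x": 0,"y": 0.025,"z": 0,"ax": 0,"ay": 0,"az": 0.3},
    {"x": -0.0015,"y": 0.035,"z": 0,"ax": 0,"ay": 0,"az": 0},
    {"x": 0,"y": 0.025,"z": 0,"ax": 0,"ay": 0,"az": 0},
    {"x": 0,"y": 0.01,"z": 0.02,"ax": 0,"ay": 0,"az": 0},
    {"x": 0,"y": 0,"z": 0.03,"ax": 0,"ay": 0,"az": 0},
    {"x": 0,"y": 0,"z": 0.03,"ax": 0,"ay": 0,"az": 0},
    {"x": 0,"y": 0,"z": 0.01,"ax": 0,"ay": 0,"az": 0},
    {"x": 0,"y": 0,"z": 0,"ax": 0,"ay": 0,"az": 0},
    {"x": 0,"y": 0,"z": 0,"ax": 0,"ay": 0,"az": 0},
  ],
)

```text
time_s: 21.5
ee_pos: [0.5041, 0.3657, 0.0354]
orientation: [0.0, 0.024, 1.0, 0.0]
wrist_force: [0.4, -0.1, -0.7]
opening: 0.0183
```

```bash
python3 - <<'E'
from h import *
T,_=st(); goto([.5038,.3654,-.0142],87.12); np.save('T15.npy',T); grab('wrist','w15'); crop('w15',180,80,340,370,2.05,'w15a')
E
```

```text
t 21.50 pos [0.5041 0.3657 0.0354] yaw(tool y) 87.27 tilt 0.06 open 0.0183 F [ 0.4 -0.1 -0.7] M [ 0.05 -0.02  0.03] j [ 0.53  0.68  1.51 -0.    0.95 -0.99]
turn [0.03 0.05 0.15] then shift mm (turned axes) [ 0.27 -0.34 49.63]
```

View pics/w15a.png

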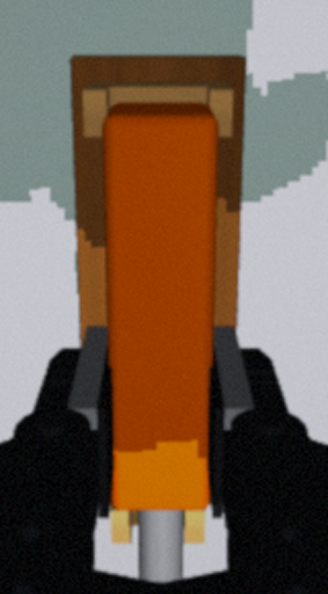

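Emit:
arm_command(
  plan=[
    {"x": 0,"y": -0.0003,"z": 0.02,"ax": 0,"ay": 0,"az": 0.1},
    {"x": 0,"y": 0,"z": 0.015,"ax": 0,"ay": 0,"az": 0},
    {"x": 0,"y": 0,"z": 0.008,"ax": 0,"ay": 0,"az": 0},
    {"x": 0,"y": 0,"z": 0.003,"ax": 0,"ay": 0,"az": 0},
    {"x": 0,"y": 0,"z": 0.002,"ax": 0,"ay": 0,"az": 0},
    {"x": 0,"y": 0,"z": 0,"ax": 0,"ay": 0,"az": 0},
  ],
)

```text
time_s: 22.15
ee_pos: [0.5037, 0.3654, -0.0134]
orientation: [0.0, 0.024, 1.0, 0.0]
wrist_force: [0.1, 0.2, -1.6]
opening: 0.0186
```

```bash
python3 - <<'E'
from h import *
T,_=st(); goto([.5038,.3654,-.0142],87.12)
E
```

```text
t 22.15 pos [ 0.5037  0.3654 -0.0134] yaw(tool y) 87.22 tilt 0.02 open 0.0186 F [ 0.1  0.2 -1.6] M [-0.01  0.07  0.04] j [ 0.53  0.75  1.54 -0.    0.86 -0.99]
turn [0.01 0.02 0.1 ] then shift mm (turned axes) [-0.13  0.02  0.82]
```

Emit:
arm_command(
  plan=[
    {"x": 0,"y": 0,"z": 0.001,"ax": 0,"ay": 0,"az": 0},
    {"x": 0,"y": 0,"z": 0,"ax": 0,"ay": 0,"az": 0},
    {"x": 0,"y": 0,"z": 0,"ax": 0,"ay": 0,"az": 0},
  ],
)

```text
time_s: 22.45
ee_pos: [0.5039, 0.3655, -0.0142]
orientation: [0.0, 0.024, 1.0, 0.0]
wrist_force: [0.2, -0.2, 3.5]
opening: 0.0183
```

Emit:
arm_command(
  plan=[
    {"x": 0,"y": 0,"z": 0,"ax": 0,"ay": 0,"az": 0},
    {"x": 0,"y": 0,"z": 0,"ax": 0,"ay": 0,"az": 0},
    {"x": 0,"y": 0,"z": 0,"ax": 0,"ay": 0,"az": 0},
    {"x": 0,"y": 0,"z": 0,"ax": 0,"ay": 0,"az": 0},
  ],
  hand=0.05,
)

```text
time_s: 22.85
ee_pos: [0.5034, 0.3652, -0.0147]
orientation: [-0.0, 0.024, 1.0, -0.0]
wrist_force: [0.1, 0.1, 0.1]
opening: 0.0502
```

Emit:
arm_command(
  plan=[
    {"x": 0,"y": 0,"z": -0.02,"ax": 0,"ay": 0,"az": 0},
    {"x": 0,"y": 0,"z": -0.03,"ax": 0,"ay": 0,"az": 0},
    {"x": 0,"y": 0,"z": -0.03,"ax": 0,"ay": 0,"az": 0},
    {"x": 0,"y": 0,"z": -0.02,"ax": 0,"ay": 0,"az": 0},
    {"x": 0,"y": 0,"z": 0,"ax": 0,"ay": 0,"az": 0},
    {"x": 0,"y": 0,"z": 0,"ax": 0,"ay": 0,"az": 0},
  ],
)

```text
time_s: 23.45
ee_pos: [0.5035, 0.3653, 0.0854]
orientation: [0.0, 0.024, 1.0, 0.0]
wrist_force: [0.7, -0.1, -0.0]
opening: 0.05
```

```bash
python3 - <<'E'
from h import *
T,_=st(); np.save('T16.npy',T); grab('wrist','w16'); crop('w16',200,90,310,345,2.3,'w16a')
grab('top','t16');grab('scene','s16')
E
```

```text
t 23.45 pos [0.5035 0.3653 0.0854] yaw(tool y) 87.22 tilt 0.03 open 0.0500 F [ 0.7 -0.1 -0. ] M [-0.04  0.01 -0.03] j [ 0.53  0.61  1.47 -0.    1.06 -0.99]
```

View pics/w16a.png

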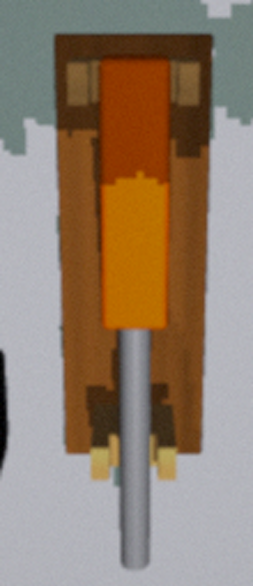

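View pics/s16.png

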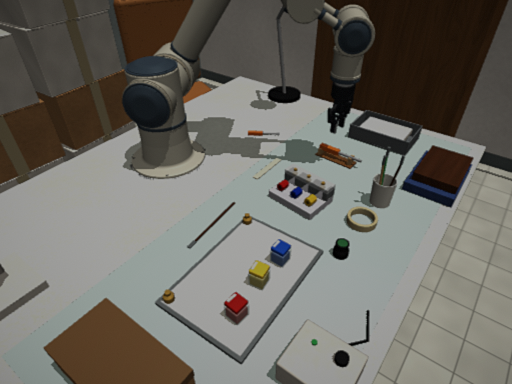

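Emit:
arm_command(
  plan=[
    {"x": 0,"y": 0,"z": -0.02,"ax": 0,"ay": 0,"az": 8.5},
    {"x": 0,"y": 0,"z": -0.03,"ax": 0,"ay": 0,"az": 8.5},
    {"x": 0,"y": 0,"z": -0.02,"ax": 0,"ay": 0,"az": 8.5},
    {"x": 0,"y": 0,"z": 0,"ax": 0,"ay": 0,"az": 8.5},
    {"x": 0,"y": 0,"z": 0,"ax": 0,"ay": 0,"az": 8.5},
    {"x": 0,"y": 0,"z": 0,"ax": 0,"ay": 0,"az": 8.5},
    {"x": 0,"y": 0,"z": 0,"ax": 0,"ay": 0,"az": 8.5},
    {"x": 0,"y": 0,"z": 0,"ax": 0,"ay": 0,"az": 8.5},
    {"x": 0,"y": 0,"z": 0,"ax": 0,"ay": 0,"az": 8.5},
    {"x": 0,"y": 0,"z": 0,"ax": 0,"ay": 0,"az": 8.5},
  ],
  hand=0.06,
)

```text
time_s: 24.6
ee_pos: [0.5031, 0.365, 0.1543]
orientation: [-0.0, 0.696, 0.719, -0.001]
wrist_force: [-0.7, -1.1, -0.1]
opening: 0.0599
```

Emit:
arm_command(
  plan=[
    {"x": 0,"y": 0,"z": 0,"ax": 0,"ay": 0,"az": 8.5},
    {"x": 0,"y": 0,"z": 0,"ax": 0,"ay": 0,"az": 8.5},
    {"x": 0,"y": 0,"z": 0,"ax": 0,"ay": 0,"az": 8.5},
    {"x": 0,"y": 0,"z": 0,"ax": 0,"ay": 0,"az": 8.5},
    {"x": 0,"y": 0,"z": 0,"ax": 0,"ay": 0,"az": 8.5},
    {"x": 0,"y": 0,"z": 0,"ax": 0,"ay": 0,"az": 8.5},
    {"x": 0,"y": 0,"z": 0,"ax": 0,"ay": 0,"az": 8.5},
    {"x": 0,"y": 0,"z": 0,"ax": 0,"ay": 0,"az": 8.5},
    {"x": 0,"y": 0,"z": 0,"ax": 0,"ay": 0,"az": 8.5},
    {"x": 0,"y": 0,"z": 0,"ax": 0,"ay": 0,"az": 8.5},
  ],
)

```text
time_s: 25.6
ee_pos: [0.5031, 0.365, 0.1543]
orientation: [0.0, 0.998, 0.06, -0.001]
wrist_force: [-0.9, -0.5, 0.6]
opening: 0.0599
```

Emit:
arm_command(
  plan=[
    {"x": 0,"y": 0,"z": 0,"ax": 0,"ay": 0,"az": 7},
    {"x": 0,"y": 0,"z": 0,"ax": 0,"ay": 0,"az": 7},
    {"x": 0,"y": 0,"z": 0,"ax": 0,"ay": 0,"az": 0},
  ],
)

```text
time_s: 25.9
ee_pos: [0.5031, 0.3651, 0.1544]
orientation: [0.0, 0.998, -0.06, -0.001]
wrist_force: [0.3, 0.9, 0.1]
opening: 0.0598
```

```bash
python3 - <<'E'
from h import *
T,_=st(); goto([*m(0,-.065),.13],-96.75)
E
```

```text
t 25.90 pos [0.5031 0.3651 0.1544] yaw(tool y) -96.92 tilt 0.09 open 0.0598 F [0.3 0.9 0.1] M [ 0.    0.04 -0.01] j [0.53 0.53 1.41 0.   1.2  2.22]
turn [ 0.05  0.07 -0.17] then shift mm (turned axes) [ 60.52 299.08  24.42]
```

Emit:
arm_command(
  plan=[
    {"x": 0.006,"y": 0.025,"z": 0,"ax": 0,"ay": 0,"az": 0},
    {"x": 0.007,"y": 0.036,"z": 0,"ax": 0,"ay": 0,"az": 0},
    {"x": 0.007,"y": 0.036,"z": 0,"ax": 0,"ay": 0,"az": 0},
    {"x": 0.007,"y": 0.036,"z": 0,"ax": 0,"ay": 0,"az": 0},
    {"x": 0.007,"y": 0.036,"z": 0,"ax": 0,"ay": 0,"az": 0},
    {"x": 0.007,"y": 0.036,"z": 0,"ax": 0,"ay": 0,"az": 0},
    {"x": 0.007,"y": 0.036,"z": 0,"ax": 0,"ay": 0,"az": 0},
    {"x": 0.006,"y": 0.033,"z": 0,"ax": 0,"ay": 0,"az": 0},
    {"x": 0.006,"y": 0.025,"z": 0.01,"ax": 0,"ay": 0,"az": 0},
    {"x": 0,"y": 0,"z": 0.01,"ax": 0,"ay": 0,"az": 0},
  ],
)

```text
time_s: 26.9
ee_pos: [0.5281, 0.0586, 0.1349]
orientation: [0.0, 0.998, -0.058, 0.0]
wrist_force: [0.2, -0.2, -0.6]
opening: 0.0598
```

Emit:
arm_command(
  plan=[
    {"x": 0,"y": 0,"z": 0,"ax": 0,"ay": 0,"az": 0},
    {"x": 0,"y": 0,"z": 0,"ax": 0,"ay": 0,"az": 0},
  ],
)

```text
time_s: 27.1
ee_pos: [0.5274, 0.0619, 0.1351]
orientation: [-0.0, 0.998, -0.058, -0.001]
wrist_force: [0.8, -0.3, -0.5]
opening: 0.0599
```

```bash
python3 - <<'E'
from h import *
T,_=st(); np.save('T17.npy',T); grab('wrist','w17'); 
E
```

```text
t 27.10 pos [0.5274 0.0619 0.1351] yaw(tool y) -96.66 tilt 0.06 open 0.0599 F [ 0.8 -0.3 -0.5] M [ 0.01  0.06 -0.  ] j [0.   0.44 1.65 0.   1.05 1.69]
```

View pics/w17.png

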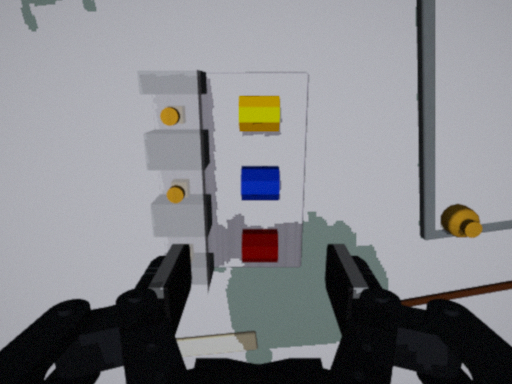

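```bash
python3 - <<'E'
from h import *
T=np.load('T17.npy')
for n,bx in [('y',.0545),('b',0),('r',-.055)]:
    for dy in (-.015,.015):
        print(n,dy,proj('wrist',[[*m(bx-.0054,-.065+dy),.054],[*m(bx+.0054,-.065+dy),.054]],T).round(1).tolist())
for q in [((259.5,115),.054),((260.5,179),.054),((260,240),.054)]:
    P=unp('wrist',*q,T)[0]; print(P.round(4),np.round(im_(P),4))
im=cv2.imread('pics/w17.png')[85:270,200:320]; cv2.imwrite('pics/w17a.png',cv2.resize(im,None,fx=4,fy=4,interpolation=cv2.INTER_CUBIC)[:600])
cv2.imwrite('pics/w17a.png',cv2.resize(im,None,fx=3.2,fy=3.2,interpolation=cv2.INTER_CUBIC))
E
```

```text
y -0.015 [[280.2, 122.4], [280.5, 107.2]]
y 0.015 [[239.3, 122.3], [239.1, 107.2]]
b -0.015 [[278.7, 193.4], [279.0, 180.0]]
b 0.015 [[240.2, 193.4], [240.1, 180.0]]
r -0.015 [[277.4, 257.1], [277.7, 245.2]]
r 0.015 [[241.1, 257.1], [240.9, 245.1]]
[0.5821 0.0547 0.054 ] [ 0.0544 -0.0648]
[0.5341 0.0595 0.054 ] [ 0.0062 -0.0658]
[0.4833 0.0657 0.054 ] [-0.045  -0.0656]
```

View pics/w17a.png

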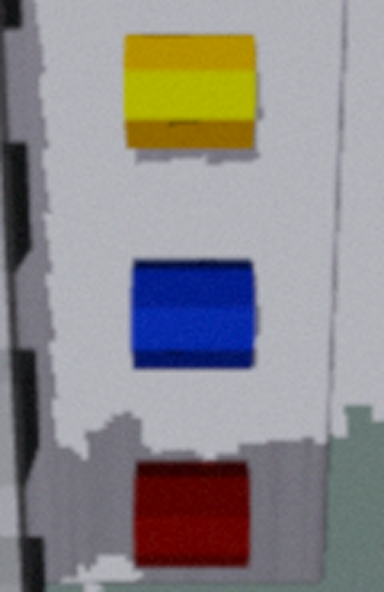

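```bash
python3 - <<'E'
from h import *
crop('s10',320,125,380,180,12,'s10z')
T=np.load('T10.npy'); W,c=w2c('scene'); f,cx,cy=K(c); C=np.linalg.inv(W)
def tool(px):
    d=C[:3,:3]@np.array([(px[0]-cx)/f,-(px[1]-cy)/f,-1]); o=C[:3,3]
    n=T[:3,0]; t=n@(T[:3,3]-o)/(n@d); P=o+t*d; return (T[:3,:3].T@(P-T[:3,3]))[1:]*1000
g=lambda p:np.array(p)/5.5+[250,110]
for p in [(665,232),(600,290),(575,335),(545,340),(462,170),(515,310),(525,300),(570,270),(640,215)]: print(p,tool(g(p)).round(0))
E
```

```text
(665, 232) [  69. -135.]
(600, 290) [ 38. -81.]
(575, 335) [ 28. -44.]
(545, 340) [ 10. -31.]
(462, 170) [ -65. -121.]
(515, 310) [-14. -42.]
(525, 300) [ -8. -52.]
(570, 270) [ 17. -86.]
(640, 215) [  52. -139.]
```

View pics/s10z.png

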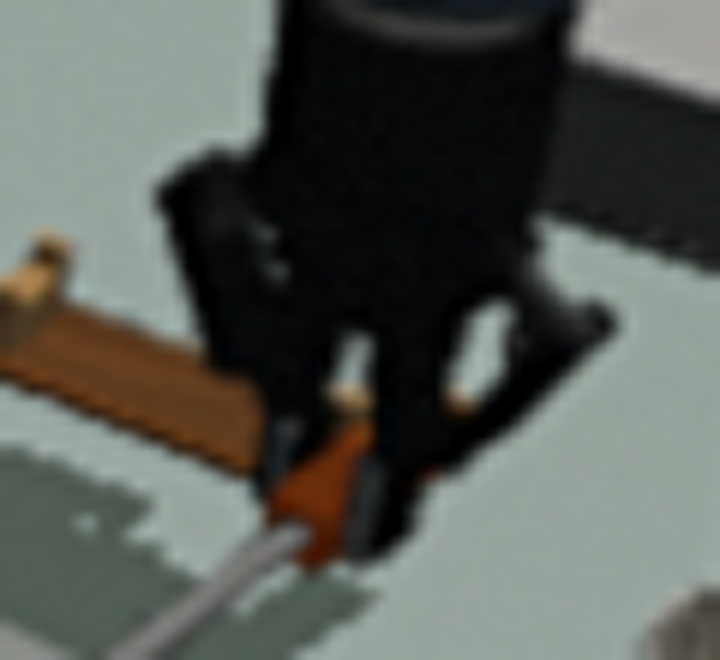

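```bash
python3 - <<'E'
from h import *
T,_=st(); goto([*m(.0545,-.065),.003],-96.75)
E
```

```text
t 27.15 pos [0.5277 0.0621 0.1354] yaw(tool y) -96.66 tilt 0.02 open 0.0598 F [ 0.7 -0.   0.1] M [ 0.03 -0.    0.  ] j [0.   0.44 1.65 0.   1.05 1.69]
turn [-0.01  0.02  0.09] then shift mm (turned axes) [ 55.03   1.1  132.44]
```

Emit:
arm_command(
  plan=[
    {"x": 0.025,"y": 0.001,"z": 0.01,"ax": 0,"ay": 0,"az": 0.1},
    {"x": 0.03,"y": 0,"z": 0.02,"ax": 0,"ay": 0,"az": 0},
    {"x": 0,"y": 0,"z": 0.03,"ax": 0,"ay": 0,"az": 0},
    {"x": 0,"y": 0,"z": 0.02,"ax": 0,"ay": 0,"az": 0},
    {"x": 0,"y": 0,"z": 0,"ax": 0,"ay": 0,"az": 0},
    {"x": 0,"y": 0,"z": 0,"ax": 0,"ay": 0,"az": 0},
  ],
  hand=0.04,
)

```text
time_s: 27.75
ee_pos: [0.5824, 0.0544, 0.056]
orientation: [-0.0, 0.998, -0.059, 0.0]
wrist_force: [0.7, -0.2, 0.5]
opening: 0.04
```

```bash
python3 - <<'E'
from h import *
T,_=st(); goto([*m(.0545,-.065),.003],-96.75); grab('wrist','w18')
E
```

```text
t 27.75 pos [0.5824 0.0544 0.056 ] yaw(tool y) -96.81 tilt 0.01 open 0.0400 F [ 0.7 -0.2  0.5] M [ 0.03 -0.   -0.03] j [-0.01  0.61  1.59  0.    0.94  1.68]
turn [-0.   -0.01 -0.06] then shift mm (turned axes) [-0.22 -0.11 53.01]
```

View pics/w18.png

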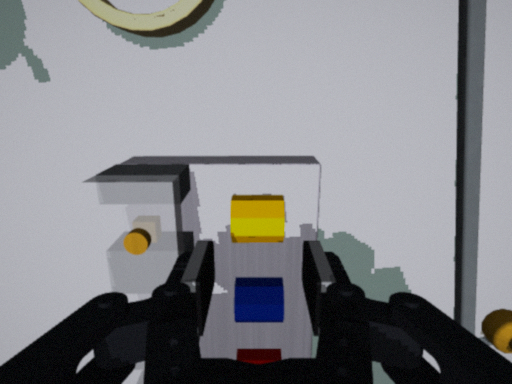

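Emit:
arm_command(
  plan=[
    {"x": 0,"y": 0,"z": 0.02,"ax": 0,"ay": 0,"az": 0},
    {"x": 0,"y": 0,"z": 0.02,"ax": 0,"ay": 0,"az": 0},
    {"x": 0,"y": 0,"z": 0.008,"ax": 0,"ay": 0,"az": 0},
    {"x": 0,"y": 0,"z": 0.005,"ax": 0,"ay": 0,"az": 0},
    {"x": 0,"y": 0,"z": 0,"ax": 0,"ay": 0,"az": 0},
    {"x": 0,"y": 0,"z": 0,"ax": 0,"ay": 0,"az": 0},
  ],
)

```text
time_s: 28.4
ee_pos: [0.5828, 0.0538, 0.0033]
orientation: [-0.0, 0.998, -0.06, 0.001]
wrist_force: [-0.1, -0.1, 0.8]
opening: 0.0397
```

Emit:
arm_command(
  plan=[
    {"x": 0,"y": 0,"z": 0,"ax": 0,"ay": 0,"az": 0},
    {"x": 0,"y": 0,"z": 0,"ax": 0,"ay": 0,"az": 0},
    {"x": 0,"y": 0,"z": 0,"ax": 0,"ay": 0,"az": 0},
    {"x": 0,"y": 0,"z": 0,"ax": 0,"ay": 0,"az": 0},
  ],
  hand=0.015,
  newtons=40,
)

```text
time_s: 28.8
ee_pos: [0.5828, 0.0537, 0.0034]
orientation: [-0.0, 0.998, -0.06, 0.001]
wrist_force: [-0.8, 0.2, 6.4]
opening: 0.0287
```

```bash
python3 - <<'E'
from h import *
T,_=st(); grab('wrist','w19'); crop('w19',180,180,340,370,3,'w19a')
E
```

```text
t 28.80 pos [0.5828 0.0537 0.0034] yaw(tool y) -96.88 tilt 0.08 open 0.0287 F [-0.8  0.2  6.4] M [-0.01  0.2  -0.01] j [-0.01  0.69  1.63 -0.    0.83  1.68]
```

View pics/w19a.png

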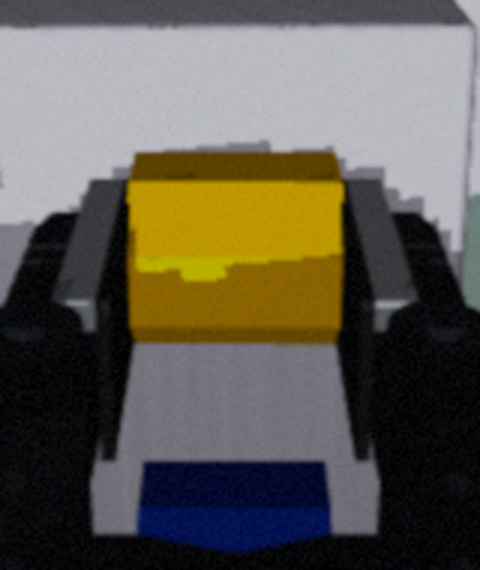

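```bash
python3 - <<'E'
from h import *
T,_=st(); goto([.565,-.268,.12],-90); print(im_(T[:3,3]))
E
```

```text
t 28.85 pos [0.5828 0.0537 0.0034] yaw(tool y) -96.88 tilt 0.08 open 0.0287 F [-1.2  0.4  7. ] M [-0.02  0.24  0.01] j [-0.01  0.69  1.63 -0.    0.83  1.68]
turn [-0.   -0.08 -6.88] then shift mm (turned axes) [ -17.81  321.74 -116.61]
(np.float64(0.05521846481766961), np.float64(-0.06572607002360949))
```

Emit:
arm_command(
  plan=[
    {"x": 0,"y": 0,"z": -0.02,"ax": 0,"ay": 0,"az": 0},
    {"x": 0,"y": 0,"z": -0.03,"ax": 0,"ay": 0,"az": 0},
    {"x": 0,"y": 0,"z": -0.04,"ax": 0,"ay": 0,"az": 0},
    {"x": 0,"y": 0,"z": -0.027,"ax": 0,"ay": 0,"az": -6.9},
    {"x": -0.002,"y": 0.025,"z": 0,"ax": 0,"ay": 0,"az": 0},
    {"x": -0.002,"y": 0.036,"z": 0,"ax": 0,"ay": 0,"az": 0},
    {"x": -0.002,"y": 0.036,"z": 0,"ax": 0,"ay": 0,"az": 0},
    {"x": -0.002,"y": 0.036,"z": 0,"ax": 0,"ay": 0,"az": 0},
    {"x": -0.002,"y": 0.036,"z": 0,"ax": 0,"ay": 0,"az": 0},
    {"x": -0.002,"y": 0.036,"z": 0,"ax": 0,"ay": 0,"az": 0},
  ],
  newtons=60,
)

```text
time_s: 29.85
ee_pos: [0.5702, -0.1528, 0.1201]
orientation: [0.0, 1.0, 0.0, 0.0]
wrist_force: [-0.1, -0.1, -0.3]
opening: 0.0279
```

Emit:
arm_command(
  plan=[
    {"x": -0.002,"y": 0.036,"z": 0,"ax": 0,"ay": 0,"az": 0},
    {"x": -0.002,"y": 0.036,"z": 0,"ax": 0,"ay": 0,"az": 0},
    {"x": -0.002,"y": 0.03,"z": 0,"ax": 0,"ay": 0,"az": 0},
    {"x": 0,"y": 0.015,"z": 0,"ax": 0,"ay": 0,"az": 0},
    {"x": 0,"y": 0,"z": 0,"ax": 0,"ay": 0,"az": 0},
    {"x": 0,"y": 0,"z": 0,"ax": 0,"ay": 0,"az": 0},
    {"x": 0,"y": 0,"z": 0,"ax": 0,"ay": 0,"az": 0},
  ],
)

```text
time_s: 30.55
ee_pos: [0.5644, -0.2669, 0.1195]
orientation: [-0.0, 1.0, 0.001, -0.0]
wrist_force: [-0.6, 0.2, 0.0]
opening: 0.0288
```

```bash
python3 - <<'E'
from h import *
T,_=st(); np.save('T20.npy',T); grab('wrist','w20')
E
```

```text
t 30.55 pos [ 0.5644 -0.2669  0.1195] yaw(tool y) -89.92 tilt 0.03 open 0.0288 F [-0.6  0.2  0. ] M [-0.06  0.01  0.02] j [-0.54  0.57  1.44  0.    1.13  1.03]
```

View pics/w20.png

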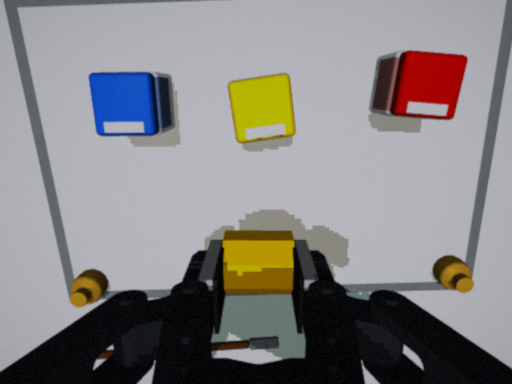

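```bash
cat >> h.py <<'E'
def jar(img,T,col,z=.067,roi=None,dbg=None):
    hsv=cv2.cvtColor(img,cv2.COLOR_RGB2HSV); H,S,V=cv2.split(hsv)
    m_={'blue':(H>100)&(H<130)&(S>150)&(V>120),'yellow':(H>22)&(H<35)&(S>150)&(V>150),'red':((H<8)|(H>172))&(S>150)&(V>120)}[col].astype(np.uint8)
    if roi is not None:
        k=np.zeros_like(m_);x0,y0,x1,y1=roi;k[y0:y1,x0:x1]=1;m_=m_*k
    n,lab,stt,cen=cv2.connectedComponentsWithStats(m_)
    i=1+np.argmax(stt[1:,4]); pts=np.argwhere(lab==i)[:,::-1].astype(np.float32)
    P=unp('wrist',pts,z,T)[:,:2].astype(np.float32)*1000
    hull=cv2.convexHull(P); r=cv2.minAreaRect(hull)
    ang=r[2]; ang=(ang+45)%90-45
    return np.array(r[0])/1000,r[1],ang,stt[i]
E
python3 - <<'E'
from h import *
T=np.load('T20.npy'); img=cv2.imread('pics/w20.png')[:,:,::-1].copy()
for c in ['blue','yellow','red']:
    p,s,a,stt=jar(img,T,c,roi=(60,30,500,160)); print(c,p.round(4),np.round(s,1),round(a,2),stt)
    a=np.radians(a); print('  spot',(p-.06*np.array([np.cos(a),np.sin(a)])).round(4))
crop('w20',75,45,180,145,5,'w20b');crop('w20',215,60,310,155,5,'w20y');crop('w20',365,40,480,135,5,'w20r')
E
```

```text
blue [ 0.6282 -0.1792] [37.9 38.2] 0.1 [  89   73   66   62 3151]
  spot [ 0.5682 -0.1793]
yellow [ 0.6258 -0.2687] [38.3 38.4] 8.32 [ 228   74   67   68 3120]
  spot [ 0.5664 -0.2774]
red [ 0.6405 -0.3753] [38.1 37.8] -4.53 [ 396   51   71   67 3212]
  spot [ 0.5807 -0.3706]
```

View pics/w20y.png

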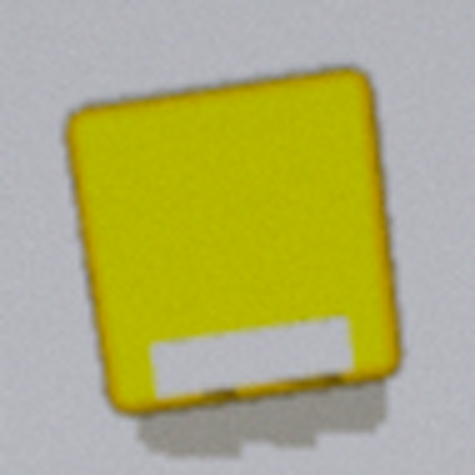

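View pics/w20r.png

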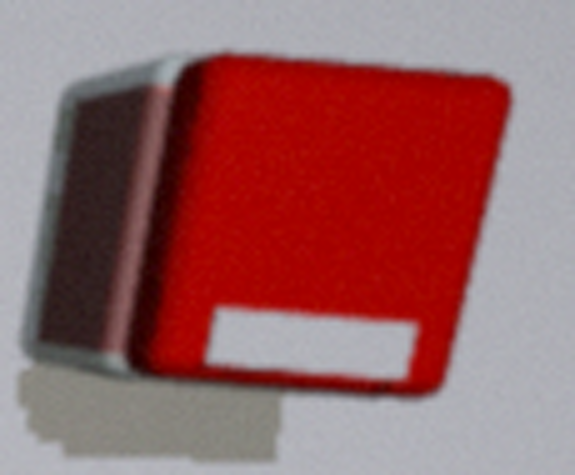

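```bash
python3 - <<'E'
from h import *
T=np.load('T20.npy')
for dx in (0,-.001):
  P=[[dx+sx*.0054,0,-.0506] for sx in (1,-1)]+[[dx+sx*.013,0,-.0376-.0054] for sx in (1,-1)]+[[dx+sx*.013,0,-.0376+.0054] for sx in (1,-1)]
  print(dx,proj('wrist',np.array(P)@T[:3,:3].T+T[:3,3],T).round(1)[:,1])
crop('w20',205,220,310,305,6,'w20m'); st(); goto([.5664,-.2774,-.0126],-81.68)
E
```

```text
0 [264.5 287.9 239.4 293.5 229.3 280.4]
-0.001 [266.7 290.  241.6 295.4 231.4 282.3]
t 30.60 pos [ 0.5644 -0.267   0.1195] yaw(tool y) -89.91 tilt 0.02 open 0.0284 F [-0.6  0.2 -0.5] M [ 0.03 -0.01 -0.05] j [-0.54  0.57  1.44  0.    1.13  1.03]
turn [-0.02  0.01 -8.23] then shift mm (turned axes) [  0.43  10.62 132.07]
```

View pics/w20m.png

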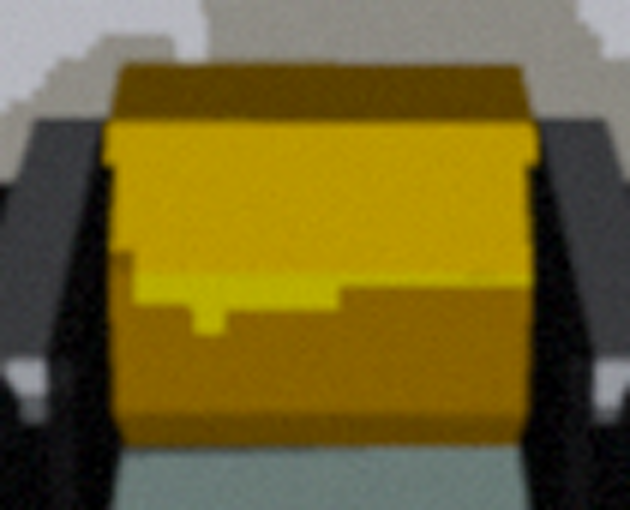

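Emit:
arm_command(
  plan=[
    {"x": 0,"y": 0,"z": 0.01,"ax": 0,"ay": 0,"az": -4},
    {"x": 0,"y": 0,"z": 0.02,"ax": 0,"ay": 0,"az": -4.2},
    {"x": 0.0008,"y": 0.0106,"z": 0.03,"ax": 0,"ay": 0,"az": 0},
    {"x": 0,"y": 0,"z": 0.03,"ax": 0,"ay": 0,"az": 0},
    {"x": 0,"y": 0,"z": 0.01,"ax": 0,"ay": 0,"az": 0},
    {"x": 0,"y": 0,"z": 0,"ax": 0,"ay": 0,"az": 0},
    {"x": 0,"y": 0,"z": 0,"ax": 0,"ay": 0,"az": 0},
  ],
)

```text
time_s: 31.3
ee_pos: [0.5673, -0.2785, 0.0205]
orientation: [0.0, 0.997, 0.072, 0.0]
wrist_force: [0.3, -0.3, -0.1]
opening: 0.0286
```

```bash
python3 - <<'E'
from h import *
T,_=st(); np.save('T21.npy',T); img=grab('wrist','w21')
p,s,a,stt=jar(img,T,'yellow',roi=(100,0,400,200)); print(p.round(4),s,a,stt)
an=np.radians(a); sp=p-.06*np.array([np.cos(an),np.sin(an)]); print(sp.round(4))
tx=sp+.0004*np.array([np.cos(an),np.sin(an)]); goto([*tx,-.0126],-90+a)
E
```

```text
t 31.30 pos [ 0.5673 -0.2785  0.0205] yaw(tool y) -81.75 tilt 0.06 open 0.0286 F [ 0.3 -0.3 -0.1] M [-0.01  0.01 -0.04] j [-0.55  0.71  1.49  0.    0.94  0.88]
[ 0.6259 -0.2688] (37.7507209777832, 37.97599792480469) 8.194697380065918 [ 204   75  106  104 9104]
[ 0.5665 -0.2773]
turn [ 0.07 -0.09  0.05] then shift mm (turned axes) [-0.43 -1.54 33.48]
```

View pics/w21.png

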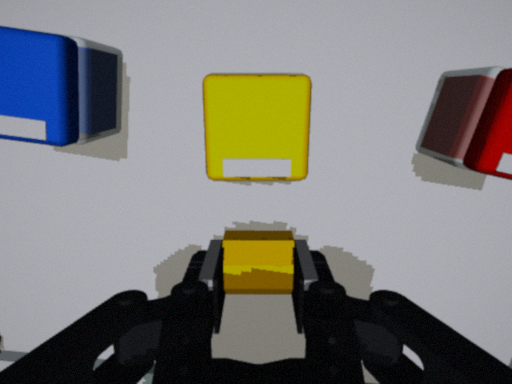

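```bash
python3 - <<'E'
from h import *
T=np.load('T21.npy'); p=np.array([.6259,-.2688])
print(proj('wrist',[[*p,.067]],T), unp('wrist',[[257,127]],.067,T))
print(T[:3,:3].T@(unp('wrist',[[257,127]],.067,T)[0]-T[:3,3]))
print(T[:3,:3].T@(np.array([*p,.067])-T[:3,3])); print(T.round(4)); st()
img=cv2.imread('pics/w21.png')[:,:,::-1].copy(); print(jar(img,T,'yellow',roi=(100,0,400,200)))
E
```

```text
[[256.31186323 128.58199186]] [[ 0.62651034 -0.26896977  0.067     ]]
[ 0.06001283 -0.00087457 -0.04645914]
[ 0.05943317 -0.00113017 -0.04645977]
[[ 9.897e-01  1.435e-01  9.000e-04  5.673e-01]
 [ 1.435e-01 -9.897e-01 -5.000e-04 -2.785e-01]
 [ 8.000e-04  6.000e-04 -1.000e+00  2.050e-02]
 [ 0.000e+00  0.000e+00  0.000e+00  1.000e+00]]
t 31.35 pos [ 0.5675 -0.2787  0.0209] yaw(tool y) -81.76 tilt 0.11 open 0.0284 F [-1.  -1.4  0.1] M [-0.03 -0.02  0.02] j [-0.55  0.71  1.49  0.    0.94  0.88]
(array([ 0.62585022, -0.26878262]), (37.7507209777832, 37.97599792480469), 8.194697380065918, array([ 204,   75,  106,  104, 9104], dtype=int32))
```

```bash
python3 - <<'E'
from h import *
c=imaging.calibration('wrist'); print(c); c=imaging.calibration('wrist')
T=np.load('T21.npy'); print(T[:3,:3]@T[:3,:3].T)
M=c['tool_from_camera']; print(M[:3,:3]@M[:3,:3].T)
E
```

```text
{'fovy': 58.324137154086216, 'cx': 257.92548714566067, 'cy': 193.07701874016036, 'tool_from_camera': array([[ 3.63293338e-04,  9.57135196e-01,  2.89641302e-01,
         7.35080035e-02],
       [ 9.99999765e-01, -1.79331839e-04, -6.61675100e-04,
        -6.11575814e-04],
       [-5.81370620e-04,  2.89641474e-01, -9.57135037e-01,
        -1.75599560e-01],
       [ 0.00000000e+00,  0.00000000e+00,  0.00000000e+00,
         1.00000000e+00]])}
[[ 1.00000000e+00  2.33492654e-17  1.15765465e-19]
 [ 2.33492654e-17  1.00000000e+00 -3.59574529e-20]
 [ 1.15765465e-19 -3.59574529e-20  1.00000000e+00]]
[[ 1.00000000e+00  6.18530783e-17 -1.17019854e-16]
 [ 6.18530783e-17  1.00000000e+00  2.58149966e-17]
 [-1.17019854e-16  2.58149966e-17  1.00000000e+00]]
```

```bash
python3 - <<'E'
from h import *
for i in range(4):
    M=imaging.calibration('wrist')['tool_from_camera']; print(M[:3,3].round(5),M[:3,:2].round(5).tolist())
E
```

```text
[ 0.07351 -0.00061 -0.1756 ] [[0.00036, 0.95714], [1.0, -0.00018], [-0.00058, 0.28964]]
[ 0.07351 -0.00061 -0.1756 ] [[0.00036, 0.95714], [1.0, -0.00018], [-0.00058, 0.28964]]
[ 0.07351 -0.00061 -0.1756 ] [[0.00036, 0.95714], [1.0, -0.00018], [-0.00058, 0.28964]]
[ 0.07351 -0.00061 -0.1756 ] [[0.00036, 0.95714], [1.0, -0.00018], [-0.00058, 0.28964]]
```

Emit:
arm_command(
  plan=[
    {"x": -0.0002,"y": -0.0009,"z": 0.015,"ax": 0,"ay": 0,"az": 0},
    {"x": 0,"y": 0,"z": 0.01,"ax": 0,"ay": 0,"az": 0},
    {"x": 0,"y": 0,"z": 0.005,"ax": 0,"ay": 0,"az": 0},
    {"x": 0,"y": 0,"z": 0.002,"ax": 0,"ay": 0,"az": 0},
    {"x": 0,"y": 0,"z": 0,"ax": 0,"ay": 0,"az": 0},
    {"x": 0,"y": 0,"z": 0,"ax": 0,"ay": 0,"az": 0},
  ],
)

```text
time_s: 31.95
ee_pos: [0.5659, -0.2775, -0.0125]
orientation: [-0.0, 0.997, 0.072, -0.0]
wrist_force: [-3.5, 1.5, 7.0]
opening: 0.0285
```

```bash
python3 - <<'E'
from h import *
T,_=st(); goto([.5667,-.2776,-.0126],-81.75)
E
```

```text
t 31.95 pos [ 0.5659 -0.2775 -0.0125] yaw(tool y) -81.78 tilt 0.05 open 0.0285 F [-3.5  1.5  7. ] M [0.41 0.51 0.03] j [-0.55  0.75  1.51  0.    0.88  0.88]
turn [-0.03  0.04 -0.03] then shift mm (turned axes) [0.76 0.24 0.09]
```

Emit:
arm_command(
  plan=[
    {"x": 0.0006,"y": 0,"z": -0.0008,"ax": 0,"ay": 0,"az": 0},
    {"x": 0,"y": 0,"z": 0,"ax": 0,"ay": 0,"az": 0},
    {"x": 0,"y": 0,"z": 0,"ax": 0,"ay": 0,"az": 0},
  ],
)

```text
time_s: 32.25
ee_pos: [0.567, -0.2778, -0.0119]
orientation: [0.0, 0.997, 0.072, 0.0]
wrist_force: [-0.6, -1.3, -0.7]
opening: 0.0286
```

```bash
python3 - <<'E'
from h import *
T,_=st(); goto([.5667,-.2776,-.0126],-81.75)
E
```

```text
t 32.25 pos [ 0.567  -0.2778 -0.0119] yaw(tool y) -81.79 tilt 0.00 open 0.0286 F [-0.6 -1.3 -0.7] M [-0.04  0.02 -0.02] j [-0.55  0.75  1.51 -0.    0.88  0.88]
turn [ 0.   -0.   -0.04] then shift mm (turned axes) [-0.24 -0.2   0.71]
```

Emit:
arm_command(
  plan=[
    {"x": 0,"y": 0,"z": 0.0004,"ax": 0,"ay": 0,"az": 0},
    {"x": 0,"y": 0,"z": 0,"ax": 0,"ay": 0,"az": 0},
  ],
)

```text
time_s: 32.45
ee_pos: [0.5668, -0.2777, -0.0123]
orientation: [-0.0, 0.997, 0.072, -0.0]
wrist_force: [0.1, -0.7, -0.4]
opening: 0.0286
```

Emit:
arm_command(
  plan=[
    {"x": 0,"y": 0,"z": 0,"ax": 0,"ay": 0,"az": 0},
    {"x": 0,"y": 0,"z": 0,"ax": 0,"ay": 0,"az": 0},
    {"x": 0,"y": 0,"z": 0,"ax": 0,"ay": 0,"az": 0},
  ],
  hand=0.042,
)

```text
time_s: 32.75
ee_pos: [0.5669, -0.2777, -0.0122]
orientation: [0.0, 0.997, 0.072, 0.0]
wrist_force: [-0.5, 0.3, 0.4]
opening: 0.042
```

Emit:
arm_command(
  plan=[
    {"x": 0,"y": 0,"z": -0.01,"ax": 0,"ay": 0,"az": 0},
    {"x": 0,"y": 0,"z": -0.03,"ax": 0,"ay": 0,"az": 0},
    {"x": 0,"y": 0,"z": -0.04,"ax": 0,"ay": 0,"az": 0},
    {"x": 0,"y": 0,"z": -0.04,"ax": 0,"ay": 0,"az": 0},
    {"x": 0,"y": 0,"z": -0.02,"ax": 0,"ay": 0,"az": 0},
    {"x": 0,"y": 0,"z": 0,"ax": 0,"ay": 0,"az": 0},
    {"x": 0,"y": 0,"z": 0,"ax": 0,"ay": 0,"az": 0},
  ],
)

```text
time_s: 33.45
ee_pos: [0.5669, -0.2777, 0.1284]
orientation: [0.0, 0.997, 0.072, 0.0]
wrist_force: [0.6, 0.9, 0.1]
opening: 0.0422
```

```bash
python3 - <<'E'
from h import *
T,_=st(); np.save('T22.npy',T); img=grab('wrist','w22'); np.save('M22.npy',imaging.calibration('wrist')['tool_from_camera'])
for c in ['blue','yellow','red']:
    p,s,a,stt=jar(img,T,c,roi=(40,0,510,160)); an=np.radians(a); print(c,p.round(4),np.round(s,1),round(a,2),stt,(p-.06*np.array([np.cos(an),np.sin(an)])).round(4))
print(jar(img,T,'yellow',z=.038,roi=(200,150,310,300)))
goto([*m(-.0005,-.0655),.003],-96.75)
E
```

```text
t 33.45 pos [ 0.5669 -0.2777  0.1284] yaw(tool y) -81.78 tilt 0.05 open 0.0422 F [0.6 0.9 0.1] M [-0.03  0.02 -0.03] j [-0.55  0.57  1.41 -0.    1.16  0.88]
blue [ 0.6283 -0.1792] [38.7 37.5] 0.5 [  95   53   59   67 3041] [ 0.5683 -0.1798]
yellow [ 0.6258 -0.2687] [37.9 38.5] 8.24 [ 229   81   59   59 2873] [ 0.5664 -0.2773]
red [ 0.6404 -0.3754] [38. 38.] -4.72 [ 384   78   71   68 2773] [ 0.5806 -0.3705]
(array([ 0.57070105, -0.27685074]), (19.79489517211914, 29.03592872619629), 8.219797134399414, array([240, 168,  37,  25, 917], dtype=int32))
turn [-0.02  0.03 14.97] then shift mm (turned axes) [ -78.44 -331.06  124.47]
```

View pics/w22.png

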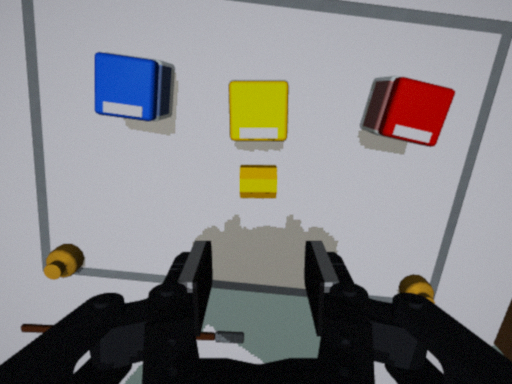

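Emit:
arm_command(
  plan=[
    {"x": 0,"y": 0,"z": 0,"ax": 0,"ay": 0,"az": 7.5},
    {"x": 0,"y": 0,"z": 0,"ax": 0,"ay": 0,"az": 7.5},
    {"x": -0.008,"y": -0.03,"z": 0,"ax": 0,"ay": 0,"az": 0},
    {"x": -0.01,"y": -0.04,"z": 0,"ax": 0,"ay": 0,"az": 0},
    {"x": -0.01,"y": -0.042,"z": 0,"ax": 0,"ay": 0,"az": 0},
    {"x": -0.01,"y": -0.042,"z": 0,"ax": 0,"ay": 0,"az": 0},
    {"x": -0.01,"y": -0.042,"z": 0,"ax": 0,"ay": 0,"az": 0},
    {"x": -0.01,"y": -0.042,"z": 0,"ax": 0,"ay": 0,"az": 0},
    {"x": -0.01,"y": -0.042,"z": 0,"ax": 0,"ay": 0,"az": 0},
    {"x": -0.01,"y": -0.038,"z": 0,"ax": 0,"ay": 0,"az": 0},
  ],
  hand=0.04,
)

```text
time_s: 34.5
ee_pos: [0.5258, 0.0492, 0.1267]
orientation: [-0.0, 0.998, -0.059, -0.001]
wrist_force: [0.2, -0.5, -0.0]
opening: 0.0394
```

Emit:
arm_command(
  plan=[
    {"x": 0,"y": -0.013,"z": 0.02,"ax": 0,"ay": 0,"az": 0},
    {"x": 0,"y": 0,"z": 0.03,"ax": 0,"ay": 0,"az": 0},
    {"x": 0,"y": 0,"z": 0.02,"ax": 0,"ay": 0,"az": 0},
    {"x": 0,"y": 0,"z": 0,"ax": 0,"ay": 0,"az": 0},
    {"x": 0,"y": 0,"z": 0,"ax": 0,"ay": 0,"az": 0},
  ],
)

```text
time_s: 35.0
ee_pos: [0.528, 0.0601, 0.0575]
orientation: [0.0, 0.998, -0.059, -0.001]
wrist_force: [1.0, 0.2, 0.5]
opening: 0.04
```

```bash
python3 - <<'E'
from h import *
T,_=st(); goto([*m(-.0005,-.0655),.003],-96.75); np.save('T23.npy',T); grab('wrist','w23'); 
P=[]
for bx in (0,-.055):
  for sx in (-.0054,.0054): P+= [[*m(bx+sx,-.0655-.015),.054],[*m(bx+sx,-.0655+.015),.054]]
print(proj('wrist',P,T).round(1).tolist())
crop('w23',190,170,330,330,3.7,'w23a')
E
```

```text
t 35.00 pos [0.528  0.0601 0.0575] yaw(tool y) -96.79 tilt 0.10 open 0.0400 F [1.  0.2 0.5] M [ 0.02 -0.05 -0.03] j [ 0.    0.55  1.73 -0.    0.87  1.69]
turn [ 0.01  0.1  -0.04] then shift mm (turned axes) [-0.56 -0.31 54.5 ]
[[284.6, 234.8], [231.5, 234.9], [285.0, 216.9], [231.0, 217.0], [282.6, 317.8], [233.5, 317.8], [283.0, 302.5], [233.1, 302.5]]
```

View pics/w23a.png

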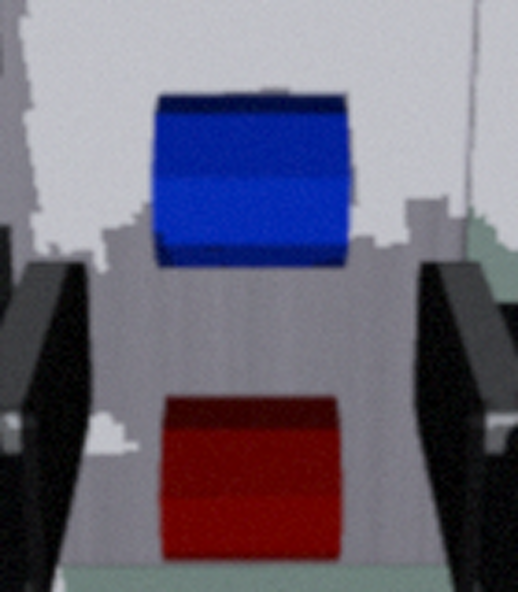

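Emit:
arm_command(
  plan=[
    {"x": -0.001,"y": -0.0003,"z": 0.02,"ax": 0,"ay": 0,"az": 0},
    {"x": 0,"y": 0,"z": 0.02,"ax": 0,"ay": 0,"az": 0},
    {"x": 0,"y": 0,"z": 0.009,"ax": 0,"ay": 0,"az": 0},
    {"x": 0,"y": 0,"z": 0.005,"ax": 0,"ay": 0,"az": 0},
    {"x": 0,"y": 0,"z": 0,"ax": 0,"ay": 0,"az": 0},
    {"x": 0,"y": 0,"z": 0,"ax": 0,"ay": 0,"az": 0},
  ],
)

```text
time_s: 35.65
ee_pos: [0.5281, 0.0606, 0.0045]
orientation: [-0.0, 0.998, -0.059, 0.0]
wrist_force: [0.2, -0.0, -0.1]
opening: 0.0396
```

Emit:
arm_command(
  plan=[
    {"x": 0,"y": 0,"z": 0,"ax": 0,"ay": 0,"az": 0},
    {"x": 0,"y": 0,"z": 0,"ax": 0,"ay": 0,"az": 0},
    {"x": 0,"y": 0,"z": 0,"ax": 0,"ay": 0,"az": 0},
    {"x": 0,"y": 0,"z": 0,"ax": 0,"ay": 0,"az": 0},
  ],
  hand=0.015,
  newtons=60,
)

```text
time_s: 36.05
ee_pos: [0.5281, 0.0606, 0.0048]
orientation: [-0.0, 0.998, -0.059, 0.001]
wrist_force: [-2.0, 0.1, 9.6]
opening: 0.0284
```

```bash
python3 - <<'E'
from h import *
T,_=st(); print(im_(T[:3,3])); goto([.566,-.179,.12],-90)
E
```

```text
t 36.05 pos [0.5281 0.0606 0.0048] yaw(tool y) -96.78 tilt 0.08 open 0.0284 F [-2.   0.1  9.6] M [-0.01  0.3   0.03] j [ 0.    0.64  1.76 -0.    0.74  1.69]
(np.float64(9.736036324760179e-05), np.float64(-0.06532101702807142))
turn [-0.   -0.08 -6.78] then shift mm (turned axes) [  37.88  239.62 -115.21]
```

Emit:
arm_command(
  plan=[
    {"x": 0,"y": 0,"z": -0.02,"ax": 0,"ay": 0,"az": 0},
    {"x": 0,"y": 0,"z": -0.03,"ax": 0,"ay": 0,"az": 0},
    {"x": 0,"y": 0,"z": -0.04,"ax": 0,"ay": 0,"az": 0},
    {"x": 0,"y": 0,"z": -0.025,"ax": 0,"ay": 0,"az": -6.8},
    {"x": 0.005,"y": 0.03,"z": 0,"ax": 0,"ay": 0,"az": 0},
    {"x": 0.007,"y": 0.04,"z": 0,"ax": 0,"ay": 0,"az": 0},
    {"x": 0.007,"y": 0.04,"z": 0,"ax": 0,"ay": 0,"az": 0},
    {"x": 0.007,"y": 0.04,"z": 0,"ax": 0,"ay": 0,"az": 0},
    {"x": 0.007,"y": 0.04,"z": 0,"ax": 0,"ay": 0,"az": 0},
    {"x": 0.005,"y": 0.03,"z": 0,"ax": 0,"ay": 0,"az": 0},
  ],
)

```text
time_s: 37.05
ee_pos: [0.566, -0.1618, 0.1194]
orientation: [0.0, 1.0, -0.0, 0.001]
wrist_force: [0.6, 0.3, -0.0]
opening: 0.0284
```

Emit:
arm_command(
  plan=[
    {"x": 0,"y": 0.02,"z": 0,"ax": 0,"ay": 0,"az": 0},
    {"x": 0,"y": 0,"z": 0,"ax": 0,"ay": 0,"az": 0},
    {"x": 0,"y": 0,"z": 0,"ax": 0,"ay": 0,"az": 0},
    {"x": 0,"y": 0,"z": 0,"ax": 0,"ay": 0,"az": 0},
  ],
)

```text
time_s: 37.45
ee_pos: [0.5655, -0.1786, 0.119]
orientation: [-0.0, 1.0, 0.0, -0.0]
wrist_force: [-0.1, 0.2, -0.6]
opening: 0.0285
```

```bash
cat >> h.py <<'E'
def held(T,off):
    out=[]
    for dx in (0,-.001):
        P=[[dx+.013,0,-off+.0054],[dx+.013,0,-off-.0054],[dx+.0054,0,-off-.013],[dx-.0054,0,-off-.013],[dx-.013,0,-off-.0054]]
        out.append(proj('wrist',np.array(P)@T[:3,:3].T+T[:3,3],T).round(1)[:,1])
    print('rows dx=0',out[0],'dx=-1mm',out[1])
E
python3 - <<'E'
from h import *
T,_=st(); np.save('T24.npy',T); img=grab('wrist','w24'); print(imaging.calibration('wrist')['tool_from_camera'][:3,3])
for c in ['blue','yellow','red']:
  try:
    p,s,a,stt=jar(img,T,c,roi=(40,0,510,160)); an=np.radians(a); print(c,p.round(4),np.round(s,1),round(a,2),stt,(p-.06*np.array([np.cos(an),np.sin(an)])).round(4))
    if c=='blue': goto([*(p-.06*np.array([np.cos(an),np.sin(an)])),-.0112],-90+a)
  except Exception as e: print(e)
held(T,.0362); crop('w24',205,220,310,305,6,'w24m')
E
```

```text
t 37.45 pos [ 0.5655 -0.1786  0.119 ] yaw(tool y) -89.95 tilt 0.01 open 0.0285 F [-0.1  0.2 -0.6] M [-0.01 -0.   -0.01] j [-0.41  0.53  1.52  0.    1.09  1.16]
[ 0.07342511 -0.00054605 -0.17559813]
blue [ 0.6283 -0.1785] [38.  38.7] 0.07 [ 228   75   62   62 3234] [ 0.5683 -0.1786]
turn [-0.01  0.    0.  ] then shift mm (turned axes) [  2.75   0.15 130.17]
yellow [ 0.6258 -0.2683] [38.4 38.3] 8.21 [ 367   76   62   68 3133] [ 0.5664 -0.2769]
attempt to get argmax of an empty sequence
rows dx=0 [228.1 238.  262.8 286.  291.7] dx=-1mm [230.2 240.2 265.  288.1 293.6]
```

View pics/w24.png

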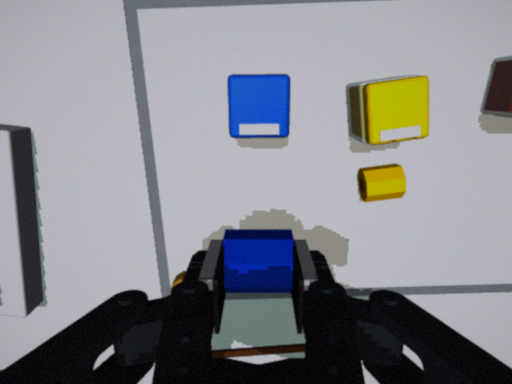

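View pics/w24m.png

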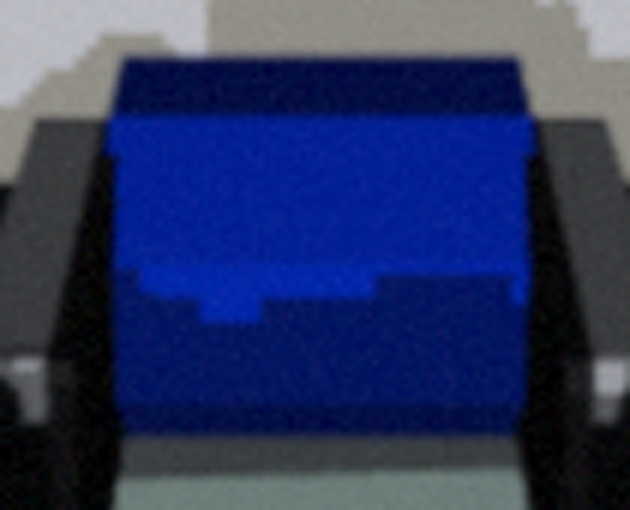

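```bash
python3 - <<'E'
from h import *
print(unp('top',[[281,196],[388,192]],.035))
T=np.load('T22.npy'); print(unp('wrist',[[68,252],[418,290]],.03,T))
E
```

```text
[[ 0.46222575 -0.1109982   0.035     ]
 [ 0.47723975 -0.43646732  0.035     ]]
[[ 0.48034901 -0.12168969  0.03      ]
 [ 0.48722754 -0.43608745  0.03      ]]
```

Emit:
arm_command(
  plan=[
    {"x": 0.0032,"y": 0,"z": 0.02,"ax": 0,"ay": 0,"az": 0},
    {"x": 0,"y": 0,"z": 0.04,"ax": 0,"ay": 0,"az": 0},
    {"x": 0,"y": 0,"z": 0.03,"ax": 0,"ay": 0,"az": 0},
    {"x": 0,"y": 0,"z": 0.01,"ax": 0,"ay": 0,"az": 0},
    {"x": 0,"y": 0,"z": 0,"ax": 0,"ay": 0,"az": 0},
    {"x": 0,"y": 0,"z": 0,"ax": 0,"ay": 0,"az": 0},
  ],
)

```text
time_s: 38.1
ee_pos: [0.5696, -0.1794, 0.02]
orientation: [0.0, 1.0, 0.0, 0.001]
wrist_force: [0.6, 0.0, 0.4]
opening: 0.0284
```

```bash
python3 - <<'E'
from h import *
T,_=st(); np.save('T25.npy',T); img=grab('wrist','w25')
p,s,a,stt=jar(img,T,'blue',roi=(100,0,400,200)); print(p.round(4),s,a,stt)
an=np.radians(a); sp=p-.0595*np.array([np.cos(an),np.sin(an)]); print(sp.round(4))
goto([*sp,-.0112],-90+a)
E
```

```text
t 38.10 pos [ 0.5696 -0.1794  0.02  ] yaw(tool y) -89.96 tilt 0.08 open 0.0284 F [0.6 0.  0.4] M [-0.   -0.04  0.01] j [-0.41  0.67  1.59 -0.    0.88  1.17]
[ 0.6283 -0.1785] (38.73991012573242, 38.560977935791016) 0.49148744344711304 [ 203   75  108  107 9595]
[ 0.5688 -0.179 ]
turn [ 0.05 -0.11 -0.45] then shift mm (turned axes) [-1.01 -0.52 31.5 ]
```

View pics/w25.png

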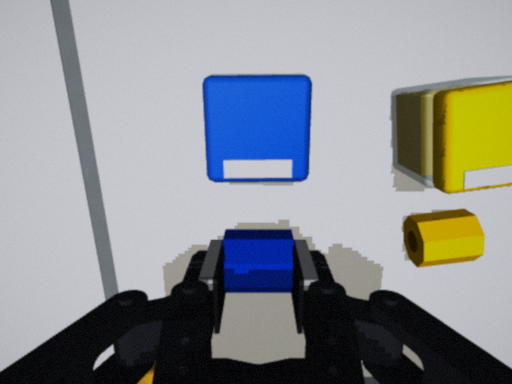

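Emit:
arm_command(
  plan=[
    {"x": -0.0007,"y": -0.0005,"z": 0.015,"ax": 0,"ay": 0,"az": -0.3},
    {"x": 0,"y": 0,"z": 0.01,"ax": 0,"ay": 0,"az": 0},
    {"x": 0,"y": 0,"z": 0.004,"ax": 0,"ay": 0,"az": 0},
    {"x": 0,"y": 0,"z": 0.0015,"ax": 0,"ay": 0,"az": 0},
    {"x": 0,"y": 0,"z": 0,"ax": 0,"ay": 0,"az": 0},
    {"x": 0,"y": 0,"z": 0,"ax": 0,"ay": 0,"az": 0},
  ],
)

```text
time_s: 38.75
ee_pos: [0.5685, -0.179, -0.0111]
orientation: [0.0, 1.0, 0.003, 0.0]
wrist_force: [-1.3, -0.6, 4.0]
opening: 0.0288
```

```bash
python3 - <<'E'
from h import *
T,_=st(); goto([.5688,-.179,-.0112],-89.7)
E
```

```text
t 38.75 pos [ 0.5685 -0.179  -0.0111] yaw(tool y) -89.69 tilt 0.05 open 0.0288 F [-1.3 -0.6  4. ] M [ 0.1   0.11 -0.03] j [-0.41  0.72  1.61 -0.    0.82  1.16]
turn [ 0.02 -0.04  0.01] then shift mm (turned axes) [ 0.29 -0.03  0.06]
```

Touching lightly (4 N) and on target, so I'll release and retreat.

Emit:
arm_command(
  plan=[
    {"x": 0.0002,"y": 0,"z": -0.0004,"ax": 0,"ay": 0,"az": 0},
    {"x": 0,"y": 0,"z": 0,"ax": 0,"ay": 0,"az": 0},
    {"x": 0,"y": 0,"z": 0,"ax": 0,"ay": 0,"az": 0},
  ],
)

```text
time_s: 39.05
ee_pos: [0.5685, -0.179, -0.0111]
orientation: [0.0, 1.0, 0.003, 0.0]
wrist_force: [-0.7, 0.3, 4.4]
opening: 0.0281
```

Emit:
arm_command(
  plan=[
    {"x": 0,"y": 0,"z": 0,"ax": 0,"ay": 0,"az": 0},
    {"x": 0,"y": 0,"z": 0,"ax": 0,"ay": 0,"az": 0},
    {"x": 0,"y": 0,"z": 0,"ax": 0,"ay": 0,"az": 0},
  ],
  hand=0.042,
)

```text
time_s: 39.35
ee_pos: [0.5683, -0.1789, -0.0114]
orientation: [-0.0, 1.0, 0.003, -0.0]
wrist_force: [-0.3, -0.8, 1.1]
opening: 0.0422
```

Emit:
arm_command(
  plan=[
    {"x": 0,"y": 0,"z": -0.01,"ax": 0,"ay": 0,"az": 0},
    {"x": 0,"y": 0,"z": -0.03,"ax": 0,"ay": 0,"az": 0},
    {"x": 0,"y": 0,"z": -0.04,"ax": 0,"ay": 0,"az": 0},
    {"x": 0,"y": 0,"z": -0.04,"ax": 0,"ay": 0,"az": 0},
    {"x": 0,"y": 0,"z": -0.02,"ax": 0,"ay": 0,"az": 0},
    {"x": 0,"y": 0,"z": 0,"ax": 0,"ay": 0,"az": 0},
    {"x": 0,"y": 0,"z": 0,"ax": 0,"ay": 0,"az": 0},
  ],
)

```text
time_s: 40.05
ee_pos: [0.5684, -0.1789, 0.1293]
orientation: [0.0, 1.0, 0.003, 0.0]
wrist_force: [-0.8, -0.6, -0.4]
opening: 0.0421
```

```bash
python3 - <<'E'
from h import *
T,_=st(); np.save('T26.npy',T); img=grab('wrist','w26')
for c in ['blue','yellow']:
    p,s,a,stt=jar(img,T,c,roi=(40,0,510,160)); an=np.radians(a); print(c,p.round(4),np.round(s,1),round(a,2),stt,(p-.06*np.array([np.cos(an),np.sin(an)])).round(4))
goto([*m(-.055,-.0655),.003],-96.75)
E
```

```text
t 40.05 pos [ 0.5684 -0.1789  0.1293] yaw(tool y) -89.68 tilt 0.05 open 0.0421 F [-0.8 -0.6 -0.4] M [ 0.03  0.02 -0.  ] j [-0.41  0.53  1.5   0.    1.11  1.16]
blue [ 0.6285 -0.1786] [38.  38.6] 0.34 [ 230   80   58   59 2893] [ 0.5685 -0.1789]
yellow [ 0.6411 -0.2418] [38.1 38.2] 10.9 [ 323   56   62   69 2938] [ 0.5822 -0.2531]
turn [-0.01  0.03  7.07] then shift mm (turned axes) [-122.77 -232.82  125.41]
```

View pics/w26.png

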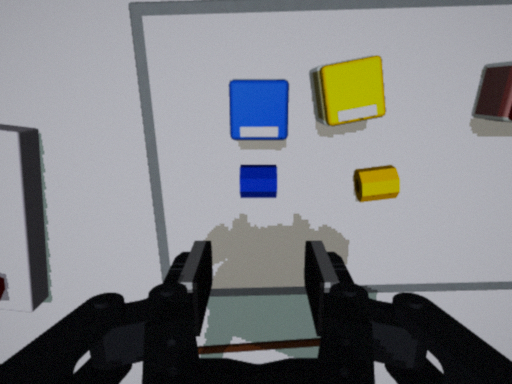

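```bash
python3 - <<'E'
from h import *
T=np.load('T26.npy')
a=np.radians(8.24); X=np.array([np.cos(a),np.sin(a)]); Y=np.array([-X[1],X[0]]); c=np.array([.5664,-.2775])
P=[[*(c+sx*.0054*X+sy*.015*Y),.038] for sx in(-1,1) for sy in (-1,1)]
q=proj('wrist',P,T); print(q.round(1).tolist())
im=cv2.imread('pics/w26.png')
big=cv2.resize(im[140:220,220:420],None,fx=4,fy=4,interpolation=cv2.INTER_CUBIC)
for x,y in q: cv2.circle(big,(int((x-220+.5)*4),int((y-140+.5)*4)),3,(0,255,0),1)
c=np.array([.5685,-.179]);P=[[*(c+[sx*.0054,sy*.015]),.038] for sx in(-1,1) for sy in (-1,1)]
for x,y in proj('wrist',P,T): cv2.circle(big,(int((x-220+.5)*4),int((y-140+.5)*4)),3,(0,255,0),1)
cv2.imwrite('pics/w26a.png',big)
goto([.5667,-.2776,.05],-81.76)
E
```

```text
[[399.5, 191.4], [362.3, 196.3], [399.2, 178.6], [361.6, 183.6]]
turn [-0.02  0.03 -7.92] then shift mm (turned axes) [-15.4   97.68  78.41]
```

View pics/w26a.png

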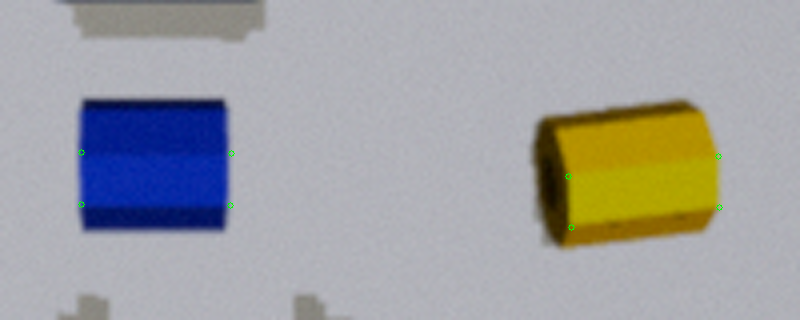

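Emit:
arm_command(
  plan=[
    {"x": 0,"y": 0,"z": 0,"ax": 0,"ay": 0,"az": -7.9},
    {"x": -0.004,"y": 0.03,"z": 0.01,"ax": 0,"ay": 0,"az": 0},
    {"x": -0.006,"y": 0.035,"z": 0.02,"ax": 0,"ay": 0,"az": 0},
    {"x": -0.005,"y": 0.025,"z": 0.02,"ax": 0,"ay": 0,"az": 0},
    {"x": -0.0004,"y": 0.0077,"z": 0.025,"ax": 0,"ay": 0,"az": 0},
    {"x": 0,"y": 0,"z": 0,"ax": 0,"ay": 0,"az": 0},
    {"x": 0,"y": 0,"z": 0,"ax": 0,"ay": 0,"az": 0},
  ],
  hand=0.042,
)

```text
time_s: 40.8
ee_pos: [0.5664, -0.2771, 0.053]
orientation: [-0.001, 0.997, 0.072, -0.001]
wrist_force: [-0.6, 0.4, 0.5]
opening: 0.042
```

```bash
python3 - <<'E'
from h import *
T,_=st(); np.save('T27.npy',T); img=grab('wrist','w27'); goto([.5667,-.2776,-.0118],-81.76)
p,s,a,stt=jar(img,T,'yellow',roi=(0,0,300,200)); print(p,s,a,stt)
an=np.radians(a); print((p-.06*np.array([np.cos(an),np.sin(an)])).round(4))
E
```

```text
t 40.80 pos [ 0.5664 -0.2771  0.053 ] yaw(tool y) -81.79 tilt 0.14 open 0.0420 F [-0.6  0.4  0.5] M [-0.01  0.01 -0.04] j [-0.55  0.66  1.47  0.    1.01  0.88]
turn [-0.03  0.02 -0.  ] then shift mm (turned axes) [-0.44  0.47 65.77]
[ 0.64099249 -0.24220349] (38.01149368286133, 38.178226470947266) 11.059207916259766 [ 159   28   92   94 6663]
[ 0.5821 -0.2537]
```

View pics/w27.png

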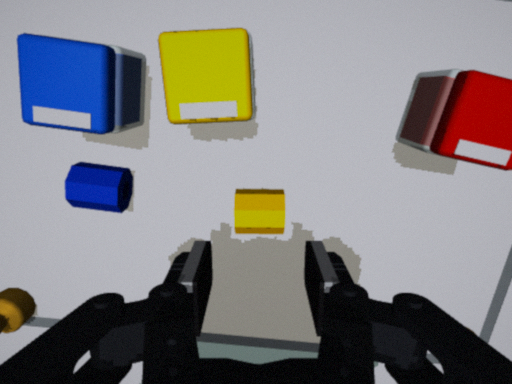

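Emit:
arm_command(
  plan=[
    {"x": -0.0003,"y": 0.0005,"z": 0.02,"ax": 0,"ay": 0,"az": 0},
    {"x": 0,"y": 0,"z": 0.025,"ax": 0,"ay": 0,"az": 0},
    {"x": 0,"y": 0,"z": 0.015,"ax": 0,"ay": 0,"az": 0},
    {"x": 0,"y": 0,"z": 0.005,"ax": 0,"ay": 0,"az": 0},
    {"x": 0,"y": 0,"z": 0,"ax": 0,"ay": 0,"az": 0},
    {"x": 0,"y": 0,"z": 0,"ax": 0,"ay": 0,"az": 0},
  ],
)

```text
time_s: 41.45
ee_pos: [0.5675, -0.2785, -0.0103]
orientation: [0.0, 0.997, 0.072, 0.001]
wrist_force: [0.1, 0.2, 0.3]
opening: 0.0424
```

Emit:
arm_command(
  plan=[
    {"x": 0,"y": 0,"z": 0,"ax": 0,"ay": 0,"az": 0},
    {"x": 0,"y": 0,"z": 0,"ax": 0,"ay": 0,"az": 0},
    {"x": 0,"y": 0,"z": 0,"ax": 0,"ay": 0,"az": 0},
    {"x": 0,"y": 0,"z": 0,"ax": 0,"ay": 0,"az": 0},
  ],
  hand=0.015,
)

```text
time_s: 41.85
ee_pos: [0.5675, -0.2786, -0.01]
orientation: [0.0, 0.997, 0.072, 0.001]
wrist_force: [-1.6, 1.8, 8.2]
opening: 0.0286
```

Emit:
arm_command(
  plan=[
    {"x": 0,"y": 0,"z": -0.01,"ax": 0,"ay": 0,"az": 0},
    {"x": 0,"y": 0,"z": -0.015,"ax": 0,"ay": 0,"az": 0},
    {"x": 0,"y": 0,"z": 0,"ax": 0,"ay": 0,"az": -2.7},
    {"x": 0,"y": 0,"z": 0,"ax": 0,"ay": 0,"az": 0},
  ],
)

```text
time_s: 42.25
ee_pos: [0.5675, -0.2787, 0.0154]
orientation: [0.001, 0.995, 0.096, 0.001]
wrist_force: [0.8, -0.8, -0.6]
opening: 0.0283
```

```bash
python3 - <<'E'
from h import *
T,_=st(); goto([.5822,-.2534,.015],-79); grab('wrist','w28')
E
```

```text
t 42.25 pos [ 0.5675 -0.2787  0.0154] yaw(tool y) -79.03 tilt 0.12 open 0.0283 F [ 0.8 -0.8 -0.6] M [-0.03  0.05 -0.03] j [-0.55  0.71  1.5  -0.    0.93  0.83]
turn [ 0.08 -0.09 -0.03] then shift mm (turned axes) [ 19.26 -22.06   0.41]
```

View pics/w28.png

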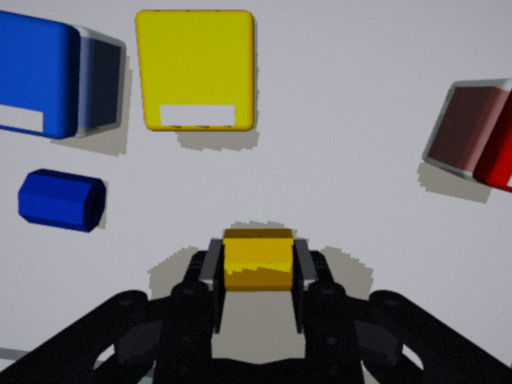

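Emit:
arm_command(
  plan=[
    {"x": 0.01,"y": -0.011,"z": 0,"ax": 0,"ay": 0,"az": 0},
    {"x": 0.01,"y": -0.011,"z": 0,"ax": 0,"ay": 0,"az": 0},
    {"x": 0,"y": 0,"z": 0,"ax": 0,"ay": 0,"az": 0},
    {"x": 0,"y": 0,"z": 0,"ax": 0,"ay": 0,"az": 0},
  ],
)

```text
time_s: 42.7
ee_pos: [0.5826, -0.2521, 0.0136]
orientation: [-0.0, 0.995, 0.096, -0.0]
wrist_force: [-0.4, -0.0, -0.1]
opening: 0.0285
```

```bash
python3 - <<'E'
from h import *
T,_=st(); np.save('T29.npy',T); img=grab('wrist','w29')
p,s,a,stt=jar(img,T,'yellow',roi=(150,0,400,200)); print(p.round(4),s,a,stt)
an=np.radians(a); sp=p-.06*np.array([np.cos(an),np.sin(an)]); print(sp.round(4))
goto([*sp,-.010],-90+a); held(T,.035); crop('w29',205,220,310,305,6,'w29m')
E
```

```text
t 42.70 pos [ 0.5826 -0.2521  0.0136] yaw(tool y) -79.02 tilt 0.02 open 0.0285 F [-0.4 -0.  -0.1] M [-0.02 -0.02 -0.01] j [-0.5   0.72  1.49 -0.    0.93  0.88]
[ 0.641 -0.242] (38.28274917602539, 38.44601821899414) 11.001025199890137 [  207    74   114   111 10418]
[ 0.5821 -0.2534]
turn [-0.    0.01 -0.05] then shift mm (turned axes) [-0.51  0.86 23.57]
rows dx=0 [227.3 237.1 261.6 284.7 290.3] dx=-1mm [229.3 239.2 263.8 286.7 292.3]
```

View pics/w29m.png

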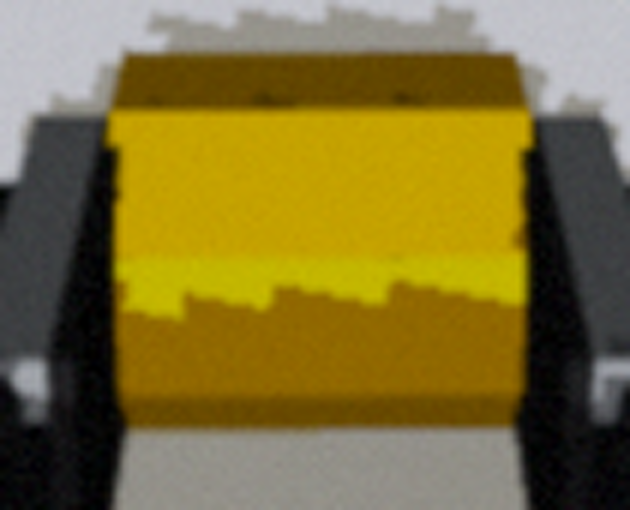

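View pics/w29.png

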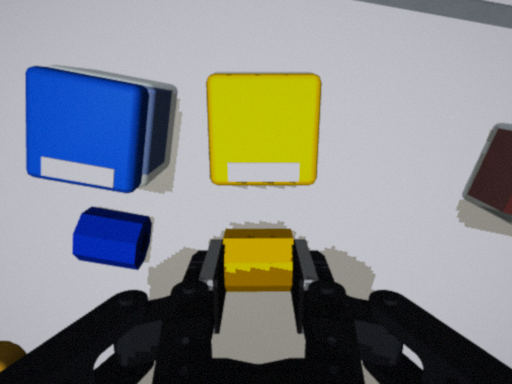

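```bash
python3 - <<'E'
from h import *
T=np.load('T29.npy'); Ti=np.linalg.inv(T)
for px in [(264,129.5),(258.5,129.5),(207,129),(321,129)]:
    P=unp('wrist',px,.067,T)[0]; print(px,P.round(4),((Ti@[*P,1])[:3]*1000).round(2))
print(imaging.calibration('wrist')['tool_from_camera'].round(5))
print((Ti@[.641,-.242,.067,1]*1000).round(2))
E
```

```text
(264, 129.5) [ 0.6418 -0.2422  0.067 ] [ 59.9    1.58 -53.45]
(258.5, 129.5) [ 0.6414 -0.2403  0.067 ] [ 59.9   -0.35 -53.45]
(207, 129) [ 0.6381 -0.2225  0.067 ] [ 60.07 -18.43 -53.45]
(321, 129) [ 0.6457 -0.2618  0.067 ] [ 60.08  21.6  -53.46]
[[ 3.6000e-04  9.5713e-01  2.8967e-01  7.3540e-02]
 [ 1.0000e+00 -1.7000e-04 -6.8000e-04 -6.3000e-04]
 [-6.0000e-04  2.8967e-01 -9.5713e-01 -1.7560e-01]
 [ 0.0000e+00  0.0000e+00  0.0000e+00  1.0000e+00]]
[  59.2     1.24  -53.45 1000.  ]
```

```bash
python3 - <<'E'
from h import *
T=np.load('T29.npy'); Ti=np.linalg.inv(T)
crop('w29',195,60,335,200,4,'w29j')
for px in [(264,73.5),(264,186)]:
    P=unp('wrist',px,.067,T)[0]; print(px,((Ti@[*P,1])[:3]*1000).round(2))
E
```

```text
(264, 73.5) [ 78.5    1.48 -53.46]
(264, 186) [ 39.3    1.69 -53.45]
```

View pics/w29j.png

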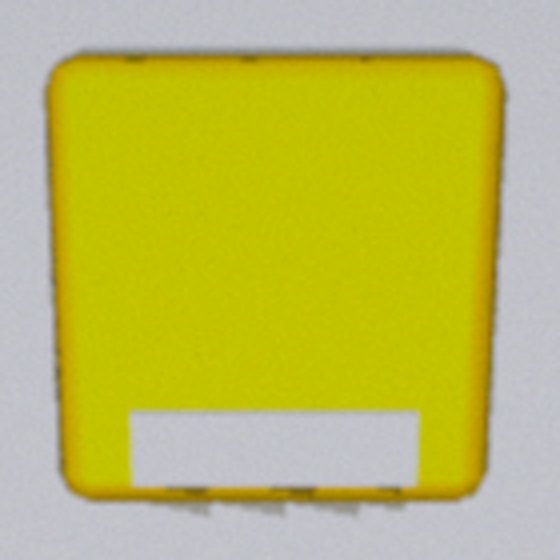

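Emit:
arm_command(
  plan=[
    {"x": -0.0003,"y": 0.0017,"z": 0.01,"ax": 0,"ay": 0,"az": 0},
    {"x": 0,"y": 0,"z": 0.008,"ax": 0,"ay": 0,"az": 0},
    {"x": 0,"y": 0,"z": 0.004,"ax": 0,"ay": 0,"az": 0},
    {"x": 0,"y": 0,"z": 0.001,"ax": 0,"ay": 0,"az": 0},
    {"x": 0,"y": 0,"z": 0,"ax": 0,"ay": 0,"az": 0},
    {"x": 0,"y": 0,"z": 0,"ax": 0,"ay": 0,"az": 0},
  ],
)

```text
time_s: 43.35
ee_pos: [0.5822, -0.2547, -0.0096]
orientation: [-0.0, 0.995, 0.095, -0.0]
wrist_force: [1.0, 0.2, -0.7]
opening: 0.0283
```

```bash
python3 - <<'E'
from h import *
T,_=st()
T0=np.load('T29.npy'); print((T0[:3,:3].T@(T[:3,3]-T0[:3,3])*1000).round(2))
E
```

```text
t 43.35 pos [ 0.5822 -0.2547 -0.0096] yaw(tool y) -79.10 tilt 0.02 open 0.0283 F [ 1.   0.2 -0.7] M [ 0.02 -0.08 -0.01] j [-0.51  0.75  1.5   0.    0.89  0.87]
[-0.92  2.53 23.17]
```

Emit:
arm_command(
  plan=[
    {"x": 0.0006,"y": -0.0008,"z": 0,"ax": 0,"ay": 0,"az": -0.1},
    {"x": 0,"y": 0,"z": 0.0004,"ax": 0,"ay": 0,"az": 0},
    {"x": 0,"y": 0,"z": 0,"ax": 0,"ay": 0,"az": 0},
    {"x": 0,"y": 0,"z": 0,"ax": 0,"ay": 0,"az": 0},
  ],
)

```text
time_s: 43.75
ee_pos: [0.5828, -0.2537, -0.0098]
orientation: [0.0, 0.995, 0.096, -0.0]
wrist_force: [-0.1, -0.4, 0.4]
opening: 0.0284
```

```bash
python3 - <<'E'
from h import *
T,_=st()
T0=np.load('T29.npy'); print((T0[:3,:3].T@(T[:3,3]-T0[:3,3])*1000).round(2))
E
```

```text
t 43.75 pos [ 0.5828 -0.2537 -0.0098] yaw(tool y) -78.98 tilt 0.00 open 0.0284 F [-0.1 -0.4  0.4] M [ 0.01 -0.01  0.03] j [-0.5   0.75  1.5  -0.    0.89  0.87]
[-0.16  1.68 23.32]
```

Emit:
arm_command(
  plan=[
    {"x": 0,"y": 0,"z": 0.0003,"ax": 0,"ay": 0,"az": 0},
    {"x": 0,"y": 0,"z": 0,"ax": 0,"ay": 0,"az": 0},
  ],
)

```text
time_s: 43.95
ee_pos: [0.5828, -0.2538, -0.0099]
orientation: [0.0, 0.995, 0.096, 0.0]
wrist_force: [-0.1, 0.8, 1.9]
opening: 0.0282
```

Emit:
arm_command(
  plan=[
    {"x": 0,"y": 0,"z": 0,"ax": 0,"ay": 0,"az": 0},
    {"x": 0,"y": 0,"z": 0,"ax": 0,"ay": 0,"az": 0},
    {"x": 0,"y": 0,"z": 0,"ax": 0,"ay": 0,"az": 0},
  ],
  hand=0.042,
)

```text
time_s: 44.25
ee_pos: [0.5828, -0.2537, -0.01]
orientation: [-0.0, 0.995, 0.096, 0.0]
wrist_force: [-0.6, 0.3, -0.6]
opening: 0.0419
```

Emit:
arm_command(
  plan=[
    {"x": 0,"y": 0,"z": -0.01,"ax": 0,"ay": 0,"az": 0},
    {"x": 0,"y": 0,"z": -0.03,"ax": 0,"ay": 0,"az": 0},
    {"x": 0,"y": 0,"z": -0.04,"ax": 0,"ay": 0,"az": 0},
    {"x": 0,"y": 0,"z": -0.04,"ax": 0,"ay": 0,"az": 0},
    {"x": 0,"y": 0,"z": -0.02,"ax": 0,"ay": 0,"az": 0},
    {"x": 0,"y": 0,"z": 0,"ax": 0,"ay": 0,"az": 0},
    {"x": 0,"y": 0,"z": 0,"ax": 0,"ay": 0,"az": 0},
  ],
)

```text
time_s: 44.95
ee_pos: [0.5828, -0.2537, 0.1306]
orientation: [0.0, 0.995, 0.096, 0.0]
wrist_force: [0.2, -0.6, -1.0]
opening: 0.042
```

```bash
python3 - <<'E'
from h import *
T,_=st(); np.save('T30.npy',T); img=grab('wrist','w30')
for c in ['blue','yellow','red']:
    p,s,a,stt=jar(img,T,c,roi=(40,0,510,160)); an=np.radians(a); print(c,p.round(4),np.round(s,1),round(a,2),stt,(p-.06*np.array([np.cos(an),np.sin(an)])).round(4))
goto([*m(-.055,-.0655),.003],-96.75)
E
```

```text
t 44.95 pos [ 0.5828 -0.2537  0.1306] yaw(tool y) -78.98 tilt 0.05 open 0.0420 F [ 0.2 -0.6 -1. ] M [ 0.02 -0.03 -0.01] j [-0.5   0.58  1.4   0.    1.17  0.87]
blue [ 0.6285 -0.1789] [38.8 38. ] 0.45 [ 133   78   62   66 2838] [ 0.5685 -0.1794]
yellow [ 0.6411 -0.242 ] [38.3 38.6] 11.03 [ 229   81   59   59 2827] [ 0.5822 -0.2534]
red [ 0.6438 -0.3754] [38.1 31.6] -4.38 [ 413  116   68   44 2105] [ 0.584  -0.3709]
turn [-0.02  0.04 17.77] then shift mm (turned axes) [-145.89 -305.4   126.66]
```

View pics/w30.png

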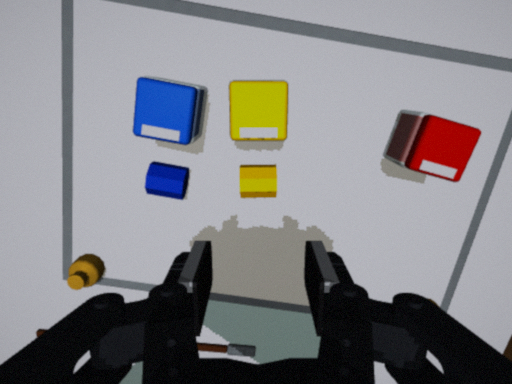

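Emit:
arm_command(
  plan=[
    {"x": 0,"y": 0,"z": 0,"ax": 0,"ay": 0,"az": 6},
    {"x": 0,"y": 0,"z": 0,"ax": 0,"ay": 0,"az": 6},
    {"x": 0,"y": 0,"z": 0,"ax": 0,"ay": 0,"az": 5.8},
    {"x": -0.014,"y": -0.03,"z": 0,"ax": 0,"ay": 0,"az": 0},
    {"x": -0.02,"y": -0.042,"z": 0,"ax": 0,"ay": 0,"az": 0},
    {"x": -0.02,"y": -0.042,"z": 0,"ax": 0,"ay": 0,"az": 0},
    {"x": -0.02,"y": -0.042,"z": 0,"ax": 0,"ay": 0,"az": 0},
    {"x": -0.02,"y": -0.042,"z": 0,"ax": 0,"ay": 0,"az": 0},
    {"x": -0.02,"y": -0.042,"z": 0,"ax": 0,"ay": 0,"az": 0},
    {"x": -0.02,"y": -0.04,"z": 0,"ax": 0,"ay": 0,"az": 0},
  ],
  hand=0.04,
)

```text
time_s: 46.0
ee_pos: [0.4811, 0.0417, 0.1291]
orientation: [0.0, 0.998, -0.059, -0.001]
wrist_force: [0.6, 1.1, 0.2]
opening: 0.0401
```

Emit:
arm_command(
  plan=[
    {"x": -0.012,"y": -0.025,"z": 0.02,"ax": 0,"ay": 0,"az": 0},
    {"x": 0,"y": 0,"z": 0.03,"ax": 0,"ay": 0,"az": 0},
    {"x": 0,"y": 0,"z": 0.02,"ax": 0,"ay": 0,"az": 0},
    {"x": 0,"y": 0,"z": 0,"ax": 0,"ay": 0,"az": 0},
    {"x": 0,"y": 0,"z": 0,"ax": 0,"ay": 0,"az": 0},
  ],
)

```text
time_s: 46.5
ee_pos: [0.4733, 0.0663, 0.0597]
orientation: [0.0, 0.998, -0.059, -0.001]
wrist_force: [1.2, -0.2, 0.3]
opening: 0.0404
```

```bash
python3 - <<'E'
from h import *
T,_=st(); goto([*m(-.055,-.0655),.003],-96.75); np.save('T31.npy',T); grab('wrist','w31'); 
P=[]
for bx in (-.055,):
  for sx in (-.0054,.0054): P+= [[*m(bx+sx,-.0655-.015),.054],[*m(bx+sx,-.0655+.015),.054]]
print(proj('wrist',P,T).round(1).tolist())
crop('w31',190,170,330,330,3.7,'w31a')
E
```

```text
t 46.50 pos [0.4733 0.0663 0.0597] yaw(tool y) -96.79 tilt 0.11 open 0.0404 F [ 1.2 -0.2  0.3] M [ 0.01 -0.02  0.01] j [0.01 0.5  1.85 0.   0.79 1.7 ]
turn [ 0.01  0.11 -0.04] then shift mm (turned axes) [ 0.   -0.64 56.72]
[[283.7, 233.2], [231.2, 233.2], [284.2, 215.4], [230.7, 215.4]]
```

View pics/w31a.png

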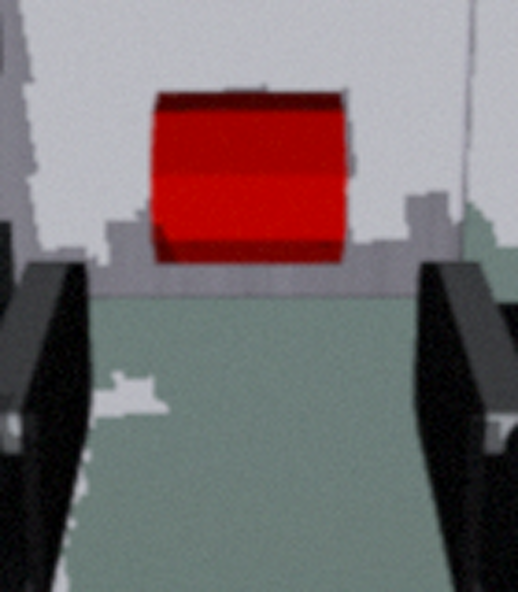

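Emit:
arm_command(
  plan=[
    {"x": -0.0008,"y": -0.0005,"z": 0.02,"ax": 0,"ay": 0,"az": 0},
    {"x": 0,"y": 0,"z": 0.02,"ax": 0,"ay": 0,"az": 0},
    {"x": 0,"y": 0,"z": 0.011,"ax": 0,"ay": 0,"az": 0},
    {"x": 0,"y": 0,"z": 0.005,"ax": 0,"ay": 0,"az": 0},
    {"x": 0,"y": 0,"z": 0,"ax": 0,"ay": 0,"az": 0},
    {"x": 0,"y": 0,"z": 0,"ax": 0,"ay": 0,"az": 0},
  ],
)

```text
time_s: 47.15
ee_pos: [0.4735, 0.0669, 0.0046]
orientation: [-0.0, 0.998, -0.059, 0.0]
wrist_force: [-0.0, -0.7, -0.6]
opening: 0.0399
```

Emit:
arm_command(
  plan=[
    {"x": 0,"y": 0,"z": 0,"ax": 0,"ay": 0,"az": 0},
    {"x": 0,"y": 0,"z": 0,"ax": 0,"ay": 0,"az": 0},
    {"x": 0,"y": 0,"z": 0,"ax": 0,"ay": 0,"az": 0},
    {"x": 0,"y": 0,"z": 0,"ax": 0,"ay": 0,"az": 0},
  ],
  hand=0.015,
  newtons=60,
)

```text
time_s: 47.55
ee_pos: [0.4736, 0.0669, 0.0049]
orientation: [-0.0, 0.998, -0.059, 0.001]
wrist_force: [-1.3, -0.6, 10.4]
opening: 0.0285
```

```bash
python3 - <<'E'
from h import *
T,_=st(); print(im_(T[:3,3])); goto([.58,-.371,.12],-94.6)
E
```

```text
t 47.55 pos [0.4736 0.0669 0.0049] yaw(tool y) -96.78 tilt 0.09 open 0.0285 F [-1.3 -0.6 10.4] M [-0.1   0.3  -0.02] j [ 0.02  0.6   1.89 -0.    0.65  1.7 ]
(np.float64(-0.054739215404116054), np.float64(-0.06545433801222389))
turn [-0.01 -0.09 -2.18] then shift mm (turned axes) [ 141.13  427.99 -115.06]
```

Emit:
arm_command(
  plan=[
    {"x": 0,"y": 0,"z": -0.02,"ax": 0,"ay": 0,"az": 0},
    {"x": 0,"y": 0,"z": -0.03,"ax": 0,"ay": 0,"az": 0},
    {"x": 0,"y": 0,"z": -0.04,"ax": 0,"ay": 0,"az": 0},
    {"x": 0,"y": 0,"z": -0.025,"ax": 0,"ay": 0,"az": -2.2},
    {"x": 0.008,"y": 0.025,"z": 0,"ax": 0,"ay": 0,"az": 0},
    {"x": 0.013,"y": 0.04,"z": 0,"ax": 0,"ay": 0,"az": 0},
    {"x": 0.013,"y": 0.04,"z": 0,"ax": 0,"ay": 0,"az": 0},
    {"x": 0.013,"y": 0.04,"z": 0,"ax": 0,"ay": 0,"az": 0},
    {"x": 0.013,"y": 0.04,"z": 0,"ax": 0,"ay": 0,"az": 0},
    {"x": 0.013,"y": 0.04,"z": 0,"ax": 0,"ay": 0,"az": 0},
  ],
)

```text
time_s: 48.55
ee_pos: [0.5281, -0.165, 0.1197]
orientation: [0.0, 0.999, -0.04, 0.0]
wrist_force: [0.9, -0.1, -0.9]
opening: 0.0285
```

Emit:
arm_command(
  plan=[
    {"x": 0.013,"y": 0.04,"z": 0,"ax": 0,"ay": 0,"az": 0},
    {"x": 0.013,"y": 0.04,"z": 0,"ax": 0,"ay": 0,"az": 0},
    {"x": 0.013,"y": 0.04,"z": 0,"ax": 0,"ay": 0,"az": 0},
    {"x": 0.013,"y": 0.038,"z": 0,"ax": 0,"ay": 0,"az": 0},
    {"x": 0.01,"y": 0.03,"z": 0,"ax": 0,"ay": 0,"az": 0},
    {"x": 0.006,"y": 0.015,"z": 0,"ax": 0,"ay": 0,"az": 0},
    {"x": 0,"y": 0,"z": 0,"ax": 0,"ay": 0,"az": 0},
    {"x": 0,"y": 0,"z": 0,"ax": 0,"ay": 0,"az": 0},
    {"x": 0,"y": 0,"z": 0,"ax": 0,"ay": 0,"az": 0},
  ],
)

```text
time_s: 49.45
ee_pos: [0.5792, -0.3698, 0.1192]
orientation: [-0.0, 0.999, -0.04, -0.0]
wrist_force: [-0.5, -0.1, 0.5]
opening: 0.0283
```

```bash
python3 - <<'E'
from h import *
T,_=st(); np.save('T32.npy',T); img=grab('wrist','w32'); print(imaging.calibration('wrist')['tool_from_camera'][:3,3])
for c in ['yellow','red']:
  try:
    p,s,a,stt=jar(img,T,c,roi=(40,0,510,160)); an=np.radians(a); print(c,p.round(4),np.round(s,1),round(a,2),stt,(p-.06*np.array([np.cos(an),np.sin(an)])).round(4))
    if c=='red': goto([*(p-.06*np.array([np.cos(an),np.sin(an)])),-.0111],-90+a)
  except Exception as e: print(e)
held(T,.0361); crop('w32',205,220,310,305,6,'w32m')
E
```

```text
t 49.45 pos [ 0.5792 -0.3698  0.1192] yaw(tool y) -94.54 tilt 0.03 open 0.0283 F [-0.5 -0.1  0.5] M [0.04 0.   0.02] j [-0.66  0.66  1.26  0.    1.22  0.99]
[ 0.07338289 -0.00050413 -0.17559795]
yellow [ 0.6411 -0.2431] [38.1 37.6] 10.87 [  40   87   55   72 2324] [ 0.5822 -0.2544]
red [ 0.6404 -0.376 ] [38.5 38.1] -4.52 [ 231   77   60   62 3114] [ 0.5806 -0.3713]
turn [-0.02  0.01 -0.01] then shift mm (turned axes) [  1.41   1.38 130.35]
rows dx=0 [228.  237.8 262.6 285.8 291.5] dx=-1mm [230.  240.  264.8 287.9 293.4]
```

View pics/w32.png

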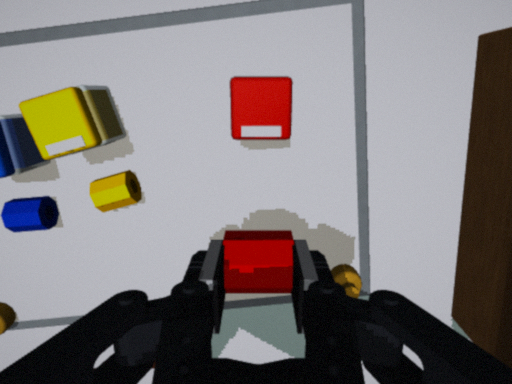

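View pics/w32m.png

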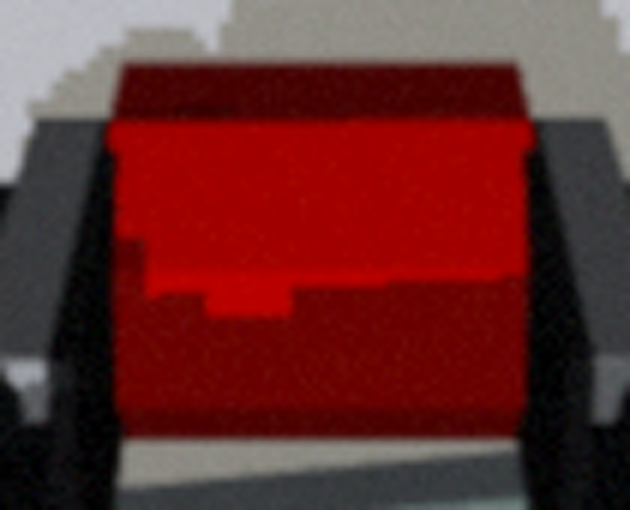

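Emit:
arm_command(
  plan=[
    {"x": 0.0023,"y": 0.0015,"z": 0.02,"ax": 0,"ay": 0,"az": 0},
    {"x": 0,"y": 0,"z": 0.04,"ax": 0,"ay": 0,"az": 0},
    {"x": 0,"y": 0,"z": 0.03,"ax": 0,"ay": 0,"az": 0},
    {"x": 0,"y": 0,"z": 0.01,"ax": 0,"ay": 0,"az": 0},
    {"x": 0,"y": 0,"z": 0,"ax": 0,"ay": 0,"az": 0},
    {"x": 0,"y": 0,"z": 0,"ax": 0,"ay": 0,"az": 0},
    {"x": 0,"y": 0,"z": 0,"ax": 0,"ay": 0,"az": 0},
  ],
)

```text
time_s: 50.2
ee_pos: [0.5826, -0.3732, 0.0209]
orientation: [0.001, 0.999, -0.04, 0.001]
wrist_force: [0.2, -0.5, 0.4]
opening: 0.0283
```

```bash
python3 - <<'E'
from h import *
T,_=st(); np.save('T33.npy',T); img=grab('wrist','w33')
p,s,a,stt=jar(img,T,'red',roi=(100,0,400,200)); print(p.round(4),s,a,stt)
an=np.radians(a); sp=p-.05905*np.array([np.cos(an),np.sin(an)]); print(sp.round(4))
goto([*sp,-.0111],-90+a); crop('w33',195,60,335,300,2.4,'w33j'); st()
Ti=np.linalg.inv(T); print((Ti@[*p,.067,1]*1000).round(2)); 
E
```

```text
t 50.20 pos [ 0.5826 -0.3732  0.0209] yaw(tool y) -94.57 tilt 0.16 open 0.0283 F [ 0.2 -0.5  0.4] M [0.   0.02 0.04] j [-0.66  0.77  1.33 -0.    1.04  0.99]
[ 0.6404 -0.3759] (38.287681579589844, 38.51164627075195) -4.432518005371094 [ 201   78  106  105 9119]
[ 0.5815 -0.3714]
turn [ 0.08 -0.12 -0.14] then shift mm (turned axes) [-1.08 -1.72 31.81]
t 50.25 pos [ 0.5825 -0.3732  0.0207] yaw(tool y) -94.58 tilt 0.14 open 0.0282 F [ 0.1 -0.5 -0.7] M [0.02 0.01 0.01] j [-0.66  0.77  1.33 -0.    1.04  0.99]
[  57.92   -1.84  -45.98 1000.  ]
```

View pics/w33j.png

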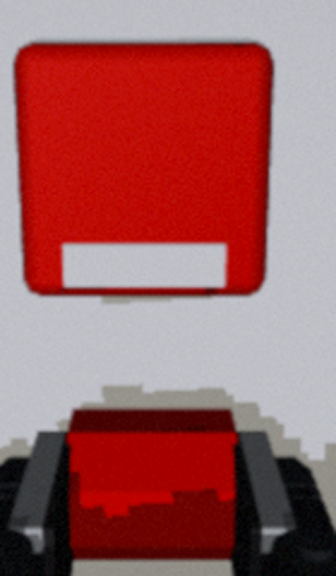

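Emit:
arm_command(
  plan=[
    {"x": -0.001,"y": -0.0015,"z": 0.015,"ax": 0,"ay": 0,"az": 0},
    {"x": 0,"y": 0,"z": 0.01,"ax": 0,"ay": 0,"az": 0},
    {"x": 0,"y": 0,"z": 0.004,"ax": 0,"ay": 0,"az": 0},
    {"x": 0,"y": 0,"z": 0,"ax": 0,"ay": 0,"az": 0},
    {"x": 0,"y": 0,"z": 0,"ax": 0,"ay": 0,"az": 0},
    {"x": 0,"y": 0,"z": 0,"ax": 0,"ay": 0,"az": 0},
    {"x": 0,"y": 0,"z": 0,"ax": 0,"ay": 0,"az": 0},
  ],
)

```text
time_s: 50.95
ee_pos: [0.5807, -0.371, -0.0102]
orientation: [-0.0, 0.999, -0.04, -0.0]
wrist_force: [0.2, -0.1, -1.4]
opening: 0.0283
```

```bash
python3 - <<'E'
from h import *
T,_=st()
T0=np.load('T33.npy'); print((T0[:3,:3].T@(T[:3,3]-T0[:3,3])*1000).round(2)); goto([.5815,-.3715,-.0111],-94.5)
E
```

```text
t 50.95 pos [ 0.5807 -0.371  -0.0102] yaw(tool y) -94.58 tilt 0.01 open 0.0283 F [ 0.2 -0.1 -1.4] M [ 0.    0.03 -0.  ] j [-0.66  0.81  1.35 -0.    0.98  1.  ]
[-2.14 -2.1  31.07]
turn [-0.01  0.01 -0.08] then shift mm (turned axes) [0.83 0.41 0.91]
```

Emit:
arm_command(
  plan=[
    {"x": 0.0008,"y": 0.0004,"z": 0,"ax": 0,"ay": 0,"az": -0.08},
    {"x": 0,"y": 0,"z": 0.0008,"ax": 0,"ay": 0,"az": 0},
    {"x": 0,"y": 0,"z": 0,"ax": 0,"ay": 0,"az": 0},
    {"x": 0,"y": 0,"z": 0,"ax": 0,"ay": 0,"az": 0},
  ],
)

```text
time_s: 51.35
ee_pos: [0.5815, -0.3715, -0.0109]
orientation: [-0.0, 0.999, -0.039, -0.0]
wrist_force: [0.1, -1.0, -0.6]
opening: 0.0287
```

```bash
python3 - <<'E'
from h import *
T,_=st(); goto([.5815,-.3715,-.0111],-94.5)
img=grab('wrist','w34'); p,s,a,stt=jar(img,T,'red',roi=(100,0,400,200)); print(p.round(4),s,a,stt); crop('w34',180,20,340,300,2.1,'w34j')
Ti=np.linalg.inv(T); print((Ti@[*p,.067,1]*1000).round(2))
E
```

```text
t 51.35 pos [ 0.5815 -0.3715 -0.0109] yaw(tool y) -94.50 tilt 0.01 open 0.0287 F [ 0.1 -1.  -0.6] M [ 0.04 -0.01  0.03] j [-0.65  0.81  1.35 -0.    0.99  0.99]
turn [-0.  0. -0.] then shift mm (turned axes) [0.01 0.02 0.24]
[ 0.6413 -0.376 ] (38.28508377075195, 36.0302619934082) -4.481605529785156 [  188    71   142   129 15513]
[ 5.999e+01 -2.000e-01 -7.786e+01  1.000e+03]
```

View pics/w34j.png

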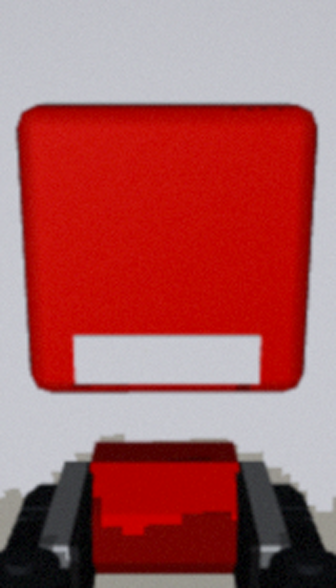

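Emit:
arm_command(
  plan=[
    {"x": 0,"y": 0.0001,"z": 0.0004,"ax": 0,"ay": 0,"az": 0},
    {"x": 0,"y": 0,"z": 0,"ax": 0,"ay": 0,"az": 0},
  ],
)

```text
time_s: 51.6
ee_pos: [0.5816, -0.3716, -0.011]
orientation: [0.0, 0.999, -0.039, 0.0]
wrist_force: [-0.8, 1.3, 4.0]
opening: 0.028
```

Emit:
arm_command(
  plan=[
    {"x": 0,"y": 0,"z": 0,"ax": 0,"ay": 0,"az": 0},
    {"x": 0,"y": 0,"z": 0,"ax": 0,"ay": 0,"az": 0},
    {"x": 0,"y": 0,"z": 0,"ax": 0,"ay": 0,"az": 0},
  ],
  hand=0.042,
)

```text
time_s: 51.9
ee_pos: [0.5815, -0.3716, -0.0113]
orientation: [-0.0, 0.999, -0.039, -0.0]
wrist_force: [0.1, -0.0, 0.0]
opening: 0.0421
```

Emit:
arm_command(
  plan=[
    {"x": 0,"y": 0,"z": -0.01,"ax": 0,"ay": 0,"az": 0},
    {"x": 0,"y": 0,"z": -0.03,"ax": 0,"ay": 0,"az": 0},
    {"x": 0,"y": 0,"z": -0.04,"ax": 0,"ay": 0,"az": 0},
    {"x": 0,"y": 0,"z": -0.04,"ax": 0,"ay": 0,"az": 0},
    {"x": 0,"y": 0,"z": -0.02,"ax": 0,"ay": 0,"az": 0},
    {"x": 0,"y": 0,"z": 0,"ax": 0,"ay": 0,"az": 0},
    {"x": 0,"y": 0,"z": 0,"ax": 0,"ay": 0,"az": 0},
    {"x": 0,"y": 0,"z": 0,"ax": 0,"ay": 0,"az": 0},
  ],
)

```text
time_s: 52.7
ee_pos: [0.5809, -0.3712, 0.1279]
orientation: [-0.0, 0.999, -0.039, -0.001]
wrist_force: [0.2, 0.4, -0.4]
opening: 0.0418
```

```bash
python3 - <<'E'
from h import *
T,_=st(); np.save('T35.npy',T); img=grab('wrist','w35'); grab('scene','s35')
for c in ['blue','yellow','red']:
  try:
    p,s,a,stt=jar(img,T,c,roi=(0,0,510,160)); an=np.radians(a); print(c,p.round(4),np.round(s,1),round(a,2),stt,(p-.06*np.array([np.cos(an),np.sin(an)])).round(4))
  except Exception as e: print(c,e)
goto([.56,-.27,.15],-90)
E
```

```text
t 52.70 pos [ 0.5809 -0.3712  0.1279] yaw(tool y) -94.50 tilt 0.10 open 0.0418 F [ 0.2  0.4 -0.4] M [ 0.01 -0.06  0.02] j [-0.66  0.65  1.25 -0.    1.24  0.99]
blue [ 0.6283 -0.1981] [ 4.8 15.6] -16.79 [  0 137   8  23  97] [ 0.5709 -0.1808]
yellow [ 0.6411 -0.2428] [38.  37.9] 11.12 [  26   90   73   69 2698] [ 0.5822 -0.2544]
red [ 0.6405 -0.3759] [38.2 37.1] -4.48 [ 230   81   58   58 2833] [ 0.5807 -0.3712]
turn [-0.06  0.09 -4.5 ] then shift mm (turned axes) [ -20.96 -101.23  -22.39]
```

View pics/w35.png

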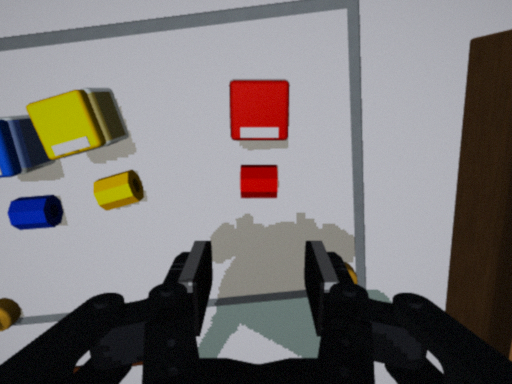

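View pics/s35.png

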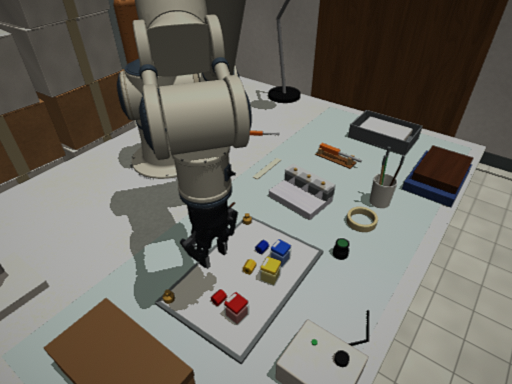

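Emit:
arm_command(
  plan=[
    {"x": 0,"y": 0,"z": -0.01,"ax": 0,"ay": 0,"az": -4.5},
    {"x": -0.005,"y": -0.025,"z": -0.005,"ax": 0,"ay": 0,"az": 0},
    {"x": -0.005,"y": -0.03,"z": -0.005,"ax": 0,"ay": 0,"az": 0},
    {"x": -0.005,"y": -0.03,"z": -0.002,"ax": 0,"ay": 0,"az": 0},
    {"x": -0.005,"y": -0.015,"z": 0,"ax": 0,"ay": 0,"az": 0},
    {"x": 0,"y": 0,"z": 0,"ax": 0,"ay": 0,"az": 0},
    {"x": 0,"y": 0,"z": 0,"ax": 0,"ay": 0,"az": 0},
    {"x": 0,"y": 0,"z": 0,"ax": 0,"ay": 0,"az": 0},
  ],
)

```text
time_s: 53.6
ee_pos: [0.5617, -0.2727, 0.1505]
orientation: [0.0, 1.0, -0.0, -0.0]
wrist_force: [0.1, 0.4, 0.6]
opening: 0.0419
```

```bash
python3 - <<'E'
from h import *
T,_=st(); np.save('T36.npy',T); img=grab('wrist','w36')
big=cv2.resize(img[:,:,::-1][40:240,60:500],None,fx=1.8,fy=1.8,interpolation=cv2.INTER_CUBIC)
for c in ['blue','yellow','red']:
    p,s,a,stt=jar(img,T,c,roi=(0,0,510,155)); an=np.radians(a); X=np.array([np.cos(an),np.sin(an)]);Y=np.array([-X[1],X[0]]); sp=p-.06*X; print(c,p.round(4),np.round(s,1),round(a,2),sp.round(4))
    P=[[*(sp+sx*.0054*X+sy*.015*Y),.038] for sx in(-1,1) for sy in (-1,1)]
    for x,y in proj('wrist',P,T): cv2.circle(big,(int((x-60+.5)*1.8),int((y-40+.5)*1.8)),2,(0,255,0),-1)
    # mount: fit hull of coloured region below via dark threshold
    hsv=cv2.cvtColor(img,cv2.COLOR_RGB2HSV)
cv2.imwrite('pics/w36a.png',big)
E
```

```text
t 53.60 pos [ 0.5617 -0.2727  0.1505] yaw(tool y) -90.04 tilt 0.01 open 0.0419 F [0.1 0.4 0.6] M [ 0.04 -0.07  0.01] j [-0.55  0.54  1.4  -0.    1.2   1.02]
blue [ 0.6281 -0.1791] [38.6 38. ] 0.22 [ 0.5681 -0.1794]
yellow [ 0.641  -0.2422] [38.2 38.4] 10.91 [ 0.5821 -0.2536]
red [ 0.6404 -0.3754] [38.2 37.9] -4.59 [ 0.5806 -0.3706]
```

View pics/w36a.png

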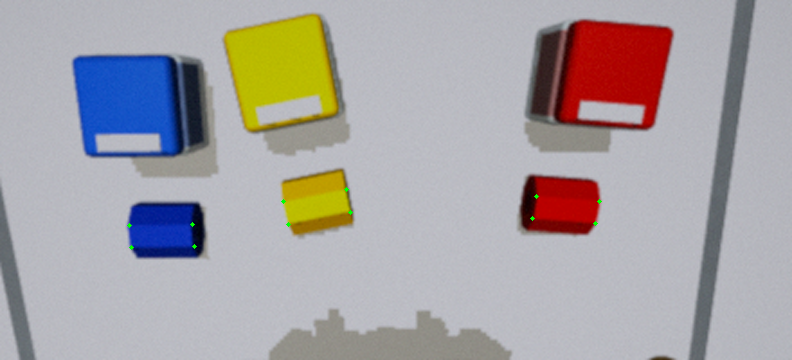

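```bash
python3 - <<'E'
from h import *
a=cv2.imread('pics/scene0.png')[135:215,240:400]; b=cv2.imread('pics/s35.png')[135:215,240:400]
cv2.imwrite('pics/cmp.png',cv2.resize(np.vstack([a,b]),None,fx=3.6,fy=3.6,interpolation=cv2.INTER_CUBIC))
E
```

```text
(no output)
```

View pics/cmp.png

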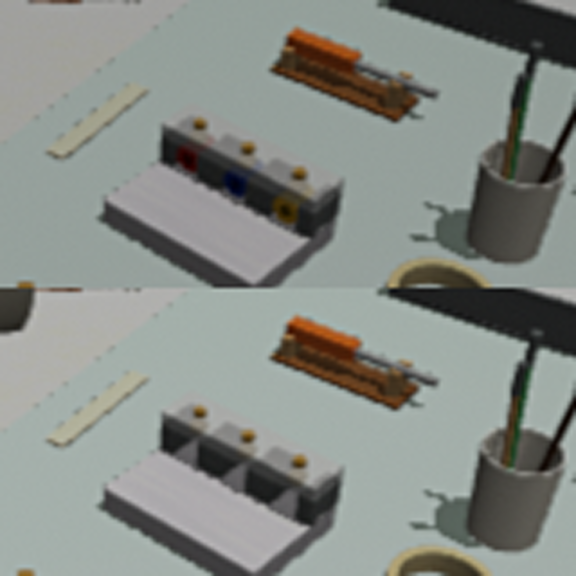

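The rod rests exactly as it did at the start, the bores are empty and the bystanders haven't moved. Handing in.

```bash
python3 - <<'E'
from h import *
print(r.hand_in())
E
```

```text
the job is handed in; nothing more can be done
None
```

The job is handed in at about 54 s of the 210 s allowed. All three mounts were there. I drove each out onto the ledge with the rod (8–10 N), put the rod back on its stand, and laid each mount in front of its own jar.

- **Yellow jar knocked:** it moved after I had placed the yellow mount, so I picked that mount up and placed it again at the jar's new position.
- **Mounts:** in the last wrist view, all three lay within about 1 px (roughly 1 mm) of the spots worked out from where the jars stand, and squarely aligned with them.
- **Rod and surroundings:** before-and-after scene pictures show the rod in both saddles as it was. The bores are empty, and the bystanders in view had not moved. I did not compare the panel's weights, the brush or the loupe this way, but they looked in place in the full scene picture.
- **Disagreement, finger length:** the finger ends are about 31 mm short of the reported TCP. My first grasp at the rod closed in the air above the handle; I corrected for this afterwards.
- **Disagreement, wrist camera:** its calibration shifted by about 1 mm between readings, so I aligned mount to jar within the same picture. For the red mount, two estimates of its sideways position differed by about 0.6 mm.

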